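Sort mower spindle spacers by bore on a stepped taper gauge

ROBOT

A 6-joint arm with a two-finger parallel gripper is mounted at the origin on the work surface. World frame = base frame: x ahead of the robot, y to its left, z up, the work surface at z = 0. Lengths are in m, angles in rad, forces in N, time in s.
With the tool pointing down it reaches from about 0.35 to 0.975 m from the base axis. Payload 4.9 kg.
Tool frame: the origin (TCP) lies on the centre line of the jaws, within the pads' length; the fingertips stand ctrl.nose_length ahead of it and the grasp point (between the pads) lies 2 mm behind it (ctrl.nose_length is the distance from the TCP to the fingertips, in m); z points along the fingers, y is the direction in which the jaws open and shut (so a half turn about z gives the same grasp; the last joint's range is limited). The gripper opens to 85 mm and grips with 20 to 120 N. Pads are 22 mm wide; open, the fingers measure 114 mm over their backs; the gripper's body (76 mm by 85 mm) begins 54 mm behind the grasp point. The pads swing forward as they close: fully open they stand 13 mm farther back than shut.
Start: joints at [1.215, 0.053, 1.613, -0, 1.476, -0.119], TCP at [0.147, 0.608, 0.248] pointing down, gripper open.
Joint ranges: [-3.01, 3.01], [-1.01, 2.22], [0.06, 2.58], [-1.02, 4.17], [0.09, 2.62], [-3.14, 3.14]. Speed limits (rad/s): [2.57, 2.57, 3.14, 3.14, 3.14, 3.14].

INTERFACE

Orientations are given as a rotation vector (axis times angle).
In Python, from station import sensors, get_image, order, ctrl gives the robot as it stands.
- The arm moves only by the tool move_arm, never from a script. Its argument "increments" is a list of rows, each a list of 5 numbers: the shift along the tool's x, y, z in cm, then the turn about the tool's z in degrees, then the finger opening in cm, from 0 to 8.54. In form: [[dx, dy, dz, twist, gripper], ...]. A call has 1 to 5 rows; each row is the pose to reach, as a shift and turn from the pose commanded when the call began, along the tool's axes at that moment; what a row does not reach only later rows make up. A row lasts 1/8 s, in which the tool goes at most 62.5 mm and 10.7 degrees, less where a joint would pass 70% of its speed; a pose out of reach is approached as far as the arm can. A call with a gripper value outside its range is refused whole. The fingers move at their own pace and stop on an object; "newtons" is the grip in N (left out, the last holds). Time passes only in rows, so rows that repeat a pose let the fingers close. It gives the time, the measured TCP pose, the force and the opening at its end, in the units of the state.
- sensors.get_obs(): the state, without advancing time (a new reading comes with each control period).
- get_image(name): name is "scene" or "top"; returns a dict with "image" (384x512x3 uint8, red, green, blue), "K" (3x3 intrinsics, pixels), "R" (3x3) and "t" (3): a world point X has camera coordinates R X + t. Camera axes: x right, y down, z forward; pixel columns grow to the right and rows downward; lengths in m; the calibration is good to about 2 mm. A picture is of the moment at which its call begins. There is no depth.
- order.finish_job(): hands the job in, once; it reports no verdict.
The state is a dict: "t": time; "q": joint angles; "dq": joint speeds; "effort": joint torques, N m; "tool_pos": TCP position; "tool_rot": TCP orientation; "contact_force": force on the tool from outside, world axes, zero at the start; "wrist_torque": the same for the moment, N m; "opening": finger opening in m.
Only numpy, scipy, OpenCV 4.12 (cv2) and the standard library are available. Lean on these libraries where they do the work, as an engineer would, in place of code of your own. Each camera call takes 0.05 s, during which the arm holds its last target.

TASK

Push the loose taper gauge square into the corner of the bench stop, both base edges against the bars, and see that it stays there. Then take the steel spacers one at a time: slide it down the taper until it stops, let go and read the painted step it rests around, then put it away before you gauge the next: green and yellow ones flat in the tin of that colour, the worn ones that drop to red down the scrap chute into the bucket. Keep the gauge upright and leave the muffler, spring compressor, choke lever and head bolts alone.

Things in the scene. Friction and masses are not known exactly. Their poses are not given: they have to be found in the camera images.
- stop: bench stop, fixed: two steel bars 15 mm wide and 16 mm high that form an inside corner. Origin at the inside corner, on the bench top. One bar lies on the +x side (its face is the plane x = 0, from y = -105 mm to 0), the other on the +y side (its face is y = 0, from x = -105 mm to 0).
- gauge: stepped taper gauge, loose, about 0.85 kg: grey square base 90 x 90 x 14 mm, round foot 42 mm across up to height 24 mm, then the taper, 84 mm high in all. Origin at the middle of the base's underside, z up the taper, x and y square to the base's edges. Pushed home, its origin lies at x = y = -45 mm in the stop's frame, axes along the stop's.
- gauge_mid (a point): point on the gauge's axis, 50 mm up. Its painted steps, from below: red (27.5 mm across, heights 24-44 mm), yellow (22.5 mm, 44-64) and green (17.5 mm, 64-84, its upper 9 mm a pointed nose), joined by short cone shoulders. A 20 mm bore stops around green, the spacer's middle 70 mm over the gauge's underside; 25 mm around yellow, at 50 mm; 30 mm around red on the foot, at 31.5 mm.
- spacer_a: a loose steel spindle spacer, a plain ring 44 mm across and 15 mm high, 0.12 kg, lying flat. All spacers look alike outside; the bore is 20, 25 or 30 mm (not told which). Origin at the middle of the ring, so 7.5 mm over what it lies on; z is the ring's axis, either face may be up. Four or five of the six are there, the others are absent.
- spacer_b: a loose steel spindle spacer, a plain ring 44 mm across and 15 mm high, 0.12 kg, lying flat. All spacers look alike outside; the bore is 20, 25 or 30 mm (not told which). Origin at the middle of the ring, so 7.5 mm over what it lies on; z is the ring's axis, either face may be up. Four or five of the six are there, the others are absent.
- spacer_c: a loose steel spindle spacer, a plain ring 44 mm across and 15 mm high, 0.12 kg, lying flat. All spacers look alike outside; the bore is 20, 25 or 30 mm (not told which). Origin at the middle of the ring, so 7.5 mm over what it lies on; z is the ring's axis, either face may be up. Four or five of the six are there, the others are absent.
- spacer_d: a loose steel spindle spacer, a plain ring 44 mm across and 15 mm high, 0.12 kg, lying flat. All spacers look alike outside; the bore is 20, 25 or 30 mm (not told which). Origin at the middle of the ring, so 7.5 mm over what it lies on; z is the ring's axis, either face may be up. Four or five of the six are there, the others are absent.
- spacer_e: a loose steel spindle spacer, a plain ring 44 mm across and 15 mm high, 0.12 kg, lying flat. All spacers look alike outside; the bore is 20, 25 or 30 mm (not told which). Origin at the middle of the ring, so 7.5 mm over what it lies on; z is the ring's axis, either face may be up. Four or five of the six are there, the others are absent.
- spacer_f: a loose steel spindle spacer, a plain ring 44 mm across and 15 mm high, 0.12 kg, lying flat. All spacers look alike outside; the bore is 20, 25 or 30 mm (not told which). Origin at the middle of the ring, so 7.5 mm over what it lies on; z is the ring's axis, either face may be up. Four or five of the six are there, the others are absent.
- tin_green: open parts tin painted green inside and on its rim, fixed, for the spacers that stop at the green step. 110 mm (its x) by 150 mm (its y), 28 mm high, walls and floor 3 mm. Origin at the middle of its underside. Two spacers lie in it flat side by side along y.
- tin_yellow: open parts tin painted yellow inside and on its rim, fixed, for the spacers that stop at the yellow step. 110 mm (its x) by 150 mm (its y), 28 mm high, walls and floor 3 mm. Origin at the middle of its underside. Two spacers lie in it flat side by side along y.
- chute: galvanized scrap chute, fixed, open on top, 150 mm long from above; beyond its end and below the bench top stands the bucket. Origin on the bench under the middle of its upper end; its x points down the chute. Floor 130 mm wide between 34 mm walls, falling at 45 degrees (floor height = 190 mm - x); a back plate 215 mm high stands at x = -6 mm. A spacer let go over x = 30 to 70 mm near y = 0 slides into the bucket.
- muffler: a bystander, to be left where it is: rusted steel muffler, 120 x 80 x 62 mm with a stub pipe
- spring_compressor: a bystander, to be left where it is: blackened valve spring compressor, a C-shaped frame about 130 x 90 x 14 mm, lying flat
- choke_lever: a bystander, to be left where it is: green plastic choke lever, 90 mm long
- head_bolts: a bystander, to be left where it is: three zinc head bolts standing in a wooden block 50 x 130 mm, 74 mm high
There are look-alikes about, which are no part of the job. What is shaped like the spacer_d but orange or pink is not meant. What is shaped like the spacer_e but turquoise is not meant.

How it is judged:
By the outcome, as a careful person would: the job done as asked, in the order asked, and still so for the second after the job is handed in, with the robot touching nothing.
Of spacer_a, spacer_b, spacer_c, spacer_d, spacer_e, spacer_f only 4 to 5 are there at a start; the rules pass over those that are not, and their reading is None.
At some moment in a run one of spacer_a, spacer_b, spacer_c, spacer_d, spacer_e, spacer_f, gauge may be knocked a few centimetres aside while the robot is not near it.
Once in a run the grip may slacken for a moment while it holds something.
It also fails if it takes over 210 s, if anything falls off the work surface, if the arm or the gripper's body presses on something with over 40 N, if the wrist force passes 120 N, or if a joint passes its speed limit or range.

## Working session

There is one attempt and no reset: what is moved stays moved. The work goes in short steps, Python scripts to look and compute and a tool call to move; the robot and the scene stay as the last step left them, time stands still between calls to the robot, and variables do not carry over. Pictures are saved under pics/ and viewed, and the job is handed in when it is done.

Besides the shell and the picture viewer there is one more tool, called after "Request:" as a command line: name --pt "numbers of a row" for each row, then --argument value for the rest. move_arm: Moves the arm, as the interface text tells. Its arguments: {"type":"object","properties":{"increments":{"type":"array"},"newtons":{"type":"number"}},"required":["increments"]}

```bash
ls -la; mkdir -p pics; cat > h.py <<'E'
import numpy as np, cv2, sys
sys.path.insert(0,'.')
from station import sensors, get_image, order, ctrl
def save(name,im,s=1.5):
    cv2.imwrite(f'pics/{name}.png',cv2.resize(im[:,:,::-1],None,fx=s,fy=s,interpolation=cv2.INTER_CUBIC))
def ray(c,u,v,z):
    d=c['R'].T@np.linalg.inv(c['K'])@np.array([u,v,1.]); o=-c['R'].T@c['t']
    return o+d*(z-o[2])/d[2]
def proj(c,X):
    p=c['K']@(c['R']@np.asarray(X,float)+c['t']); return p[:2]/p[2]
E
python3 - <<'E'
from h import *
for n in ('scene','top'):
    c=get_image(n); save(n+'0',c['image']); np.savez(f'pics/{n}0.npz',**c); print(n,c['K'].round(1).tolist(),(-c['R'].T@c['t']).round(3),c['R'].round(3).tolist())
print(sensors.get_obs(), ctrl.nose_length)
E
```

```text
total 12
drwxr-xr-x  3 agent agent 4096 Dec  6 12:55 .
drwxr-xr-x 23 root  root  4096 Dec  6 12:55 ..
drwxr-xr-x  2 agent agent 4096 Dec  6 12:55 pics
scene [[474.4, 0.0, 256.4], [0.0, 474.4, 184.3], [0.0, 0.0, 1.0]] [1.326 0.052 0.987] [[-0.137, 0.991, 0.007], [0.761, 0.11, -0.639], [-0.634, -0.082, -0.769]]
top [[398.7, 0.0, 254.7], [0.0, 398.7, 186.5], [0.0, 0.0, 1.0]] [ 0.406 -0.031  0.992] [[-0.015, -1.0, -0.007], [-0.986, 0.016, -0.164], [0.164, 0.004, -0.986]]
{'t': 0.1, 'q': array([ 1.21501305e+00,  5.32936145e-02,  1.61413392e+00,  2.14392353e-05,
        1.47602104e+00, -1.18981421e-01]), 'dq': array([-0.00159057, -0.00026215, -0.00466831, -0.0002795 , -0.00100857,
        0.00108602]), 'effort': array([-2.20316279e-04, -3.94912076e+01, -3.71358740e+01, -1.95703210e-04,
        4.02128135e-03,  4.05475078e-06]), 'tool_pos': array([0.14641962, 0.60706444, 0.24719782]), 'tool_rot': array([-3.71048049e-01, -3.11914210e+00,  2.82522146e-03]), 'contact_force': array([-1.20812024,  0.54560039,  0.37611375]), 'wrist_torque': array([ 0.00775061, -0.01469403, -0.02061959]), 'opening': 0.08585076661434263} 0.017
```

View pics/scene0.png

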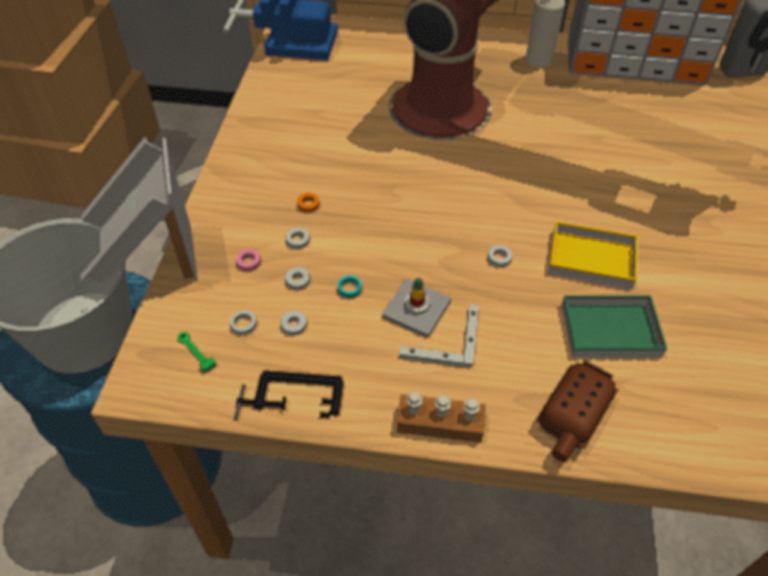

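View pics/top0.png

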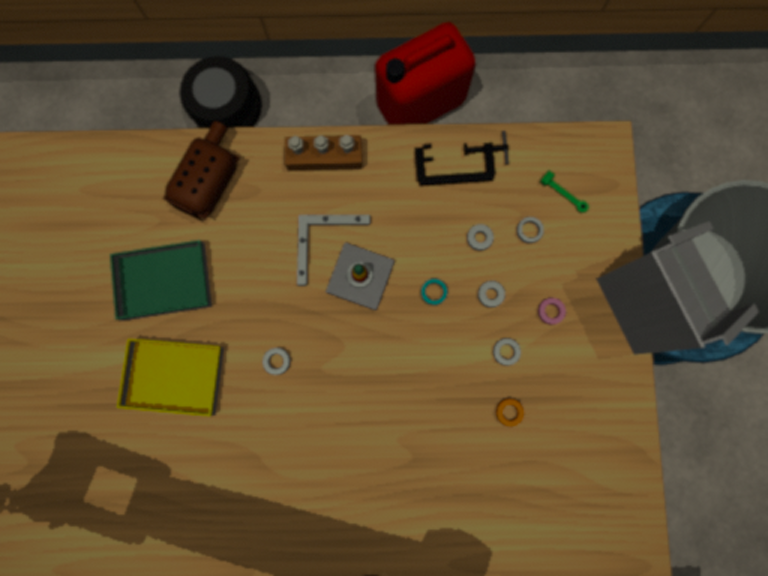

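Scene view (1.5× pixels): the grey rings that could be spacers are at (298,238), (297,278), (243,322), (293,322) and (500,256). The coloured decoys are orange (308,201), pink (248,260) and turquoise (349,287). The round foot of the gauge at (417,300) and the head bolts also look ring-like, but I'm leaving them out. I take the five grey rings. Next I'll measure and check a close crop.

```bash
cat >> h.py <<'E'
def rings(c,z=0.015,dbg=False):
    """grey ring outer contours -> world centre on plane z"""
    im=c['image']; hsv=cv2.cvtColor(im,cv2.COLOR_RGB2HSV)
    m=((hsv[:,:,1]<70)&(hsv[:,:,2]>70)).astype(np.uint8)
    cs,_=cv2.findContours(m,cv2.RETR_EXTERNAL,cv2.CHAIN_APPROX_NONE)
    out=[]
    for k in cs:
        if len(k)<15: continue
        (x,y),(a,b),_=cv2.fitEllipse(k)
        if 8<a<26 and 8<b<30:
            w=ray(c,x,y,z); out.append((round(x,1),round(y,1),round(a,1),round(b,1),*w[:2].round(4)))
    return out
E
python3 - <<'E'
from h import *
for n in ('scene','top'):
    c=np.load(f'pics/{n}0.npz'); c={k:c[k] for k in c}
    print(n); 
    for r in rings(c): print(r)
    im=c['image']
    if n=='scene': save('s_crop',im[120:260,120:360],3.3)
    else: save('t_crop',im[80:290,60:420],2.2)
E
```

```text
scene
(313.7, 272.0, 8.1, 13.1, np.float64(0.7679), np.float64(0.1153))
(195.4, 214.8, 14.6, 16.1, np.float64(0.6468), np.float64(-0.1906))
(161.7, 214.5, 14.6, 16.5, np.float64(0.658), np.float64(-0.2749))
(197.9, 185.2, 13.5, 15.1, np.float64(0.5509), np.float64(-0.2053))
(332.8, 170.1, 12.8, 14.8, np.float64(0.4458), np.float64(0.1482))
(198.0, 158.2, 12.3, 14.5, np.float64(0.4552), np.float64(-0.2258))
(505.3, 3.1, 8.0, 14.5, np.float64(-0.5304), np.float64(0.7895))
(159.2, 8.4, 13.3, 28.1, np.float64(-0.2907), np.float64(-0.5412))
top
(183.8, 240.4, 16.7, 17.6, np.float64(0.4385), np.float64(0.1474))
(337.6, 234.1, 16.8, 17.2, np.float64(0.448), np.float64(-0.227))
(327.1, 195.7, 16.4, 16.5, np.float64(0.5427), np.float64(-0.2058))
(319.8, 157.9, 16.2, 16.4, np.float64(0.639), np.float64(-0.1918))
(353.1, 152.9, 16.2, 16.5, np.float64(0.6504), np.float64(-0.2759))
```

View pics/s_crop.png

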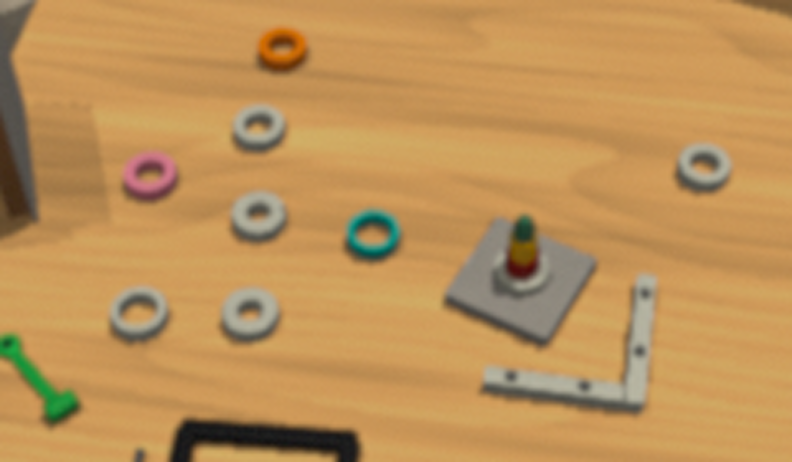

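View pics/t_crop.png

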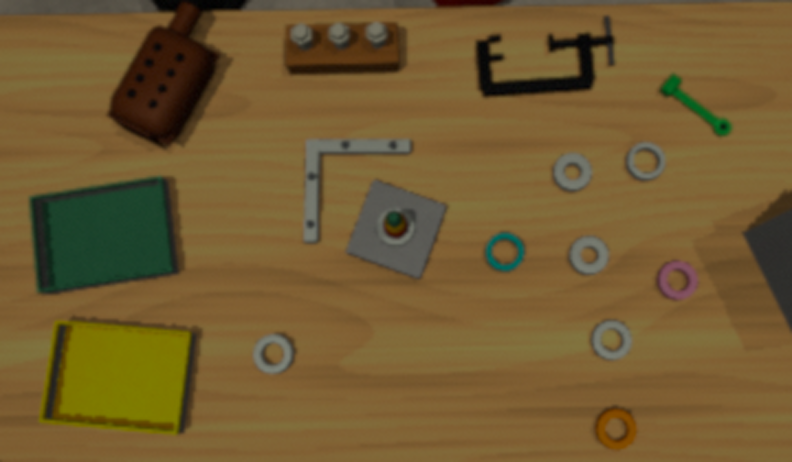

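The crops confirm five grey rings. The one at (162,214) has clearly the widest bore and those at (195,215) and (198,185) the narrowest. Next: the stop, gauge, tins and chute.

```bash
cat > m1.py <<'E'
from h import *
for n in ('scene','top'):
    c=np.load(f'pics/{n}0.npz'); c={k:c[k] for k in c}
    im=c['image']; hsv=cv2.cvtColor(im,cv2.COLOR_RGB2HSV)
    print(n,[ (r[:2],ray(c,r[0],r[1],.0075)[:2].round(4).tolist()) for r in rings(c)])
    H,S,V=[hsv[:,:,i].astype(int) for i in range(3)]
    for name,m,z in (('grey',(S<80)&(V>50),.015),('yel',(H>24)&(H<34)&(S>200)&(V>90),.028),('grn',(H>65)&(H<90)&(S>80)&(V<130),.028)):
        cs,_=cv2.findContours(m.astype(np.uint8),cv2.RETR_EXTERNAL,cv2.CHAIN_APPROX_NONE)
        for k in cs:
            if cv2.contourArea(k)<250 or cv2.contourArea(k)>6000: continue
            ap=cv2.approxPolyDP(k,2.5,True)[:,0]
            print(name,cv2.contourArea(k),[(p.tolist(),ray(c,*p,z)[:2].round(3).tolist()) for p in ap])
E
python3 m1.py
python3 - <<'E'
from h import *
for n in ('top','scene'):
    c=np.load(f'pics/{n}0.npz'); im=c['image']
    save('g_'+n, im[130:220,180:270] if n=='top' else im[180:250,250:330],7)
    print(im[180,225] , im[147,215] if n=='top' else 0)
E
```

```text
scene [((313.7, 272.0), [0.7635, 0.1158]), ((195.4, 214.8), [0.6416, -0.1925]), ((161.7, 214.5), [0.6528, -0.2775]), ((197.9, 185.2), [0.5449, -0.2072]), ((332.8, 170.1), [0.4391, 0.1488]), ((198.0, 158.2), [0.4485, -0.2281]), ((505.3, 3.1), [-0.5448, 0.7951]), ((159.2, 8.4), [-0.3032, -0.5458])]
grey 501.5 [([318, 204], [0.568, 0.114]), ([314, 203], [0.567, 0.104]), ([308, 236], [0.67, 0.095]), ([267, 231], [0.67, -0.006]), ([267, 237], [0.688, -0.003]), ([312, 244], [0.692, 0.107])]
grey 289.5 [([376, 199], [0.531, 0.263]), ([382, 237], [0.648, 0.275]), ([441, 236], [0.624, 0.418]), ([443, 232], [0.612, 0.425]), ([383, 233], [0.636, 0.278])]
grey 390.5 [([378, 199], [0.53, 0.268]), ([379, 203], [0.543, 0.27]), ([428, 203], [0.525, 0.396]), ([438, 230], [0.607, 0.413]), ([442, 229], [0.603, 0.423]), ([431, 198], [0.507, 0.405])]
grey 817.0 [([271, 186], [0.526, -0.013]), ([255, 210], [0.611, -0.044]), ([285, 223], [0.64, 0.036]), ([299, 198], [0.556, 0.064]), ([283, 192], [0.542, 0.021]), ([283, 201], [0.572, 0.024]), ([274, 204], [0.585, 0.002]), ([276, 188], [0.531, 0.001])]
grey 
[... 3869 characters left out ...]
0.844, 0.291]), ([120, 69], [0.886, 0.321]), ([119, 58], [0.917, 0.325]), ([124, 46], [0.951, 0.313])]
grey 3565.0 [([252, 37], [0.97, -0.026]), ([156, 39], [0.969, 0.229]), ([169, 48], [0.943, 0.194]), ([175, 63], [0.9, 0.177]), ([175, 77], [0.861, 0.176]), ([170, 83], [0.845, 0.189]), ([257, 82], [0.844, -0.037]), ([249, 68], [0.883, -0.017]), ([248, 42], [0.956, -0.015])]
yel 2851.0 [([85, 226], [0.476, 0.385]), ([78, 271], [0.37, 0.396]), ([140, 276], [0.356, 0.248]), ([144, 230], [0.464, 0.241])]
grn 2202.0 [([134, 163], [0.63, 0.271]), ([80, 172], [0.61, 0.405]), ([82, 210], [0.515, 0.394]), ([78, 211], [0.513, 0.404]), ([137, 203], [0.53, 0.261])]
[90 89 83] [94 97 88]
[205 152  89] 0
```

View pics/g_top.png

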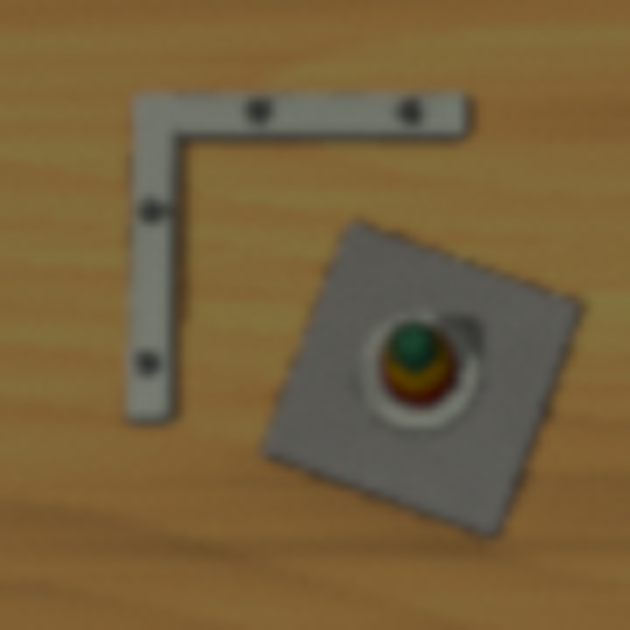

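View pics/g_scene.png

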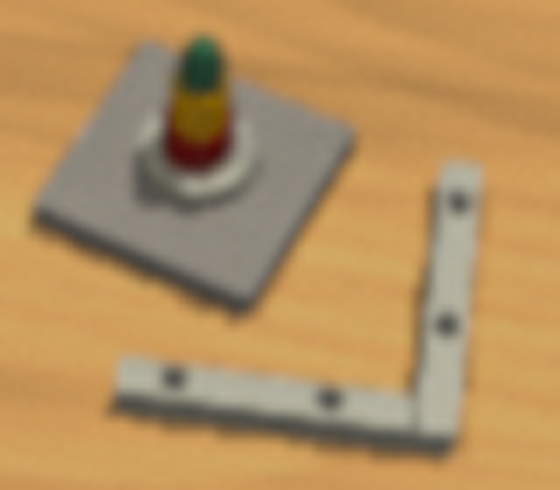

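```bash
python3 - <<'E'
from h import *
print([a for a in dir(ctrl) if a[0]!='_'],[a for a in dir(sensors) if a[0]!='_'])
for n in ('top','scene'):
    c=np.load(f'pics/{n}0.npz'); c={k:c[k] for k in c}
    g=cv2.cvtColor(c['image'],cv2.COLOR_RGB2HSV); m=((g[:,:,1]<80)&(g[:,:,2]>50)).astype(np.uint8)
    cs,_=cv2.findContours(m,cv2.RETR_EXTERNAL,cv2.CHAIN_APPROX_NONE)
    for k in cs:
        x,y,w,h=cv2.boundingRect(k); A=cv2.contourArea(k)
        if not(450<A<1300 and 180<x<275): continue
        P=np.array([ray(c,*p,.015)[:2] for p in k[:,0].astype(float)],np.float32)
        r=cv2.minAreaRect(P); print(n,A,'rect',np.round(r[0],4),np.round(r[1],4),round(r[2],2))
        if A<600:  # stop: inner edges
            C=np.array([.668,.096])
            a=P[(abs(P[:,0]-C[0])<.008)&(P[:,1]<.085)&(P[:,1]>.004)]
            b=P[(abs(P[:,1]-C[1]-.004)<.008)&(P[:,0]<.655)&(P[:,0]>.575)]
            for q in(a,b):
                vx,vy,x0,y0=cv2.fitLine(q,cv2.DIST_HUBER,0,.001,.001).ravel(); print(len(q),np.degrees(np.arctan2(vy,vx)).round(2),x0.round(4),y0.round(4))
E
```

```text
['MotionError', 'nose_length'] ['get_obs']
top 1203.5 rect [0.5766 0.0096] [0.0894 0.0896] 69.05
top 506.5 rect [0.6227 0.0541] [0.1199 0.118 ] 89.04
32 89.04 0.6659 0.0437
31 0.34 0.6165 0.0992
scene 501.5 rect [0.6284 0.0548] [0.1188 0.1272] 88.81
33 89.04 0.6708 0.0439
25 -1.63 0.6182 0.0998
scene 817.0 rect [0.5841 0.0107] [0.0899 0.0941] 69.48
```

```bash
cat >> h.py <<'E'
from scipy.spatial.transform import Rotation as Ro
def plan(x,y,z,jaw=None):
    """shift (cm) in tool axes and twist (deg) from measured pose to TCP target; jaw = world angle (deg) of tool y, mod 180"""
    o=sensors.get_obs(); p=o['tool_pos']; R=Ro.from_rotvec(o['tool_rot']).as_matrix()
    d=R.T@(np.array([x,y,z])-p)*100
    cur=np.degrees(np.arctan2(R[1,1],R[0,1])); tw=0
    if jaw is not None: tw=-((jaw-cur+90)%180-90)
    print('t %.2f pos %s jaw %.1f open %.3f F %s q6 %.2f'%(o['t'],(p*1000).round(1),cur,o['opening'],o['contact_force'].round(1),o['q'][5]),'tilt',np.degrees(np.arccos(-R[2,2])).round(2))
    print('SHIFT cm',d.round(2),'twist',round(tw,1),'| per-row 62.5mm rows:',np.ceil(np.linalg.norm(d)/6.25))
    return d
E
python3 -c "
from h import *
plan(.577,.0097,.12,69.3)"
```

```text
t 0.10 pos [146.4 607.1 247.2] jaw 76.4 open 0.086 F [-1.2  0.5  0.4] q6 -0.12 tilt 0.11
SHIFT cm [-55.87 -47.94  12.79] twist 7.1 | per-row 62.5mm rows: 12.0
```

Request:
move_arm --pt "-5 -4.3 0 1 8.5" --pt "-10 -8.6 0 2 8.5" --pt "-14.5 -12.5 1 3 8.5" --pt "-19 -16.5 2 4 8.5" --pt "-23.5 -20.3 3 5 8.5"

```text
t: 0.72
tool_pos: [0.3277, 0.3536, 0.2178]
tool_rot: [0.507, 3.1, -0.0]
contact_force: [0.6, 0.3, 0.4]
opening: 0.085
```

```bash
python3 -c "
from h import *
plan(.577,.0097,.12,69.3)"
```

```text
t 0.72 pos [327.7 353.6 217.8] jaw 71.4 open 0.085 F [0.6 0.3 0.4] q6 -0.58 tilt 0.01
SHIFT cm [-34.58 -24.66   9.78] twist 2.1 | per-row 62.5mm rows: 7.0
```

Request:
move_arm --pt "-5 -3.5 0.5 0 8.5" --pt "-10 -7 1.5 1 8.5" --pt "-15 -10.5 2.5 1 8.5" --pt "-20 -14 3.5 2 8.5" --pt "-25 -17.5 4.5 2.1 8.5"

```text
t: 1.35
tool_pos: [0.5091, 0.1081, 0.1728]
tool_rot: [-0.564, -3.09, -0.0]
contact_force: [1.1, 0.7, 0.5]
opening: 0.0851
```

Request:
move_arm --pt "-5 -3.6 2 0 7" --pt "-9.6 -7.1 4 0 5.5" --pt "-9.6 -7.1 5.3 0 5.2" --pt "-9.6 -7.1 5.3 0 5.2"

```text
t: 1.85
tool_pos: [0.5717, 0.0098, 0.1183]
tool_rot: [-0.564, -3.086, -0.0]
contact_force: [-0.4, 0.7, 0.1]
opening: 0.0521
```

```bash
python3 -c "
from h import *
plan(.577,.0097,.12,69.3)
c=get_image('scene'); save('s1',c['image'][150:270,230:350],5); 
c=get_image('top'); save('t1',c['image'][110:230,160:280],5); 
"
```

```text
t 1.85 pos [571.7   9.8 118.3] jaw 69.3 open 0.052 F [-0.4  0.7  0.1] q6 -1.32 tilt 0.25
SHIFT cm [-0.5   0.18 -0.17] twist -0.0 | per-row 62.5mm rows: 1.0
```

View pics/s1.png

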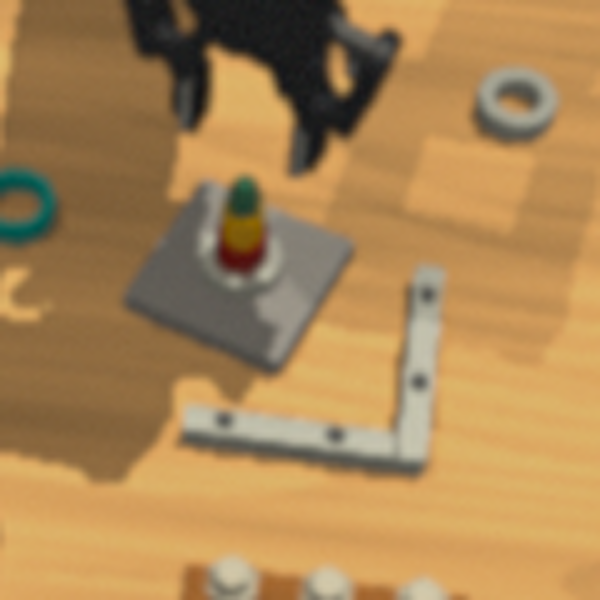

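View pics/t1.png

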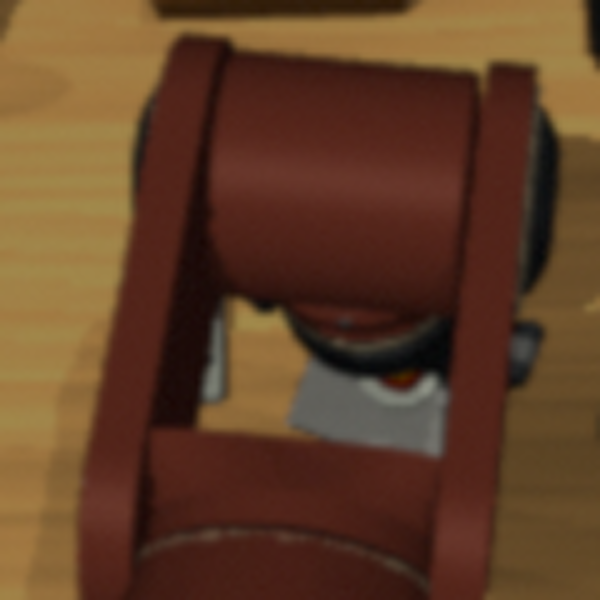

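```bash
python3 -c "
from h import *
c=get_image('scene')
for z in (.1,.105,.11,.115,.12): print(z,[ray(c,u,v,z)[:2].round(4) for u,v in ((268,175.6),(290.6,184.4),(279.3,180))])
"
```

```text
0.1 [array([ 0.564 , -0.0182]), array([0.5842, 0.0396]), array([0.5742, 0.0109])]
0.105 [array([ 0.5683, -0.0178]), array([0.5884, 0.0397]), array([0.5784, 0.0111])]
0.11 [array([ 0.5726, -0.0174]), array([0.5925, 0.0397]), array([0.5826, 0.0114])]
0.115 [array([ 0.5769, -0.0171]), array([0.5967, 0.0398]), array([0.5869, 0.0116])]
0.12 [array([ 0.5812, -0.0167]), array([0.6009, 0.0399]), array([0.5911, 0.0118])]
```

Request:
move_arm --pt "-0.5 0.2 0 0 5.2" --pt "-0.5 0.2 3 0 5.2" --pt "-0.5 0.2 6 0 5.2" --pt "-0.5 0.2 7.3 0 5.2" --pt "-0.5 0.2 7.3 0 5.2"

```text
t: 2.62
tool_pos: [0.5782, 0.0102, 0.0469]
tool_rot: [-0.562, -3.09, 0.0]
contact_force: [0.4, 0.1, -0.3]
opening: 0.0518
```

```bash
python3 -c "
from h import *
plan(.577,.0097,.035,69.3)
c=get_image('scene'); save('s2',c['image'][150:270,230:350],5); 
"
```

```text
t 2.62 pos [578.2  10.2  46.9] jaw 69.4 open 0.052 F [ 0.4  0.1 -0.3] q6 -1.32 tilt 0.07
SHIFT cm [ 0.09 -0.09  1.19] twist 0.1 | per-row 62.5mm rows: 1.0
```

View pics/s2.png

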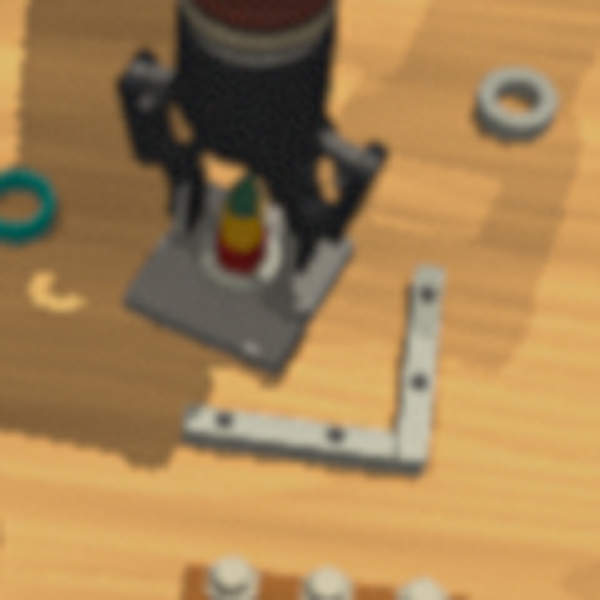

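Request:
move_arm --pt "0.1 -0.1 0.8 0 5.2" --pt "0.1 -0.1 1.1 0 5.2" --pt "0.1 -0.1 1.2 0 5.2" --pt "0.1 -0.1 1.3 0 5.2"

```text
t: 3.18
tool_pos: [0.5774, 0.0091, 0.0345]
tool_rot: [0.564, 3.09, 0.0]
contact_force: [0.6, -0.5, 0.5]
opening: 0.0523
```

Request:
move_arm --pt "0 0 0.1 0 5.2" --pt "0 0 0.2 0 5.2" --pt "0 0 0.3 0 5.2"

```text
t: 3.55
tool_pos: [0.5773, 0.0092, 0.0314]
tool_rot: [0.563, 3.091, -0.0]
contact_force: [-0.5, 0.1, -0.1]
opening: 0.052
```

Request:
move_arm --pt "0 0 0.1 0 5.2" --pt "0 0 0.2 0 5.2"

```text
t: 3.8
tool_pos: [0.5773, 0.0092, 0.0293]
tool_rot: [-0.563, -3.091, 0.0]
contact_force: [0.3, -0.1, 0.9]
opening: 0.0517
```

Request:
move_arm --pt "0 0 0.1 0 5.2" --pt "0 0 0.1 0 5.2"

```text
t: 4.05
tool_pos: [0.5772, 0.0092, 0.0283]
tool_rot: [-0.564, -3.09, 0.0]
contact_force: [1.4, -0.6, -0.5]
opening: 0.0519
```

Request:
move_arm --pt "0 0 -0.3 0 4.2" --pt "0 0 -0.3 0 3.5" --pt "0 0 -0.3 0 3.5" --pt "0 0 -0.3 0 3.5" --newtons 50

```text
t: 4.55
tool_pos: [0.5772, 0.0095, 0.0316]
tool_rot: [-0.563, -3.09, -0.001]
contact_force: [-1.7, 2.9, 2.9]
opening: 0.0397
```

```bash
python3 -c "
from h import *
plan(.620,.051,.0312,89)
"
```

```text
t 4.55 pos [577.2   9.5  31.6] jaw 69.3 open 0.040 F [-1.7  2.9  2.9] q6 -1.32 tilt 0.05
SHIFT cm [-2.55  5.39  0.04] twist -19.7 | per-row 62.5mm rows: 1.0
```

Request:
move_arm --pt "-0.3 0.7 0 -4 3.5" --pt "-0.7 1.5 0 -8 3.5" --pt "-1.1 2.4 0 -12 3.5" --pt "-1.5 3.2 0 -16 3.5" --pt "-1.8 3.9 0 -19.7 3.5"

```text
t: 5.18
tool_pos: [0.6075, 0.0373, 0.0316]
tool_rot: [-0.023, -3.139, 0.007]
contact_force: [-4.7, -5.6, 4.4]
opening: 0.0394
```

```bash
python3 -c "
from h import *
plan(.620,.051,.0312,89)
c=get_image('scene'); save('s3',c['image'][150:270,230:350],5); 
"
```

```text
t 5.17 pos [607.5  37.3  31.6] jaw 89.2 open 0.039 F [-4.7 -5.6  4.4] q6 -1.61 tilt 0.28
SHIFT cm [-1.23  1.39  0.03] twist 0.2 | per-row 62.5mm rows: 1.0
```

View pics/s3.png

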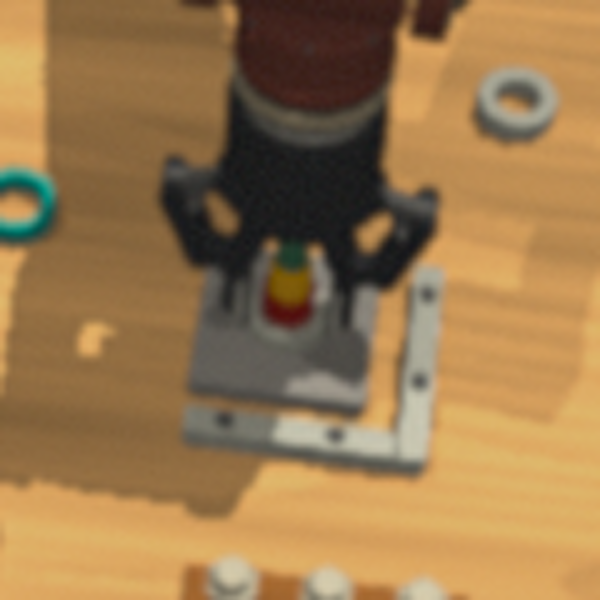

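Gauge now sits square about 15 mm off both bars (crop (285,340)). Push on in small steps while watching the force.

Request:
move_arm --pt "-0.4 0.4 0 0 3.5" --pt "-0.8 0.8 0 0 3.5" --pt "-1.1 1.1 0 0 3.5" --pt "-1.25 1.25 0 0 3.5"

```text
t: 5.72
tool_pos: [0.6196, 0.0494, 0.0316]
tool_rot: [-0.027, -3.138, 0.007]
contact_force: [-6.4, -7.1, 7.2]
opening: 0.0396
```

Request:
move_arm --pt "-0.15 0.1 0 0 3.5" --pt "-0.3 0.1 0 0 3.5"

```text
t: 5.98
tool_pos: [0.6215, 0.0507, 0.0316]
tool_rot: [-0.027, -3.135, 0.005]
contact_force: [-11.7, -4.4, 11.5]
opening: 0.039
```

Request:
move_arm --pt "-0.1 0.1 0 0 3.5" --pt "-0.2 0.2 0 0 3.5"

```text
t: 6.22
tool_pos: [0.6225, 0.0514, 0.0316]
tool_rot: [-0.026, -3.132, 0.01]
contact_force: [-16.0, -12.5, 14.1]
opening: 0.0391
```

Request:
move_arm --pt "0 0.15 0 0 3.5" --pt "0 0.3 0 0 3.5"

```text
t: 6.48
tool_pos: [0.6225, 0.0517, 0.0316]
tool_rot: [-0.026, -3.131, 0.018]
contact_force: [-15.5, -21.6, 14.1]
opening: 0.0396
```

Request:
move_arm --pt "-0.2 0 0 0 3.5" --pt "-0.2 0 0 0 3.5"

```text
t: 6.72
tool_pos: [0.6226, 0.0516, 0.0315]
tool_rot: [-0.026, -3.126, 0.018]
contact_force: [-22.7, -19.3, 19.2]
opening: 0.0393
```

```bash
python3 -c "
from h import *
plan(.623,.053,.0312,89)
c=get_image('scene'); save('s4',c['image'][150:270,230:350],5); 
"
```

```text
t 6.72 pos [622.6  51.6  31.5] jaw 89.0 open 0.039 F [-22.7 -19.3  19.2] q6 -1.58 tilt 1.1
SHIFT cm [-0.03  0.14  0.03] twist 0.0 | per-row 62.5mm rows: 1.0
```

View pics/s4.png

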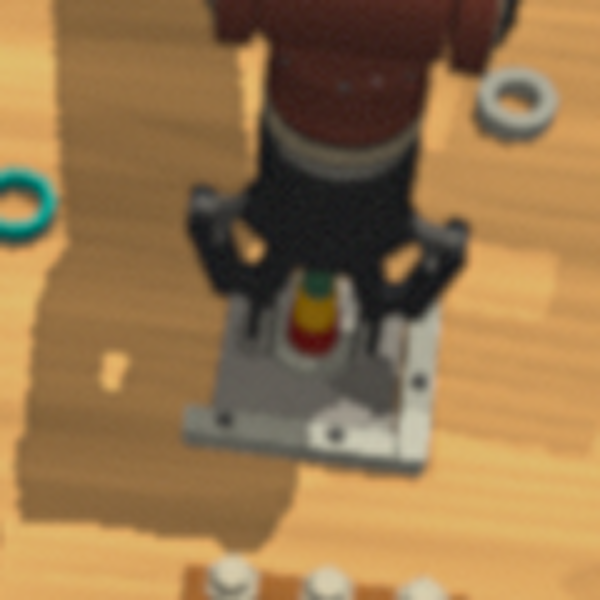

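Request:
move_arm --pt "0 0 0 0 5.2" --pt "0 0 0 0 5.5" --pt "0.2 -0.2 0 0 5.5" --pt "0.2 -0.2 -4 0 5.5" --pt "0.2 -0.2 -8 0 5.5"

```text
t: 7.4
tool_pos: [0.6252, 0.0558, 0.1115]
tool_rot: [-0.026, -3.14, -0.0]
contact_force: [0.6, -0.4, 1.1]
opening: 0.0549
```

```bash
python3 -c "
from h import *
plan(.545,-.2072,.1,89)
c=get_image('scene'); save('s5',c['image'][150:270,230:350],5); 
for r in rings(c): print(r[:4],ray(c,r[0],r[1],.0075)[:2].round(4))
"
```

```text
t 7.40 pos [625.2  55.8 111.5] jaw 89.1 open 0.055 F [ 0.6 -0.4  1.1] q6 -1.58 tilt 0.07
SHIFT cm [  7.59 -26.43   1.16] twist 0.1 | per-row 62.5mm rows: 5.0
(313.7, 272.1, 8.1, 13.3) [0.7638 0.1158]
(275.8, 267.4, 8.2, 13.1) [0.7638 0.027 ]
(195.3, 214.8, 14.5, 16.2) [ 0.6416 -0.1927]
(161.8, 214.6, 14.7, 16.6) [ 0.6531 -0.2772]
(197.8, 185.1, 13.8, 15.1) [ 0.5446 -0.2075]
(330.5, 170.5, 12.3, 20.3) [0.4415 0.1426]
(198.0, 158.2, 12.2, 14.6) [ 0.4485 -0.2281]
(359.1, 38.6, 8.9, 17.6) [-0.2113  0.221 ]
(169.9, 25.7, 13.9, 17.6) [-0.192  -0.4746]
(505.6, 3.6, 9.0, 15.2) [-0.541   0.7955]
```

View pics/s5.png

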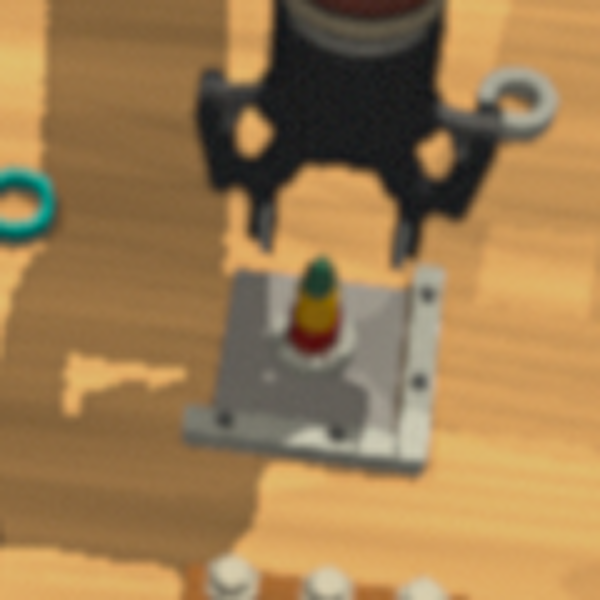

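Request:
move_arm --pt "1.5 -5.3 0 0 6" --pt "3.1 -10.6 0 0 6.5" --pt "4.6 -16 0 0 6.5" --pt "6.1 -21.3 0 0 6.5" --pt "7.6 -26.4 0.5 0 6.5"

```text
t: 8.07
tool_pos: [0.5452, -0.2089, 0.107]
tool_rot: [0.026, 3.14, -0.002]
contact_force: [0.2, -0.4, -0.2]
opening: 0.0649
```

```bash
cat >> h.py <<'E'
def gaugecheck(tag):
    c=get_image('top'); save('gt_'+tag,c['image'][130:220,180:270],7)
    for n,cc in (('top',c),('scene',get_image('scene'))):
        hsv=cv2.cvtColor(cc['image'],cv2.COLOR_RGB2HSV); H,S,V=[hsv[:,:,i].astype(int) for i in range(3)]
        h=proj(cc,[.622,.053,.05]); yy,xx=np.mgrid[:384,:512]; near=(abs(xx-h[0])<22)&(abs(yy-h[1])<22)
        for nm,m,z in (('yel',(H>20)&(H<32)&(S>170),.054),('red',((H<6)|(H>172))&(S>140),.036),('grn',(H>55)&(H<95)&(S>90),.072)):
            q=np.argwhere(m&near)
            if len(q): v,u=q.mean(0); print(n,nm,len(q),(u.round(1),v.round(1)),'axis at',ray(cc,u,v,z)[:2].round(4))
E
python3 -c "
from h import *
plan(.545,-.2072,.06,89)
gaugecheck('a')
"
```

```text
t 8.07 pos [ 545.2 -208.9  107. ] jaw 89.1 open 0.065 F [ 0.2 -0.4 -0.2] q6 -2.05 tilt 0.13
SHIFT cm [0.03 0.17 4.7 ] twist 0.1 | per-row 62.5mm rows: 1.0
top yel 21 (np.float64(222.0), np.float64(164.3)) axis at [0.6177 0.0508]
top red 5 (np.float64(223.0), np.float64(168.8)) axis at [0.6104 0.0498]
top grn 24 (np.float64(220.9), np.float64(160.7)) axis at [0.6225 0.0517]
scene yel 34 (np.float64(292.9), np.float64(211.4)) axis at [0.6303 0.0524]
scene red 23 (np.float64(292.0), np.float64(217.6)) axis at [0.6361 0.0519]
scene grn 15 (np.float64(293.4), np.float64(205.3)) axis at [0.6252 0.0519]
```

View pics/gt_a.png

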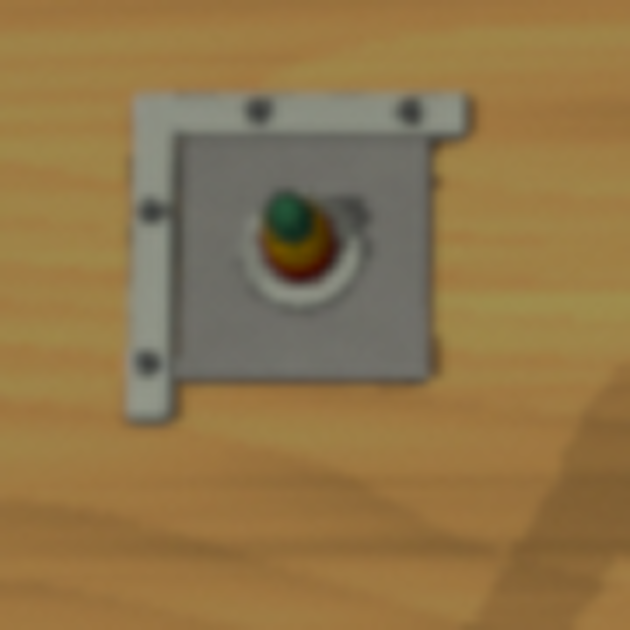

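```bash
python3 -c "
from h import *
c=get_image('top'); g=c['image'].astype(float)
for r0,r1 in ((152,158),(158,164),(174,182)):
  print(r0, g[r0:r1,196:246].mean(0).sum(1).round().astype(int).tolist())
print(g[140:192,[230,232,234,236]].mean(1).sum(1).round().astype(int).tolist())
print(g[140:192,[206,208,210,212]].mean(1).sum(1).round().astype(int).tolist())
c=get_image('scene'); g=c['image'].astype(float)
print(g[205:212,300:322].sum(2).astype(int).tolist())
"
```

```text
152 [356, 344, 336, 392, 415, 413, 414, 397, 316, 237, 281, 311, 317, 316, 317, 317, 318, 320, 320, 319, 319, 318, 313, 304, 297, 297, 308, 316, 316, 318, 319, 318, 318, 318, 319, 320, 322, 323, 322, 322, 322, 323, 322, 321, 300, 256, 293, 341, 355, 357]
158 [359, 351, 342, 363, 328, 295, 312, 331, 266, 227, 289, 318, 320, 320, 321, 321, 321, 320, 324, 336, 327, 263, 186, 156, 150, 141, 124, 116, 137, 164, 179, 204, 232, 238, 228, 229, 269, 306, 318, 320, 318, 317, 318, 318, 300, 263, 318, 350, 356, 356]
174 [356, 366, 385, 388, 378, 375, 390, 379, 282, 264, 305, 322, 322, 322, 321, 322, 323, 322, 322, 322, 324, 324, 324, 323, 321, 321, 323, 320, 317, 320, 321, 324, 324, 326, 326, 326, 326, 326, 325, 325, 325, 327, 327, 326, 307, 266, 291, 341, 358, 361]
[360, 355, 361, 382, 396, 391, 392, 401, 380, 310, 309, 320, 323, 325, 324, 322, 319, 314, 291, 279, 271, 274, 288, 297, 306, 311, 321, 330, 328, 321, 318, 318, 324, 327, 327, 324, 324, 324, 324, 327, 326, 328, 330, 313, 262, 301, 321, 327, 338, 347, 349, 354]
[350, 348, 351, 370, 399, 411, 416, 414, 381, 301, 293, 304, 306, 308, 308
[... 271 characters left out ...]
0, 571, 556, 518, 494, 496], [475, 472, 476, 492, 494, 492, 491, 490, 492, 488, 474, 453, 478, 528, 524, 519, 542, 554, 531, 500, 486, 491], [451, 454, 460, 466, 465, 467, 465, 464, 467, 461, 435, 393, 421, 483, 443, 420, 465, 506, 495, 475, 475, 483], [445, 446, 449, 450, 446, 448, 445, 445, 447, 444, 421, 367, 397, 450, 375, 311, 377, 454, 469, 459, 470, 480], [448, 441, 440, 446, 446, 440, 441, 442, 441, 440, 414, 363, 399, 465, 391, 311, 380, 455, 457, 460, 481, 488], [447, 439, 442, 445, 444, 440, 441, 442, 441, 441, 412, 359, 410, 498, 474, 429, 466, 499, 469, 463, 485, 497], [446, 437, 442, 443, 445, 439, 439, 437, 442, 441, 404, 348, 416, 522, 541, 539, 547, 533, 481, 468, 490, 500]]
```

```bash
python3 -c "
from h import *
plan(.6226,-.028,.06,0)
"
```

```text
t 8.28 pos [ 545.1 -207.6  106.2] jaw 88.9 open 0.065 F [0.3 0.5 0.5] q6 -2.04 tilt 0.03
SHIFT cm [-7.41 18.1   4.63] twist 88.9 | per-row 62.5mm rows: 4.0
```

Request:
move_arm --pt "-1.5 3.6 0.5 10 4" --pt "-3 7.2 1 20 2" --pt "-4.5 11 1.5 30 0" --pt "-6 14.5 2 40 0" --pt "-7.4 18.1 2.5 50 0"

```text
t: 8.9
tool_pos: [0.6229, -0.0241, 0.0813]
tool_rot: [1.356, 2.833, 0.001]
contact_force: [-0.2, 0.3, 0.1]
opening: -0.0001
```

Request:
move_arm --pt "0 0 0.5 10 0" --pt "0 0 1 20 0" --pt "0 0 1.5 30 0" --pt "0 0 2.1 38.9 0" --pt "0 0 2.1 38.9 0"

```text
t: 9.52
tool_pos: [0.6219, -0.0256, 0.0598]
tool_rot: [-2.214, -2.228, 0.001]
contact_force: [-0.1, 0.1, 0.8]
opening: -0.0001
```

```bash
python3 -c "
from h import *
plan(.6226,-.028,.022,0)
"
```

```text
t 9.53 pos [621.9 -25.6  59.8] jaw 0.4 open -0.000 F [-0.1  0.1  0.8] q6 -0.17 tilt 0.07
SHIFT cm [-0.25  0.07  3.78] twist 0.4 | per-row 62.5mm rows: 1.0
```

Request:
move_arm --pt "0 0 2 0 0" --pt "0 0 3.8 0 0" --pt "0.8 0 3.8 0 0" --pt "1.5 0 3.8 0 0" --pt "1.9 0 3.8 0 0"

```text
t: 10.15
tool_pos: [0.6228, -0.0079, 0.0231]
tool_rot: [2.217, 2.224, 0.001]
contact_force: [-0.3, -0.2, 0.3]
opening: -0.0003
```

Request:
move_arm --pt "0.15 0 0 0 0" --pt "0.3 0 0 0 0"

```text
t: 10.4
tool_pos: [0.6225, -0.0054, 0.0229]
tool_rot: [2.218, 2.224, 0.001]
contact_force: [-0.1, -0.4, 0.2]
opening: -0.0003
```

Request:
move_arm --pt "0.1 0 0 0 0" --pt "0.2 0 0 0 0"

```text
t: 10.65
tool_pos: [0.6224, -0.0044, 0.0226]
tool_rot: [2.217, 2.223, -0.002]
contact_force: [-0.7, -4.7, 0.8]
opening: 0.0001
```

Contact at y ≈ −4.4 mm, as predicted. Keep pushing.

Request:
move_arm --pt "0.1 0 0 0 0" --pt "0.2 0 0 0 0"

```text
t: 10.9
tool_pos: [0.6225, -0.0031, 0.0227]
tool_rot: [2.217, 2.222, -0.003]
contact_force: [-0.7, -5.9, 0.8]
opening: 0.0
```

Request:
move_arm --pt "0.1 0 0 0 0" --pt "0.2 0 0 0 0"

```text
t: 11.15
tool_pos: [0.6225, -0.0021, 0.0227]
tool_rot: [2.216, 2.222, -0.005]
contact_force: [-0.3, -11.6, 0.2]
opening: -0.0
```

```bash
python3 -c "
from h import *
c=get_image('scene'); print(c['image'][205:212,300:322].sum(2).astype(int).tolist())
plan(.6226,-.005,.022,0)
"
```

```text
[[485, 484, 490, 495, 494, 494, 493, 490, 491, 487, 482, 481, 508, 537, 554, 554, 558, 539, 513, 487, 455, 436], [434, 441, 450, 467, 475, 476, 476, 480, 484, 481, 465, 446, 465, 507, 511, 501, 506, 507, 489, 466, 438, 429], [397, 403, 408, 415, 420, 423, 427, 438, 445, 439, 418, 387, 400, 434, 411, 382, 417, 449, 451, 437, 421, 420], [380, 384, 385, 388, 391, 390, 392, 399, 400, 405, 389, 361, 366, 393, 325, 270, 327, 404, 436, 425, 415, 416], [381, 385, 385, 382, 384, 382, 387, 383, 379, 380, 381, 361, 366, 399, 336, 271, 328, 414, 434, 430, 433, 428], [385, 387, 380, 381, 385, 384, 380, 380, 380, 379, 376, 361, 374, 429, 409, 372, 403, 447, 438, 435, 440, 442], [382, 383, 382, 384, 383, 379, 381, 378, 378, 380, 381, 364, 381, 449, 471, 463, 473, 473, 453, 441, 447, 446]]
t 11.20 pos [622.5  -2.1  22.7] jaw 0.2 open 0.000 F [-0.1 -9.2  0.2] q6 -0.12 tilt 0.3
SHIFT cm [-0.29  0.01  0.07] twist 0.2 | per-row 62.5mm rows: 1.0
```

Request:
move_arm --pt "0.15 0 0 0 0" --pt "0.3 0 0 0 0" --pt "0.3 0 0 0 0"

```text
t: 11.58
tool_pos: [0.6224, -0.0018, 0.0228]
tool_rot: [2.213, 2.22, -0.011]
contact_force: [-0.5, -19.1, -0.4]
opening: -0.0001
```

Request:
move_arm --pt "0.2 0 0 0 0" --pt "0.4 0 0 0 0" --pt "0.4 0 0 0 0"

```text
t: 11.95
tool_pos: [0.6224, -0.0015, 0.0228]
tool_rot: [2.209, 2.217, -0.019]
contact_force: [-1.7, -30.3, -0.3]
opening: -0.0001
```

Request:
move_arm --pt "-1 0 0 0 0" --pt "-3 0 -2 0 2" --pt "-6 0 -5 0 4" --pt "-11 0 -7 0 6.5" --pt "-16 0 -8 0 6.5"

```text
t: 12.58
tool_pos: [0.6239, -0.1542, 0.1062]
tool_rot: [2.215, 2.222, 0.004]
contact_force: [0.1, 0.2, 0.5]
opening: 0.0649
```

```bash
python3 -c "
from h import *
gaugecheck('b')
c=get_image('top'); g=c['image'].astype(float)
for r0,r1 in ((152,158),(174,182)):
  print(r0, g[r0:r1,200:212].mean(0).sum(1).round().astype(int).tolist())
for k in (208,213,230,235): print(g[143:154,[k,k+2,k+4]].mean(1).sum(1).round().astype(int).tolist())
for r in rings(c): print(r[:4],ray(c,r[0],r[1],.0075)[:2].round(4))
plan(.544,-.207,.08,0)
"
```

```text
top yel 21 (np.float64(221.0), np.float64(164.3)) axis at [0.6178 0.0532]
top red 7 (np.float64(223.0), np.float64(168.1)) axis at [0.6121 0.0498]
top grn 24 (np.float64(219.9), np.float64(160.7)) axis at [0.6225 0.0541]
scene yel 32 (np.float64(293.7), np.float64(211.4)) axis at [0.63   0.0543]
scene red 24 (np.float64(292.9), np.float64(217.6)) axis at [0.6358 0.0539]
scene grn 15 (np.float64(294.4), np.float64(205.3)) axis at [0.6249 0.0543]
152 [424, 421, 423, 405, 337, 314, 321, 323, 324, 324, 324, 326]
174 [385, 385, 399, 394, 321, 312, 327, 330, 328, 328, 329, 330]
[383, 407, 421, 425, 424, 392, 315, 309, 322, 324, 324]
[370, 335, 300, 310, 352, 372, 313, 312, 323, 327, 327]
[391, 411, 418, 422, 418, 388, 316, 317, 330, 332, 333]
[372, 339, 300, 296, 342, 369, 309, 309, 321, 326, 327]
(183.7, 240.4, 16.8, 17.5) [0.4388 0.149 ]
(338.9, 234.3, 13.6, 15.7) [ 0.4478 -0.2318]
(142.1, 58.1, 24.4, 26.6) [0.9198 0.2662]
t 12.72 pos [ 623.6 -155.1  105.3] jaw -0.1 open 0.065 F [-0.   0.5 -0.4] q6 -0.36 tilt 0.24
SHIFT cm [-5.19 -7.97  2.5 ] twist -0.1 | per-row 62.5mm rows: 2.0
```

View pics/gt_b.png

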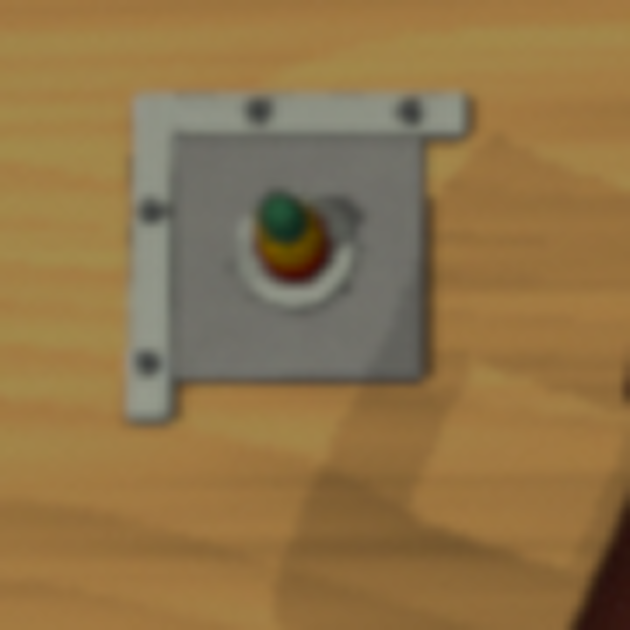

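Request:
move_arm --pt "-2.6 -4 1 0 6.5" --pt "-5.2 -7.9 2 0 6.5" --pt "-5.2 -7.9 4.5 0 6.5" --pt "-5.2 -7.9 6.5 0 6.5" --pt "-5.2 -7.9 6.5 0 6.5"

```text
t: 13.35
tool_pos: [0.5426, -0.2031, 0.0354]
tool_rot: [-2.215, -2.222, 0.002]
contact_force: [0.1, -0.2, 0.7]
opening: 0.0651
```

```bash
python3 -c "
from h import *
plan(.5445,-.207,.018,0)
c=get_image('scene'); save('s6',c['image'][130:250,130:250],5)
"
```

```text
t 13.35 pos [ 542.6 -203.1   35.4] jaw 0.2 open 0.065 F [ 0.1 -0.2  0.7] q6 -0.49 tilt 0.25
SHIFT cm [-0.4   0.2   1.74] twist 0.2 | per-row 62.5mm rows: 1.0
```

View pics/s6.png

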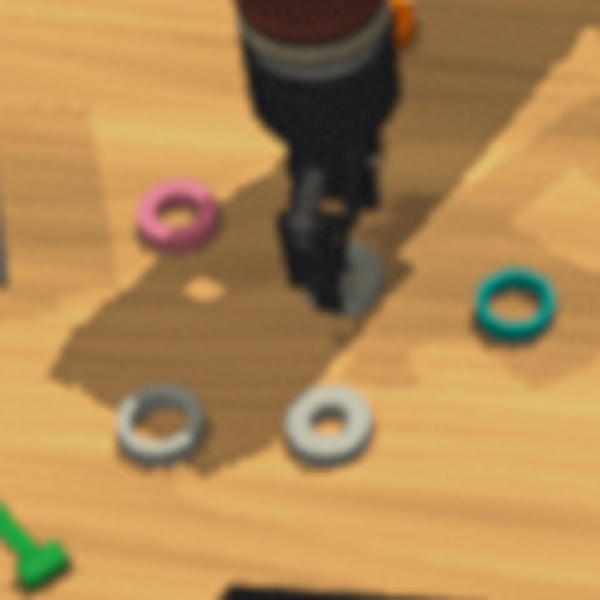

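```bash
python3 -c "
from h import *
c=get_image('scene')
for p in ((.575,-.203,.022),(.585,-.203,.022),(.5445,-.207,.0075)): print((proj(c,p)-[130,130])*5)
"
```

```text
[332.55716491 303.08133033]
[328.38596259 317.89180559]
[340.02505126 275.43117516]
```

Request:
move_arm --pt "-0.4 0.2 0.6 0 6.5" --pt "-0.4 0.2 1.3 0 6.5" --pt "-0.4 0.2 1.75 0 6.5" --pt "-0.4 0.2 1.75 0 4.3" --pt "-0.4 0.2 1.75 0 4" --newtons 60

```text
t: 14.08
tool_pos: [0.5459, -0.2087, 0.0201]
tool_rot: [2.219, 2.224, 0.0]
contact_force: [-0.2, 0.5, -1.3]
opening: 0.041
```

Request:
move_arm --pt "0 0 0 0 4" --pt "0 0 0 0 4" --pt "0 0 -2 0 4" --pt "0 0 -6 0 4" --pt "0 0 -10 0 4"

```text
t: 14.7
tool_pos: [0.5457, -0.2086, 0.1221]
tool_rot: [2.218, 2.224, 0.0]
contact_force: [-0.2, -0.5, -0.7]
opening: 0.0412
```

```bash
python3 -c "
from h import *
plan(.623,.0542,.130,0)
c=get_image('scene'); save('s7',c['image'][100:250,130:280],4)
"
```

```text
t 14.70 pos [ 545.7 -208.6  122.1] jaw 0.1 open 0.041 F [-0.2 -0.5 -0.7] q6 -0.49 tilt 0.03
SHIFT cm [26.26  7.8  -0.79] twist 0.1 | per-row 62.5mm rows: 5.0
```

View pics/s7.png

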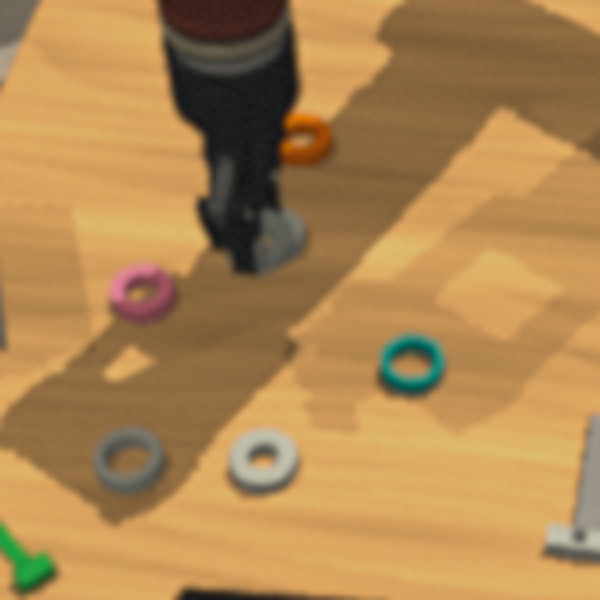

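```bash
python3 -c "
from h import *
c=get_image('scene')
for z in (.105,.11,.117): print(z, ray(c,206.5,158,z).round(4), ray(c,197,167.7,z).round(4))
save('s7b',c['image'][140:175,175:215],15)
print(proj(c,(.5457,-.2086,.1095)), proj(c,(.5457,-.1866,.1095)),proj(c,(.5457,-.2306,.1095)))
"
```

```text
0.105 [ 0.5321 -0.1791  0.105 ] [ 0.5677 -0.1957  0.105 ]
0.11 [ 0.5366 -0.1778  0.11  ] [ 0.572  -0.1943  0.11  ]
0.117 [ 0.5429 -0.1759  0.117 ] [ 0.5781 -0.1924  0.117 ]
[193.71394822 159.46911675] [202.31284711 160.39372116] [185.14110984 158.54731452]
```

View pics/s7b.png

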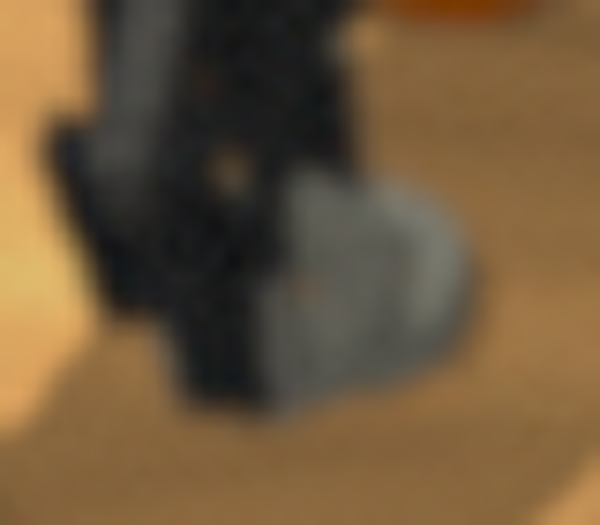

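Request:
move_arm --pt "0 0 5 0 4" --pt "0 0 8.5 0 4" --pt "0 0 9.3 0 4" --pt "0 0 9.8 0 4"

```text
t: 15.3
tool_pos: [0.5461, -0.2088, 0.0224]
tool_rot: [2.218, 2.223, 0.0]
contact_force: [0.4, -0.5, -0.4]
opening: 0.041
```

```bash
python3 -c "
from h import *
plan(.5445,-.207,.018,0)
c=get_image('scene')
save('s8',c['image'][150:210,160:240],8)
"
```

```text
t 15.30 pos [ 546.1 -208.8   22.4] jaw 0.1 open 0.041 F [ 0.4 -0.5 -0.4] q6 -0.49 tilt 0.05
SHIFT cm [ 0.18 -0.16  0.44] twist 0.1 | per-row 62.5mm rows: 1.0
```

View pics/s8.png

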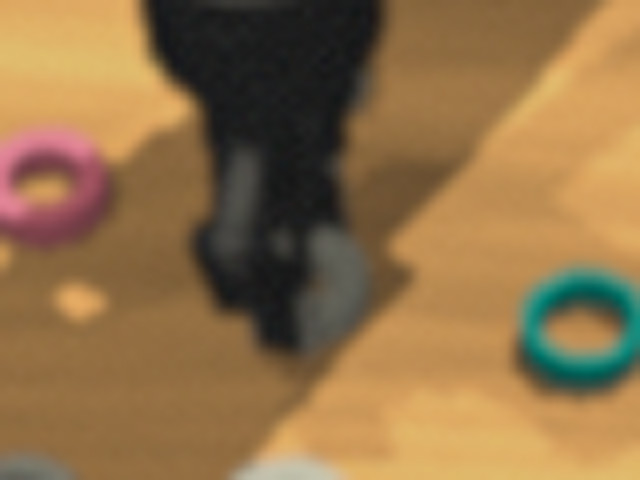

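```bash
python3 -c "
from h import *
c=get_image('scene')
print(ray(c,197,160,.1095).round(4)); print(proj(c,(.546,-.2088,.01)),proj(c,(.546,-.1868,.01)))
"
```

```text
[ 0.5463 -0.2001  0.1095]
[197.14166753 184.84354117] [205.22656476 185.7485911 ]
```

Request:
move_arm --pt "0 0 0 0 6" --pt "0.15 -0.15 0.3 0 6" --pt "0.15 -0.15 0.6 0 6" --pt "0.15 -0.15 0.6 0 4" --pt "0.15 -0.15 0.6 0 3.8" --newtons 80

```text
t: 16.02
tool_pos: [0.5446, -0.2073, 0.0164]
tool_rot: [2.218, 2.223, 0.0]
contact_force: [-0.3, 0.3, 3.5]
opening: 0.0407
```

Request:
move_arm --pt "0 0 0 0 3.8" --pt "0 0 0 0 3.8" --pt "0 0 -4 0 3.8" --pt "0 0 -4 0 3.8"

```text
t: 16.52
tool_pos: [0.5461, -0.2082, 0.0585]
tool_rot: [2.215, 2.22, 0.003]
contact_force: [0.3, -0.9, -0.1]
opening: 0.0402
```

```bash
python3 -c "
from h import *
plan(.623,.0542,.130,0)
c=get_image('scene')
save('s9',c['image'][140:200,160:240],8)
p=sensors.get_obs()['tool_pos']
for dz in (-.01,): print([ (proj(c,p+[dx,dy,dz])-[160,140])*8 for dx,dy in ((0,0),(0,.022),(.022,0))])
"
```

```text
t 16.52 pos [ 546.1 -208.2   58.5] jaw 0.1 open 0.040 F [ 0.3 -0.9 -0.1] q6 -0.49 tilt 0.33
SHIFT cm [26.2   7.79 -7.18] twist 0.1 | per-row 62.5mm rows: 5.0
[array([291.70709602, 284.85384608]), array([357.82018983, 292.14775903]), array([276.93487792, 335.92342945])]
```

View pics/s9.png

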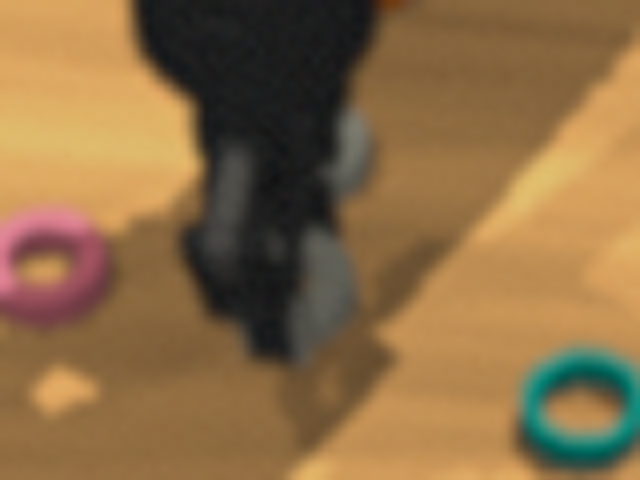

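Request:
move_arm --pt "3 0.8 -4 0 3.8" --pt "8.5 2.4 -7.2 0 3.8" --pt "14.3 4.2 -7.2 0 3.8" --pt "20.3 6 -7.2 0 3.8" --pt "26.2 7.8 -7.2 0 3.8"

```text
t: 17.2
tool_pos: [0.6206, 0.0567, 0.1256]
tool_rot: [-2.218, -2.222, 0.003]
contact_force: [0.2, -0.7, -0.6]
opening: 0.0408
```

```bash
python3 -c "
from h import *
c=get_image('scene')
plan(.623,.0542,.102,0)
save('s10',c['image'][150:240,240:340],7)
p=sensors.get_obs()['tool_pos']
print([ (proj(c,p+[dx,dy,-.009])-[240,150])*7 for dx,dy in ((0,0),(0,.022),(0,-.022))])
"
```

```text
t 17.25 pos [621.8  63.8 125.7] jaw 0.4 open 0.041 F [-2.2  3.8 -0.5] q6 -0.03 tilt 0.34
SHIFT cm [-0.97  0.12  2.37] twist 0.4 | per-row 62.5mm rows: 1.0
[array([418.91226447, 302.1448767 ]), array([484.43050007, 309.44308885]), array([353.60613922, 294.87029195])]
```

View pics/s10.png

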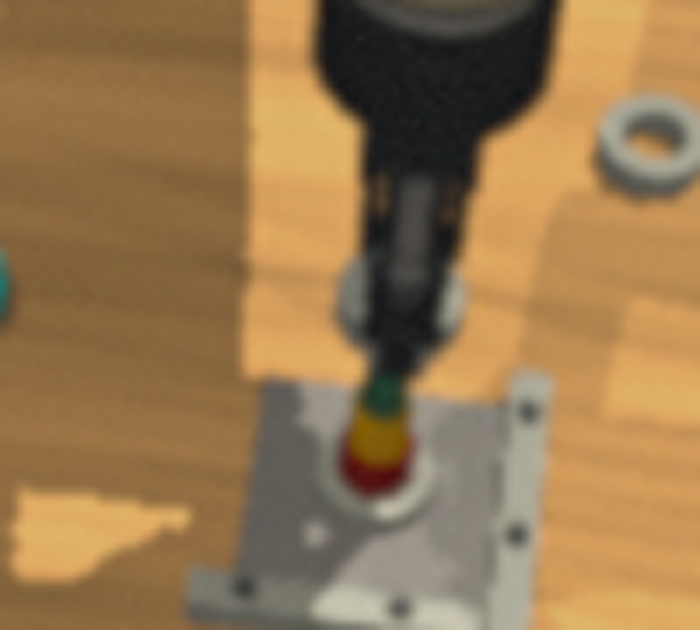

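Request:
move_arm --pt "0 0 0 0 3.8" --pt "0 0 0 0 3.8"

```text
t: 17.5
tool_pos: [0.6205, 0.0541, 0.1261]
tool_rot: [-2.218, -2.222, 0.004]
contact_force: [-0.3, -0.6, -1.5]
opening: 0.0407
```

```bash
python3 -c "
from h import *
plan(.623,.0542,.098,0)
"
```

```text
t 17.50 pos [620.5  54.1 126.1] jaw 0.1 open 0.041 F [-0.3 -0.6 -1.5] q6 -0.03 tilt 0.16
SHIFT cm [0.01 0.26 2.81] twist 0.1 | per-row 62.5mm rows: 1.0
```

Request:
move_arm --pt "0 0.25 1.5 0 3.8" --pt "0 0.25 2.4 0 3.8" --pt "0 0.25 2.4 0 3.8"

```text
t: 17.88
tool_pos: [0.6227, 0.0541, 0.1018]
tool_rot: [-2.218, -2.221, 0.004]
contact_force: [0.3, -0.8, -1.7]
opening: 0.0404
```

```bash
python3 -c "
from h import *
plan(.623,.0542,.079,0)
c=get_image('scene')
save('s11',c['image'][150:240,240:340],7)
"
```

```text
t 17.88 pos [622.7  54.1 101.8] jaw 0.1 open 0.040 F [ 0.3 -0.8 -1.7] q6 -0.03 tilt 0.2
SHIFT cm [0.01 0.03 2.28] twist 0.1 | per-row 62.5mm rows: 1.0
```

View pics/s11.png

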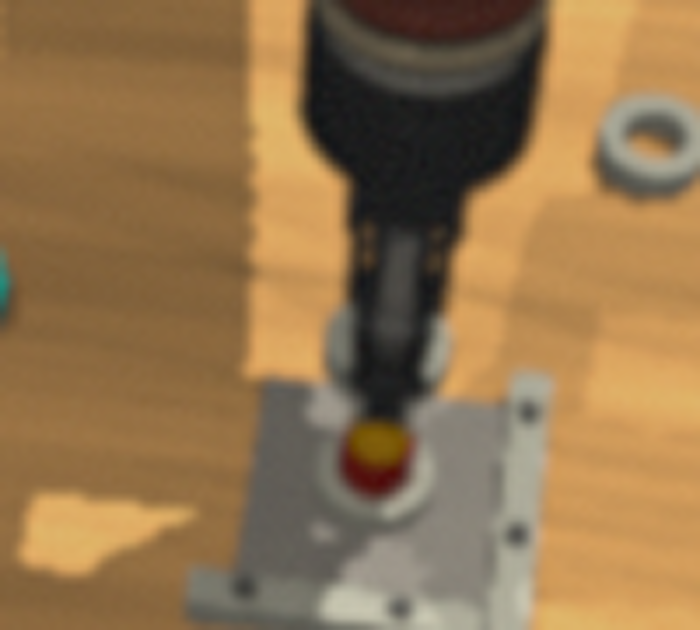

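Request:
move_arm --pt "0 0.03 0.3 0 3.8" --pt "0 0.03 0.6 0 3.8" --pt "0 0.03 0.9 0 3.8"

```text
t: 18.3
tool_pos: [0.6244, 0.0548, 0.0949]
tool_rot: [2.219, 2.224, 0.0]
contact_force: [-0.1, -0.2, -1.6]
opening: 0.0411
```

Request:
move_arm --pt "0 0 0.3 0 3.8" --pt "0 0 0.6 0 3.8" --pt "0 0 0.9 0 3.8"

```text
t: 18.68
tool_pos: [0.6242, 0.0548, 0.0857]
tool_rot: [-2.219, -2.224, 0.0]
contact_force: [-0.4, -0.9, -0.3]
opening: 0.0405
```

Request:
move_arm --pt "0 0 0.2 0 3.8" --pt "0 0 0.4 0 3.8" --pt "0 0 0.6 0 3.8"

```text
t: 19.05
tool_pos: [0.6241, 0.0548, 0.0798]
tool_rot: [-2.219, -2.224, 0.001]
contact_force: [-3.3, 0.0, 2.9]
opening: 0.0407
```

Request:
move_arm --pt "0 0 0.15 0 3.8" --pt "0 0 0.3 0 3.8"

```text
t: 19.3
tool_pos: [0.6243, 0.0548, 0.0792]
tool_rot: [-2.218, -2.224, 0.002]
contact_force: [-9.9, -0.8, 16.9]
opening: 0.0409
```

Request:
move_arm --pt "0 0 -0.25 0 3.8" --pt "0 0 -0.25 0 5.2" --pt "0 0 -0.25 0 5.8" --pt "0 0 -2 0 5.8" --pt "0 0 -6 0 5.8"

```text
t: 19.92
tool_pos: [0.623, 0.0548, 0.136]
tool_rot: [-2.217, -2.222, 0.004]
contact_force: [0.9, 0.4, 0.1]
opening: 0.0579
```

```bash
python3 -c "
from h import *
c=get_image('scene')
plan(.623,.0542,.079,0)
save('s12',c['image'][150:240,240:340],7)
"
```

```text
t 19.98 pos [627.5  54.8 144.7] jaw 0.1 open 0.058 F [3.3 0.4 4.5] q6 -0.03 tilt 0.52
SHIFT cm [-0.05 -0.51  6.56] twist 0.1 | per-row 62.5mm rows: 2.0
```

View pics/s12.png

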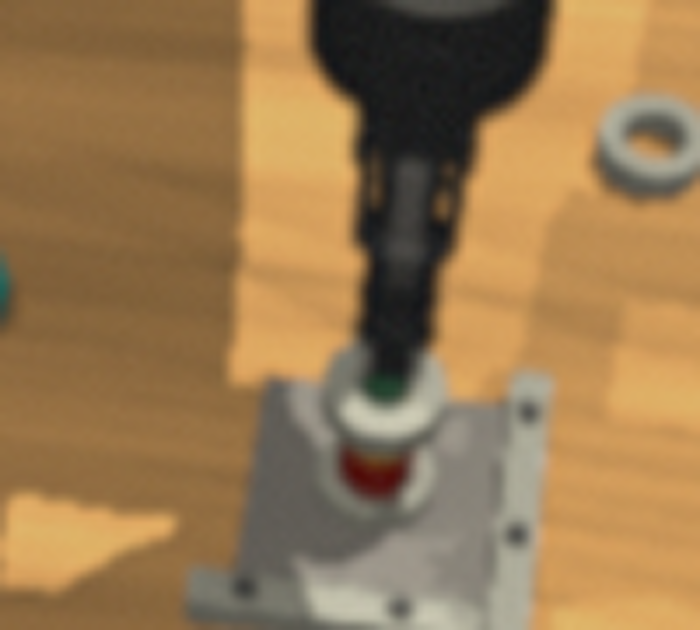

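```bash
python3 -c "
from h import *
s=np.load('pics/scene0.npz'); t=np.load('pics/top0.npz')
print((proj(s,(.6235,.0542,.07))-[240,150])*7,(proj(s,(.6235,.0542,.05))-[240,150])*7)
plan(.6237,.0548,.079,0)
for n,c in (('scene',s),('top',t)):
    hsv=cv2.cvtColor(c['image'],cv2.COLOR_RGB2HSV); H,S,V=[hsv[:,:,i].astype(int) for i in range(3)]
    for nm,m in (('Y',(H>24)&(H<34)&(S>200)&(V>70)),('G',(H>60)&(H<95)&(S>70))):
        m=m.astype(np.uint8); k,l,st,_=cv2.connectedComponentsWithStats(m)
        i=1+st[1:,4].argmax(); P=np.argwhere(l==i)[:,::-1].astype(float)
        for z in (.028,):
            W=np.array([ray(c,u,v,z)[:2] for u,v in P],np.float32); r=cv2.minAreaRect(W); print(n,nm,len(P),z,np.round(r[0],4),np.round(r[1],3),round(r[2],1), cv2.boxPoints(r).round(3).tolist())
"
```

```text
[380.47800857 387.18204396] [376.57406566 421.64516399]
t 19.98 pos [627.5  54.8 144.7] jaw 0.1 open 0.058 F [3.3 0.4 4.5] q6 -0.03 tilt 0.52
SHIFT cm [ 0.01 -0.44  6.57] twist 0.1 | per-row 62.5mm rows: 2.0
scene Y 805 0.028 [0.4348 0.3109] [0.121 0.073] 85.4 [[0.39399999380111694, 0.2529999911785126], [0.4659999907016754, 0.24699999392032623], [0.47600001096725464, 0.36800000071525574], [0.40299999713897705, 0.37400001287460327]]
scene G 1592 0.028 [0.5797 0.3388] [0.105 0.146] 8.1 [[0.5170000195503235, 0.40400001406669617], [0.5379999876022339, 0.2590000033378601], [0.6420000195503235, 0.27399998903274536], [0.6209999918937683, 0.4189999997615814]]
top Y 2626 0.028 [0.4162 0.3163] [0.152 0.112] 84.1 [[0.3529999852180481, 0.2460000067949295], [0.46399998664855957, 0.23499999940395355], [0.4790000021457672, 0.38600000739097595], [0.36899998784065247, 0.39800000190734863]]
top G 2346 0.028 [0.5727 0.3384] [0.108 0.149] 8.2 [[0.5080000162124634, 0.4050000011920929], [0.5299999713897705, 0.25699999928474426], [0.6370000243186951, 0.2720000147819519], [0.6159999966621399, 0.41999998688697815]]
```

Request:
move_arm --pt "0 -0.2 3 0 5.8" --pt "0 -0.2 5 0 5.8" --pt "0 -0.2 5 0 5.8"

```text
t: 20.35
tool_pos: [0.6206, 0.0548, 0.0844]
tool_rot: [-2.217, -2.222, 0.005]
contact_force: [-1.0, -0.2, 0.1]
opening: 0.0581
```

```bash
python3 -c "
from h import *
plan(.6237,.0548,.079,0)
"
```

```text
t 20.35 pos [620.6  54.8  84.4] jaw 0.1 open 0.058 F [-1.  -0.2  0.1] q6 -0.03 tilt 0.27
SHIFT cm [-0.    0.31  0.54] twist 0.1 | per-row 62.5mm rows: 1.0
```

Request:
move_arm --pt "0 0.25 0.3 0 5.8" --pt "0 0.25 0.5 0 5.8" --pt "0 0.25 0.5 0 4" --pt "0 0.25 0.5 0 3.8" --pt "0 0.25 0.5 0 3.8"

```text
t: 20.98
tool_pos: [0.624, 0.0549, 0.0826]
tool_rot: [-2.217, -2.223, 0.003]
contact_force: [-5.9, -0.1, 4.8]
opening: 0.0403
```

Request:
move_arm --pt "0 0 0 0 3.8" --pt "0 0 -1.5 0 3.8" --pt "0 0 -4 0 3.8" --pt "0 0 -7 0 3.8" --pt "0 0 -7 0 3.8"

```text
t: 21.6
tool_pos: [0.6274, 0.0547, 0.1563]
tool_rot: [2.215, 2.22, 0.009]
contact_force: [0.6, -0.2, -0.6]
opening: 0.0402
```

```bash
python3 -c "
from h import *
plan(.580,.303,.13,8)
c=get_image('scene')
save('s13',c['image'][140:240,240:340],6)
"
```

```text
t 21.60 pos [627.4  54.7 156.3] jaw 0.1 open 0.040 F [ 0.6 -0.2 -0.6] q6 -0.03 tilt 0.47
SHIFT cm [24.84 -4.7   2.58] twist -7.9 | per-row 62.5mm rows: 5.0
```

View pics/s13.png

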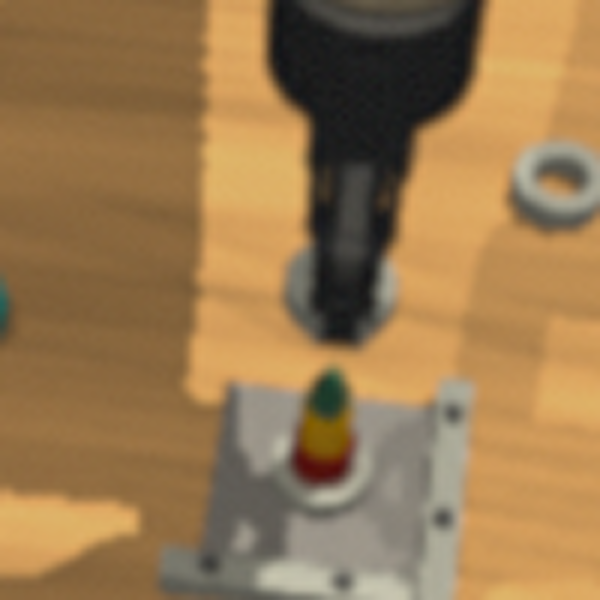

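Request:
move_arm --pt "5 -1 0 -2 3.8" --pt "10 -1.9 0 -4 3.8" --pt "15 -2.8 0 -6 3.8" --pt "20 -3.8 1 -8 3.8" --pt "24.8 -4.7 2 -8 3.8"

```text
t: 22.28
tool_pos: [0.5759, 0.3039, 0.1297]
tool_rot: [-2.057, -2.373, 0.003]
contact_force: [-0.6, 0.4, -1.4]
opening: 0.0402
```

Request:
move_arm --pt "0 0 1.5 0 3.8" --pt "0 0 3 0 3.8" --pt "0 0 4 0 3.8"

```text
t: 22.65
tool_pos: [0.5766, 0.3012, 0.0896]
tool_rot: [-2.059, -2.371, 0.004]
contact_force: [-0.5, -0.5, -1.2]
opening: 0.0402
```

```bash
python3 -c "
from h import *
plan(.580,.303,.026,8)
"
```

```text
t 22.65 pos [576.6 301.2  89.6] jaw 8.1 open 0.040 F [-0.5 -0.5 -1.2] q6 0.23 tilt 0.16
SHIFT cm [0.14 0.37 6.36] twist 0.1 | per-row 62.5mm rows: 2.0
```

Request:
move_arm --pt "0.1 0.35 3 0 3.8" --pt "0.1 0.35 5 0 3.8" --pt "0.1 0.35 5.7 0 3.8" --pt "0.1 0.35 6.1 0 3.8"

```text
t: 23.15
tool_pos: [0.5808, 0.3039, 0.0308]
tool_rot: [2.059, 2.373, 0.0]
contact_force: [-0.5, -0.3, 0.7]
opening: 0.0399
```

Request:
move_arm --pt "0 0 0.15 0 3.8" --pt "0 0 0.3 0 3.8"

```text
t: 23.4
tool_pos: [0.5812, 0.3044, 0.0289]
tool_rot: [2.058, 2.373, 0.002]
contact_force: [-0.3, -0.3, -1.7]
opening: 0.0402
```

Request:
move_arm --pt "0 0 0.15 0 3.8" --pt "0 0 0.3 0 3.8"

```text
t: 23.65
tool_pos: [0.5807, 0.3043, 0.0251]
tool_rot: [2.058, 2.373, 0.001]
contact_force: [-0.6, 0.6, -1.5]
opening: 0.0399
```

Request:
move_arm --pt "0 0 0.15 0 3.8" --pt "0 0 0.3 0 3.8"

```text
t: 23.9
tool_pos: [0.5808, 0.3043, 0.0242]
tool_rot: [-2.058, -2.373, 0.001]
contact_force: [-8.6, -3.4, 16.1]
opening: 0.0402
```

Touched the floor of the tin. Release and rise, then go towards the lone ring at (0.439, 0.149).

Request:
move_arm --pt "0 0 -0.2 0 5" --pt "0 0 -0.2 0 5.8" --pt "0 0 -3 0 5.8" --pt "0 0 -7 0 5.8" --pt "0 0 -9 0 5.8"

```text
t: 24.52
tool_pos: [0.5817, 0.3046, 0.1144]
tool_rot: [2.057, 2.372, 0.005]
contact_force: [-0.3, -0.5, -0.2]
opening: 0.0583
```

```bash
python3 -c "
from h import *
c=get_image('scene')
save('s14',c['image'][120:260,240:460],3.5)
for r in rings(c): print(r[:4],ray(c,r[0],r[1],.0075)[:2].round(4))
plan(.439,.149,.06,0)
"
```

```text
(313.7, 272.0, 8.2, 13.2) [0.7635 0.1158]
(294.8, 269.8, 8.0, 12.7) [0.7639 0.0717]
(275.9, 267.5, 8.0, 12.9) [0.7641 0.0273]
(392.5, 217.5, 17.1, 18.9) [0.5789 0.3049]
(195.4, 214.8, 14.5, 16.1) [ 0.6416 -0.1925]
(161.7, 214.5, 14.6, 16.5) [ 0.6528 -0.2775]
(392.4, 201.4, 8.1, 28.8) [0.5264 0.307 ]
(332.9, 170.4, 13.3, 14.6) [0.4401 0.1492]
(198.0, 158.2, 12.3, 14.5) [ 0.4485 -0.2281]
(360.9, 30.9, 17.7, 26.9) [-0.2622  0.2276]
(505.7, 3.5, 8.5, 14.9) [-0.5419  0.7961]
t 24.57 pos [582.8 305.1 116.8] jaw 8.1 open 0.058 F [0.5 1.7 1.8] q6 0.23 tilt 0.39
SHIFT cm [-13.42 -16.48   5.55] twist 8.1 | per-row 62.5mm rows: 4.0
```

View pics/s14.png

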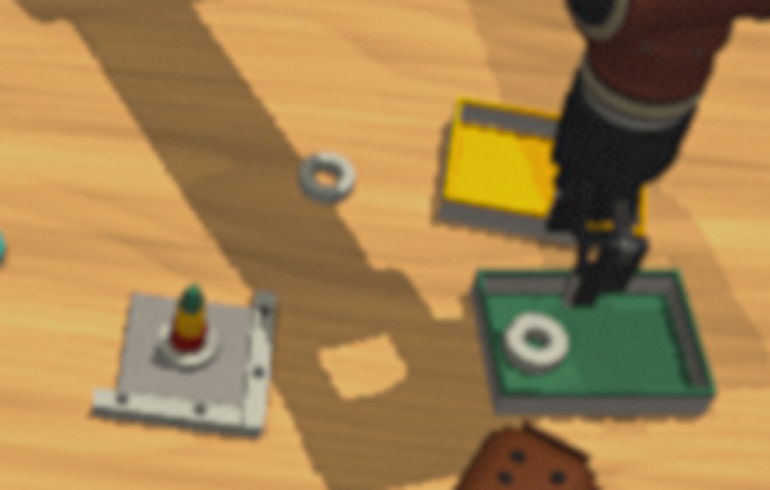

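Request:
move_arm --pt "-3.3 -4.1 0 2 6.5" --pt "-6.7 -8.2 0 4 6.5" --pt "-10 -12.3 1 6 6.5" --pt "-13.4 -16.5 3 8 6.5" --pt "-13.4 -16.5 6 8 6.5"

```text
t: 25.2
tool_pos: [0.433, 0.1463, 0.05]
tool_rot: [-2.221, -2.221, 0.002]
contact_force: [0.0, -0.3, 0.2]
opening: 0.0648
```

Request:
move_arm --pt "0 0 1 0 6.5" --pt "0 0 1.5 0 6.5"

```text
t: 25.45
tool_pos: [0.4363, 0.1483, 0.0364]
tool_rot: [-2.218, -2.224, 0.001]
contact_force: [0.2, 0.5, -0.6]
opening: 0.0648
```

```bash
python3 -c "
from h import *
plan(.4395,.149,.018,0)
c=get_image('scene'); save('s15',c['image'][130:210,290:390],7)
"
```

```text
t 25.45 pos [436.3 148.3  36.4] jaw 0.2 open 0.065 F [ 0.2  0.5 -0.6] q6 0.16 tilt 0.05
SHIFT cm [0.07 0.32 1.84] twist 0.2 | per-row 62.5mm rows: 1.0
```

View pics/s15.png

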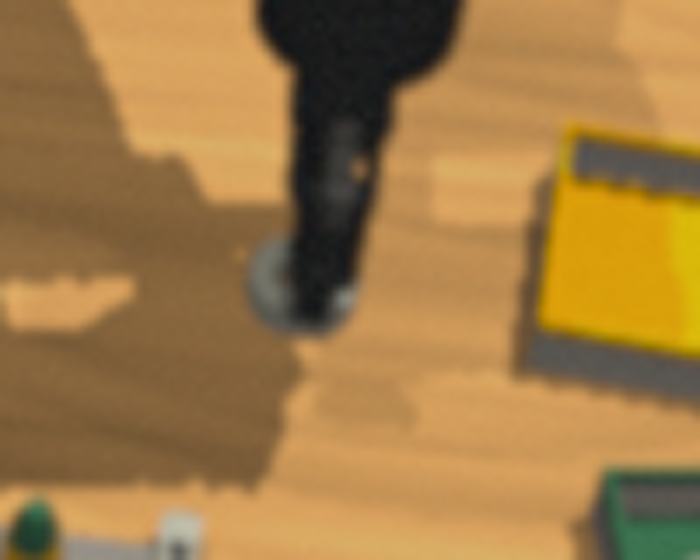

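Request:
move_arm --pt "0.05 0.3 0.8 0 6.5" --pt "0.05 0.3 1.5 0 6.5" --pt "0.05 0.3 1.8 0 6.5" --pt "0.05 0.3 1.8 0 4.3" --pt "0.05 0.3 1.8 0 3.8"

```text
t: 26.12
tool_pos: [0.4395, 0.1487, 0.0196]
tool_rot: [2.219, 2.224, 0.0]
contact_force: [-0.8, -0.1, 4.3]
opening: 0.0406
```

Request:
move_arm --pt "0 0 0 0 3.8" --pt "0 0 0 0 3.8" --pt "0 0 -3 0 3.8" --pt "0 0 -8 0 3.8" --pt "0 0 -11 0 3.8"

```text
t: 26.75
tool_pos: [0.4399, 0.1487, 0.1309]
tool_rot: [2.218, 2.223, 0.004]
contact_force: [0.6, 1.2, -1.1]
opening: 0.0402
```

```bash
python3 -c "
from h import *
plan(.6237,.0545,.13,0)
"
```

```text
t 26.75 pos [439.9 148.7 130.9] jaw 0.1 open 0.040 F [ 0.6  1.2 -1.1] q6 0.16 tilt 0.17
SHIFT cm [-9.47 18.36  0.14] twist 0.1 | per-row 62.5mm rows: 4.0
```

Request:
move_arm --pt "-2.4 4.6 0 0 3.8" --pt "-4.8 9.2 0 0 3.8" --pt "-7.2 13.8 0 0 3.8" --pt "-9.5 18.4 0 0 3.8" --pt "-9.5 18.4 0 0 3.8"

```text
t: 27.38
tool_pos: [0.6254, 0.0522, 0.1278]
tool_rot: [2.222, 2.221, -0.0]
contact_force: [-1.0, 0.2, -1.6]
opening: 0.0403
```

Request:
move_arm --pt "0 0 0.5 0 3.8" --pt "0 0 1 0 3.8"

```text
t: 27.62
tool_pos: [0.6221, 0.0548, 0.118]
tool_rot: [-2.217, -2.224, 0.001]
contact_force: [-1.0, 1.1, -1.3]
opening: 0.0408
```

```bash
python3 -c "
from h import *
c=get_image('scene')
plan(.6237,.0545,.1,0)
save('s16',c['image'][150:240,240:340],7)
p=sensors.get_obs()['tool_pos']
print([ (proj(c,p+[dx,dy,-.0115])-[240,150])*7 for dx,dy in ((0,0),(0,.022),(0,-.022))])
"
```

```text
t 27.68 pos [621.6  54.8 117.3] jaw 0.2 open 0.041 F [ 0.1 -1.2 -1.8] q6 -0.03 tilt 0.13
SHIFT cm [-0.03  0.21  1.73] twist 0.2 | per-row 62.5mm rows: 1.0
[array([389.99247885, 319.12125279]), array([454.92289903, 326.38651664]), array([325.27053508, 311.879316  ])]
```

View pics/s16.png

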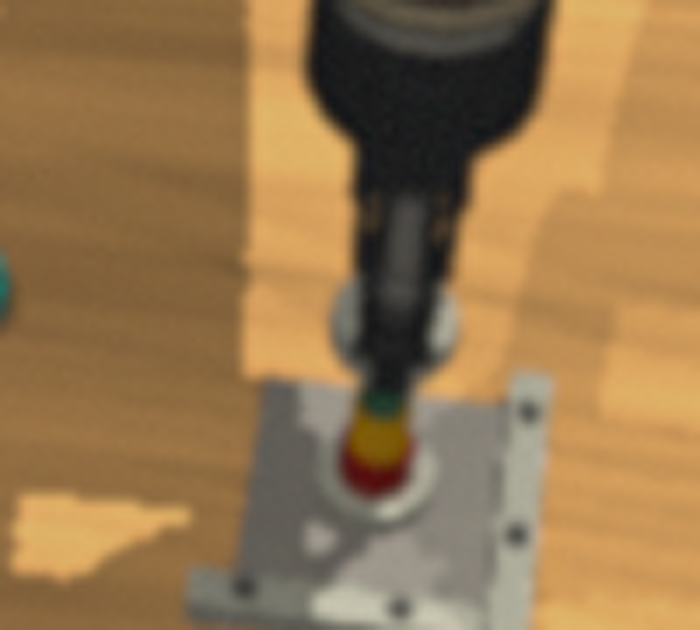

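Request:
move_arm --pt "-0.1 0.2 0.8 0 3.8" --pt "-0.1 0.2 1.6 0 3.8" --pt "-0.1 0.2 2.1 0 3.8" --pt "-0.1 0.2 2.6 0 3.8" --pt "-0.1 0.2 3 0 3.8"

```text
t: 28.3
tool_pos: [0.6253, 0.0531, 0.0885]
tool_rot: [-2.219, -2.224, 0.0]
contact_force: [-0.1, 0.2, -1.5]
opening: 0.0404
```

Request:
move_arm --pt "0 0 0.3 0 3.8" --pt "0 0 0.6 0 3.8" --pt "0 0 0.9 0 3.8"

```text
t: 28.68
tool_pos: [0.6255, 0.0531, 0.0809]
tool_rot: [-2.219, -2.224, 0.0]
contact_force: [-6.2, -0.1, 12.3]
opening: 0.0408
```

Request:
move_arm --pt "0.1 -0.2 -0.3 0 3.8" --pt "0.1 -0.2 -0.3 0 3.8" --pt "0.1 -0.2 0 0 3.8" --pt "0.1 -0.2 0.2 0 3.8"

```text
t: 29.18
tool_pos: [0.6231, 0.0541, 0.0773]
tool_rot: [-2.219, -2.224, 0.001]
contact_force: [-0.3, 0.1, -1.0]
opening: 0.0407
```

Recentring let it pass the shoulder, so it was only catching there. The axis is at about (0.623, 0.054). Continue down.

Request:
move_arm --pt "0 0 0.4 0 3.8" --pt "0 0 0.8 0 3.8" --pt "0 0 1.1 0 3.8"

```text
t: 29.55
tool_pos: [0.6232, 0.0541, 0.0664]
tool_rot: [-2.219, -2.224, 0.001]
contact_force: [0.4, 0.2, -0.5]
opening: 0.0402
```

Request:
move_arm --pt "0 0 0.25 0 3.8" --pt "0 0 0.5 0 3.8"

```text
t: 29.8
tool_pos: [0.6234, 0.0541, 0.062]
tool_rot: [-2.219, -2.224, 0.0]
contact_force: [-2.6, -0.2, 7.2]
opening: 0.0404
```

Request:
move_arm --pt "0 0.05 0.1 0 3.8" --pt "0 0 -0.2 0 3.8" --pt "0 0 -0.2 0 5.2" --pt "0 0 -0.2 0 5.8" --pt "0 0 -3 0 5.8"

```text
t: 30.42
tool_pos: [0.6212, 0.0541, 0.0892]
tool_rot: [-2.216, -2.221, 0.006]
contact_force: [-0.3, -0.1, 0.3]
opening: 0.0579
```

Request:
move_arm --pt "0 0 -3 0 5.8" --pt "0 0 -6 0 5.8"

```text
t: 30.68
tool_pos: [0.6233, 0.0541, 0.1527]
tool_rot: [-2.219, -2.224, -0.0]
contact_force: [0.6, -0.2, 0.3]
opening: 0.058
```

```bash
python3 -c "
from h import *
c=get_image('scene')
plan(.6235,.0541,.0615,0)
save('s17',c['image'][150:240,240:340],7)
for z in (.07,.05,.0315): print((proj(c,(.6235,.0542,z))-[240,150])*7)
"
```

```text
t 30.73 pos [626.   54.1 158. ] jaw 0.1 open 0.058 F [ 2.2 -0.1  3.1] q6 -0.03 tilt 0.45
SHIFT cm [ 0.01 -0.32  9.65] twist 0.1 | per-row 62.5mm rows: 2.0
[380.47800857 387.18204396]
[376.57406566 421.64516399]
[373.05354844 452.72348924]
```

View pics/s17.png

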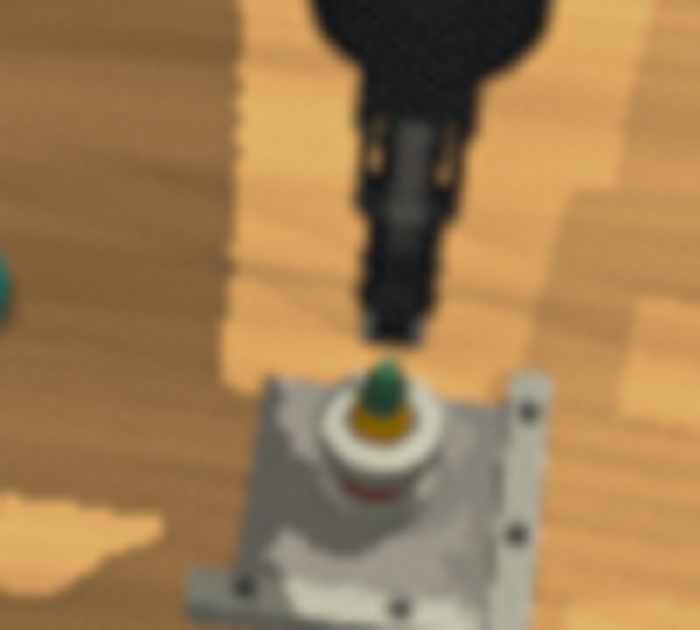

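Request:
move_arm --pt "0 -0.15 4 0 5.8" --pt "0 -0.15 7.5 0 5.8" --pt "0 -0.15 8.5 0 5.8" --pt "0 -0.15 8.5 0 5.8"

```text
t: 31.22
tool_pos: [0.6216, 0.0541, 0.0664]
tool_rot: [-2.218, -2.223, 0.001]
contact_force: [-0.3, 0.9, 0.3]
opening: 0.0579
```

```bash
python3 -c "
from h import *
plan(.6235,.0541,.0615,0)
"
```

```text
t 31.23 pos [621.6  54.1  66.4] jaw 0.1 open 0.058 F [-0.3  0.9  0.3] q6 -0.03 tilt 0.07
SHIFT cm [0.   0.19 0.49] twist 0.1 | per-row 62.5mm rows: 1.0
```

Request:
move_arm --pt "0 0.18 0.5 0 5.8" --pt "0 0.18 0.5 0 5.8" --pt "0 0.18 0.5 0 4" --pt "0 0.18 0.5 0 3.8" --pt "0 0.18 0.5 0 3.8"

```text
t: 31.85
tool_pos: [0.6239, 0.0541, 0.0636]
tool_rot: [2.219, 2.224, -0.0]
contact_force: [-3.7, -0.4, 4.5]
opening: 0.0403
```

Request:
move_arm --pt "0 0 0 0 3.8" --pt "0 0 -2 0 3.8" --pt "0 0 -5 0 3.8" --pt "0 0 -8 0 3.8" --pt "0 0 -8.5 0 3.8"

```text
t: 32.48
tool_pos: [0.6258, 0.054, 0.1511]
tool_rot: [2.215, 2.22, 0.007]
contact_force: [-0.0, 0.3, -1.3]
opening: 0.0404
```

```bash
python3 -c "
from h import *
plan(.413,.282,.13,-5.7)
c=get_image('scene')
save('s18',c['image'][140:240,240:340],6)
"
```

```text
t 32.48 pos [625.8  54.  151.1] jaw 0.1 open 0.040 F [-0.   0.3 -1.3] q6 -0.03 tilt 0.4
SHIFT cm [ 22.85 -21.24   1.96] twist 5.8 | per-row 62.5mm rows: 6.0
```

View pics/s18.png

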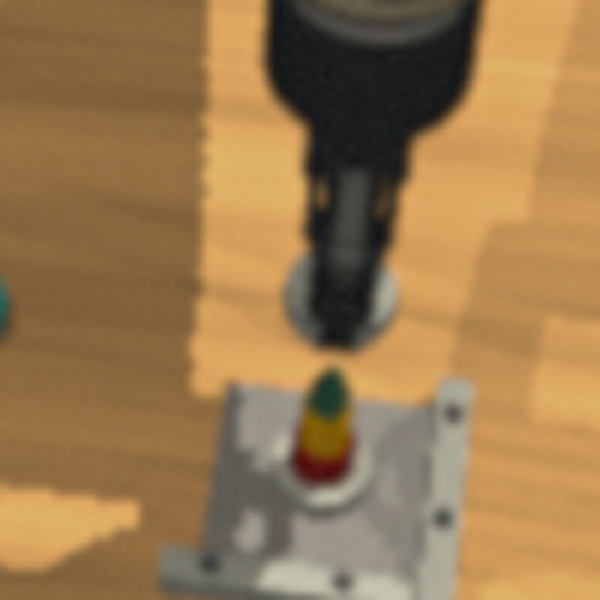

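Request:
move_arm --pt "4.5 -4.2 0 1 3.8" --pt "9 -8.4 0 2 3.8" --pt "13.5 -12.6 0 3 3.8" --pt "17.8 -16.6 0 4 3.8" --pt "21 -19.6 1 5 3.8"

```text
t: 33.15
tool_pos: [0.4252, 0.2649, 0.1361]
tool_rot: [-2.313, -2.125, 0.0]
contact_force: [0.1, 0.6, -1.6]
opening: 0.0402
```

Request:
move_arm --pt "1.8 -1.7 1 0.8 3.8" --pt "1.8 -1.7 4 0.8 3.8" --pt "1.8 -1.7 5 0.8 3.8" --pt "1.8 -1.7 5 0.8 3.8"

```text
t: 33.65
tool_pos: [0.4109, 0.2823, 0.0855]
tool_rot: [-2.328, -2.108, 0.005]
contact_force: [-0.7, -0.6, -0.5]
opening: 0.0403
```

```bash
python3 -c "
from h import *
plan(.413,.282,.028,-5.7)
"
```

```text
t 33.65 pos [410.9 282.3  85.5] jaw -5.7 open 0.040 F [-0.7 -0.6 -0.5] q6 0.55 tilt 0.18
SHIFT cm [-0.    0.23  5.75] twist 0.0 | per-row 62.5mm rows: 1.0
```

Request:
move_arm --pt "0 0.2 2.5 0 3.8" --pt "0 0.2 4.5 0 3.8" --pt "0 0.2 5.5 0 3.8" --pt "0 0.2 5.8 0 3.8" --pt "0 0.2 6 0 3.8"

```text
t: 34.28
tool_pos: [0.4145, 0.2831, 0.0277]
tool_rot: [2.328, 2.108, 0.002]
contact_force: [0.9, 0.0, -1.0]
opening: 0.0402
```

Request:
move_arm --pt "0 0 0.15 0 3.8" --pt "0 0 0.3 0 3.8"

```text
t: 34.52
tool_pos: [0.4144, 0.2832, 0.0252]
tool_rot: [2.328, 2.109, 0.001]
contact_force: [-4.4, -1.8, 10.9]
opening: 0.0399
```

Floor contact. Release, then go for the ring at (0.4485, −0.228).

Request:
move_arm --pt "0 0 -0.1 0 5" --pt "0 0 -0.1 0 5.8" --pt "0 0 -3 0 5.8" --pt "0 0 -7 0 5.8" --pt "0 0 -9 0 5.8"

```text
t: 35.15
tool_pos: [0.4148, 0.2834, 0.1164]
tool_rot: [2.328, 2.108, 0.006]
contact_force: [-0.9, 0.2, 0.2]
opening: 0.0578
```

```bash
python3 -c "
from h import *
c=get_image('scene')
save('s19',c['image'][110:260,260:460],3.5)
for r in rings(c): print(r[:4],ray(c,r[0],r[1],.0075)[:2].round(4))
plan(.4485,-.2283,.09,0)
"
```

```text
(208.5, 373.1, 8.4, 12.5) [ 1.0233 -0.0805]
(209.2, 359.4, 11.5, 18.4) [ 0.9962 -0.0846]
(217.6, 336.7, 9.6, 16.6) [ 0.9467 -0.0766]
(313.7, 272.0, 8.2, 13.2) [0.7635 0.1158]
(275.9, 267.5, 8.0, 12.9) [0.7641 0.0273]
(392.6, 217.4, 17.2, 18.8) [0.5785 0.3052]
(195.4, 214.7, 14.7, 16.2) [ 0.6413 -0.1926]
(161.8, 214.5, 14.7, 16.4) [ 0.6528 -0.2772]
(382.3, 168.0, 12.3, 14.8) [0.4117 0.2845]
(198.0, 158.2, 12.2, 14.6) [ 0.4485 -0.2281]
(96.5, 43.7, 13.0, 20.8) [-0.0418 -0.7026]
(360.2, 30.7, 17.0, 28.1) [-0.2632  0.225 ]
(505.8, 3.4, 8.3, 15.0) [-0.5427  0.7966]
(158.5, 9.9, 22.6, 28.9) [-0.2922 -0.5456]
t 35.20 pos [416.  284.  118.7] jaw -5.7 open 0.058 F [1.5 0.8 0.8] q6 0.55 tilt 0.41
SHIFT cm [-50.67   8.27   2.73] twist -5.7 | per-row 62.5mm rows: 9.0
```

View pics/s19.png

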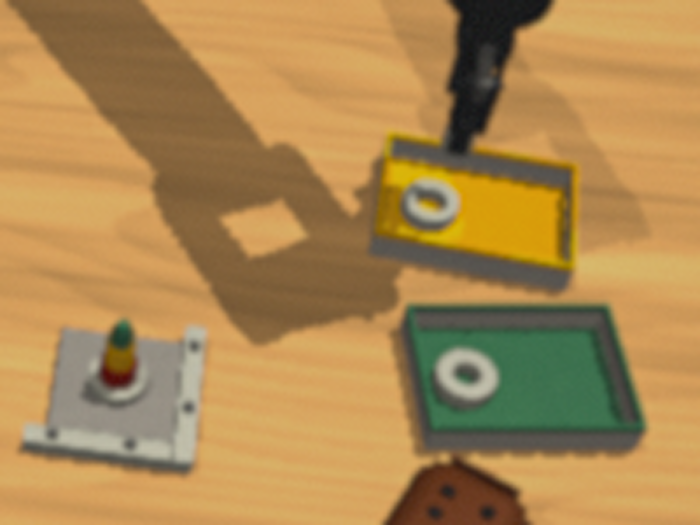

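Request:
move_arm --pt "-6 1 0 -1 6.5" --pt "-12 2 0 -2 6.5" --pt "-18 3 0 -3 6.5" --pt "-24 4 0 -4 6.5" --pt "-30 5 0 -5 6.5"

```text
t: 35.83
tool_pos: [0.4335, -0.0225, 0.1134]
tool_rot: [2.233, 2.209, 0.0]
contact_force: [1.0, 0.4, -0.1]
opening: 0.0651
```

```bash
python3 -c "
from h import *
plan(.4485,-.2283,.05,0)
"
```

```text
t 35.83 pos [433.5 -22.5 113.4] jaw -0.6 open 0.065 F [ 1.   0.4 -0.1] q6 -0.21 tilt 0.02
SHIFT cm [-20.56   1.72   6.34] twist -0.6 | per-row 62.5mm rows: 4.0
```

Request:
move_arm --pt "-6 0.5 0 0 6.5" --pt "-12 1 1 0 6.5" --pt "-17 1.4 3 -0.6 6.5" --pt "-20.5 1.7 5 -0.6 6.5" --pt "-20.5 1.7 6.3 -0.6 6.5"

```text
t: 36.45
tool_pos: [0.4479, -0.2275, 0.0494]
tool_rot: [-2.226, -2.215, 0.0]
contact_force: [0.4, 1.3, 0.3]
opening: 0.0648
```

Request:
move_arm --pt "0 0 0.6 0 6.5" --pt "0 0 1 0 6.5"

```text
t: 36.7
tool_pos: [0.4485, -0.2247, 0.0405]
tool_rot: [-2.221, -2.221, -0.0]
contact_force: [-0.7, 0.1, 0.6]
opening: 0.0651
```

```bash
python3 -c "
from h import *
plan(.4485,-.2283,.018,0)
c=get_image('scene'); save('s20',c['image'][120:200,150:250],7)
"
```

```text
t 36.70 pos [ 448.5 -224.7   40.5] jaw 0.0 open 0.065 F [-0.7  0.1  0.6] q6 -0.61 tilt 0.03
SHIFT cm [-0.36  0.    2.25] twist 0.0 | per-row 62.5mm rows: 1.0
```

View pics/s20.png

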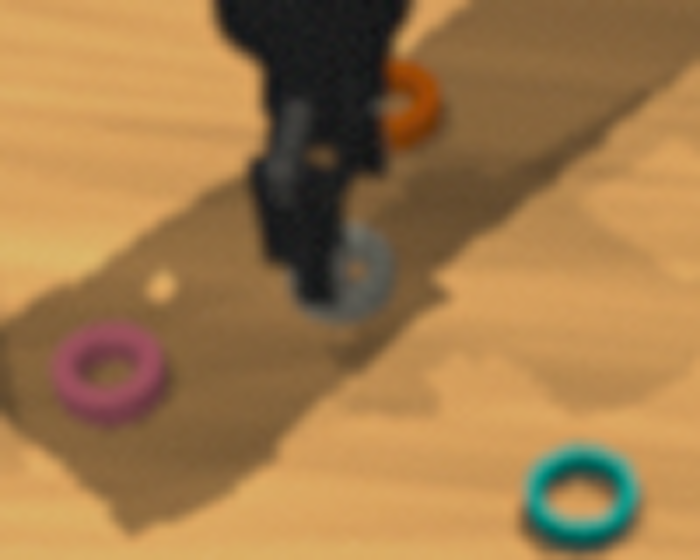

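Request:
move_arm --pt "-0.35 0 1 0 6.5" --pt "-0.35 0 1.8 0 6.5" --pt "-0.35 0 2.2 0 6.5" --pt "-0.35 0 2.2 0 4.3" --pt "-0.35 0 2.2 0 3.8"

```text
t: 37.38
tool_pos: [0.4489, -0.2296, 0.0195]
tool_rot: [2.222, 2.22, 0.0]
contact_force: [-0.0, -0.7, -0.5]
opening: 0.0403
```

Request:
move_arm --pt "0 0 0 0 3.8" --pt "0 0 0 0 3.8" --pt "0 0 -3 0 3.8" --pt "0 0 -8 0 3.8" --pt "0 0 -11 0 3.8"

```text
t: 38.0
tool_pos: [0.449, -0.2297, 0.131]
tool_rot: [2.221, 2.218, 0.001]
contact_force: [-0.1, -0.5, -1.0]
opening: 0.0403
```

```bash
python3 -c "
from h import *
plan(.6235,.0542,.13,0)
"
```

```text
t 38.00 pos [ 449.  -229.7  131. ] jaw -0.1 open 0.040 F [-0.1 -0.5 -1. ] q6 -0.62 tilt 0.14
SHIFT cm [28.41 17.42  0.1 ] twist -0.1 | per-row 62.5mm rows: 6.0
```

Request:
move_arm --pt "5.2 3.2 0 0 3.8" --pt "10.4 6.4 0 0 3.8" --pt "15.6 9.6 0 0 3.8" --pt "20.8 12.8 0 0 3.8" --pt "25.5 15.6 0 0 3.8"

```text
t: 38.62
tool_pos: [0.6053, 0.0275, 0.1283]
tool_rot: [-2.222, -2.221, 0.001]
contact_force: [0.3, -0.9, -0.9]
opening: 0.0404
```

Request:
move_arm --pt "2.9 1.8 0 0 3.8" --pt "2.9 1.8 0 0 3.8" --pt "2.9 1.8 0.5 0 3.8"

```text
t: 39.0
tool_pos: [0.6226, 0.0541, 0.1235]
tool_rot: [2.223, 2.22, -0.001]
contact_force: [-0.3, 0.6, -1.5]
opening: 0.0406
```

```bash
python3 -c "
from h import *
c=get_image('scene')
plan(.6235,.0542,.1,0)
save('s21',c['image'][150:240,240:340],7)
p=sensors.get_obs()['tool_pos']
print([ (proj(c,p+[dx,dy,-.0115])-[240,150])*7 for dx,dy in ((0,0),(0,.022),(0,-.022))])
"
```

```text
t 39.05 pos [621.8  53.7 122.3] jaw -0.1 open 0.040 F [-1.8  0.2 -2.4] q6 -0.03 tilt 0.12
SHIFT cm [0.05 0.18 2.23] twist -0.1 | per-row 62.5mm rows: 1.0
[array([387.78818233, 309.71245954]), array([452.94143397, 316.9878491 ]), array([322.84484961, 302.46051075])]
```

View pics/s21.png

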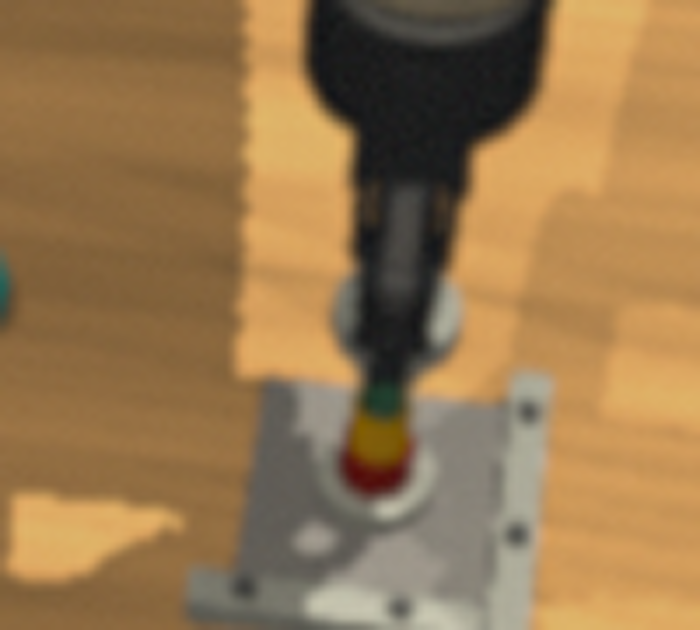

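Request:
move_arm --pt "-0.05 0.1 0.8 0 3.8" --pt "-0.05 0.1 1.6 0 3.8" --pt "-0.05 0.1 2.4 0 3.8" --pt "-0.05 0.1 2.8 0 3.8" --pt "-0.05 0.1 3.1 0 3.8"

```text
t: 39.67
tool_pos: [0.6238, 0.054, 0.0925]
tool_rot: [-2.223, -2.22, 0.0]
contact_force: [0.3, -0.0, -1.1]
opening: 0.0403
```

Request:
move_arm --pt "0 0 0.3 0 3.8" --pt "0 0 0.6 0 3.8" --pt "0 0 0.9 0 3.8"

```text
t: 40.05
tool_pos: [0.624, 0.054, 0.0839]
tool_rot: [2.223, 2.22, 0.0]
contact_force: [-0.1, -0.5, -0.7]
opening: 0.0404
```

Request:
move_arm --pt "-0.05 -0.05 0.3 0 3.8" --pt "-0.05 -0.05 0.6 0 3.8"

```text
t: 40.3
tool_pos: [0.6233, 0.0534, 0.0777]
tool_rot: [2.223, 2.22, -0.0]
contact_force: [-1.1, 0.7, -2.6]
opening: 0.0401
```

Request:
move_arm --pt "0 0 0.3 0 3.8" --pt "0 0 0.6 0 3.8"

```text
t: 40.55
tool_pos: [0.6233, 0.0535, 0.0717]
tool_rot: [-2.223, -2.22, 0.0]
contact_force: [0.1, -0.2, -1.3]
opening: 0.0404
```

Request:
move_arm --pt "0 0 0.3 0 3.8" --pt "0 0 0.6 0 3.8"

```text
t: 40.8
tool_pos: [0.6233, 0.0534, 0.0657]
tool_rot: [2.223, 2.22, 0.0]
contact_force: [-0.4, -0.3, -2.5]
opening: 0.0403
```

Request:
move_arm --pt "0 0 0.25 0 3.8" --pt "0 0 0.45 0 3.8"

```text
t: 41.05
tool_pos: [0.6234, 0.0534, 0.0618]
tool_rot: [-2.223, -2.22, 0.001]
contact_force: [-3.6, 0.0, 7.1]
opening: 0.0403
```

Request:
move_arm --pt "0 0 0.15 0 3.8" --pt "0 0 0.15 0 3.8"

```text
t: 41.3
tool_pos: [0.6235, 0.0534, 0.0617]
tool_rot: [-2.222, -2.22, 0.001]
contact_force: [-5.6, -1.3, 7.9]
opening: 0.0404
```

Stopped at the yellow height. Let go, rise and read.

Request:
move_arm --pt "0 0 -0.2 0 3.8" --pt "0 0 -0.2 0 5.2" --pt "0 0 -0.2 0 5.8" --pt "0 0 -3 0 5.8" --pt "0 0 -8 0 5.8"

```text
t: 41.92
tool_pos: [0.6215, 0.0535, 0.1377]
tool_rot: [-2.22, -2.217, 0.006]
contact_force: [1.1, -0.4, 0.2]
opening: 0.0582
```

Request:
move_arm --pt "0 0 0 0 5.8"

```text
t: 42.05
tool_pos: [0.6269, 0.0534, 0.1457]
tool_rot: [2.217, 2.215, 0.011]
contact_force: [0.6, -0.6, 0.8]
opening: 0.0579
```

```bash
python3 -c "
from h import *
c=get_image('scene')
plan(.6235,.0541,.0625,0)
save('s22',c['image'][150:240,240:340],7)
"
```

```text
t 42.10 pos [625.2  53.4 142.8] jaw -0.1 open 0.058 F [-0.2 -0.8 -0.2] q6 -0.03 tilt 0.32
SHIFT cm [ 0.07 -0.21  8.03] twist -0.1 | per-row 62.5mm rows: 2.0
```

View pics/s22.png

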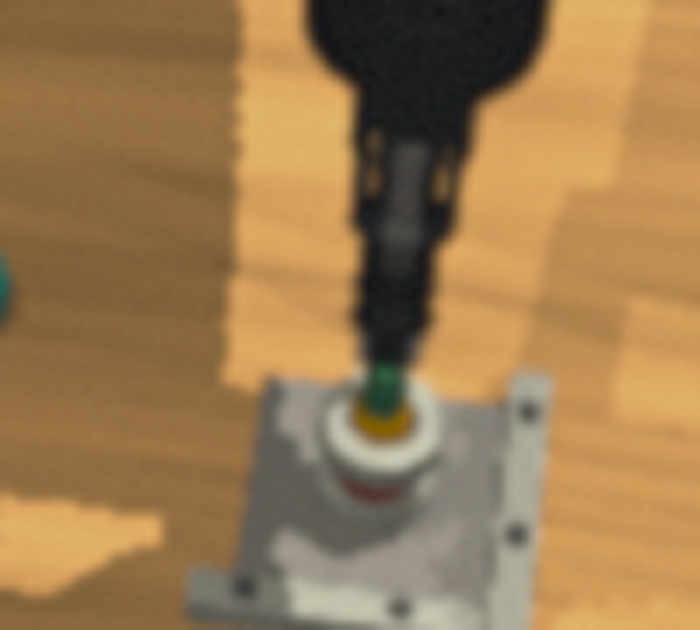

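Yellow again: the ring sits at (383,430) with a red band below it, like the last one. Regrip it for the far slot of the yellow tin.

Request:
move_arm --pt "0.07 -0.2 4 0 5.8" --pt "0.07 -0.2 7 0 5.8" --pt "0.07 -0.2 7.5 0 5.8" --pt "0.07 -0.2 7.5 0 5.8"

```text
t: 42.6
tool_pos: [0.621, 0.0542, 0.0643]
tool_rot: [-2.222, -2.219, 0.001]
contact_force: [1.8, 0.2, 0.3]
opening: 0.0578
```

```bash
python3 -c "
from h import *
plan(.6237,.0541,.0615,0)
"
```

```text
t 42.60 pos [621.   54.2  64.3] jaw -0.1 open 0.058 F [1.8 0.2 0.3] q6 -0.03 tilt 0.07
SHIFT cm [-0.01  0.27  0.28] twist -0.1 | per-row 62.5mm rows: 1.0
```

Request:
move_arm --pt "0 0.25 0.3 0 5.8" --pt "0 0.25 0.3 0 5.8" --pt "0 0.25 0.3 0 4" --pt "0 0.25 0.3 0 3.8" --pt "0 0.25 0.3 0 3.8"

```text
t: 43.22
tool_pos: [0.6237, 0.0542, 0.0634]
tool_rot: [-2.222, -2.22, 0.001]
contact_force: [-4.4, -0.1, 6.6]
opening: 0.0402
```

Request:
move_arm --pt "0 0 0 0 3.8" --pt "0 0 -2 0 3.8" --pt "0 0 -5 0 3.8" --pt "0 0 -8 0 3.8" --pt "0 0 -9 0 3.8"

```text
t: 43.85
tool_pos: [0.6255, 0.0541, 0.1557]
tool_rot: [2.22, 2.217, 0.006]
contact_force: [0.6, 0.7, -0.6]
opening: 0.0395
```

```bash
python3 -c "
from h import *
plan(.4205,.354,.13,-5.7)
c=get_image('scene')
save('s23',c['image'][140:240,240:340],6)
"
```

```text
t 43.85 pos [625.5  54.1 155.7] jaw -0.1 open 0.040 F [ 0.6  0.7 -0.6] q6 -0.03 tilt 0.33
SHIFT cm [ 29.97 -20.55   2.45] twist 5.6 | per-row 62.5mm rows: 6.0
```

View pics/s23.png

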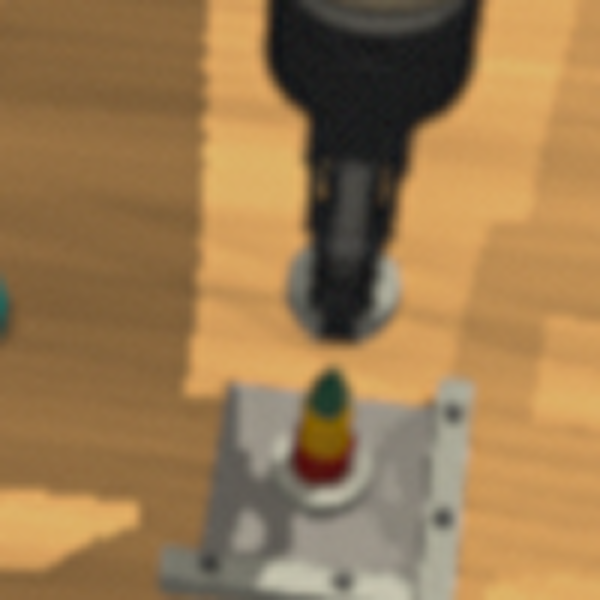

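Request:
move_arm --pt "5 -3.4 0 1 3.8" --pt "10 -6.8 0 2 3.8" --pt "15 -10.3 0 3 3.8" --pt "20 -13.7 0 4 3.8" --pt "25 -17.1 0.5 5 3.8"

```text
t: 44.52
tool_pos: [0.4515, 0.3056, 0.1462]
tool_rot: [-2.318, -2.12, 0.0]
contact_force: [0.0, 0.0, -0.9]
opening: 0.0402
```

Request:
move_arm --pt "4.7 -3.7 1 0.6 3.8" --pt "4.7 -3.7 3 0.6 3.8" --pt "4.7 -3.7 5 0.6 3.8" --pt "4.7 -3.7 5 0.6 3.8"

```text
t: 45.02
tool_pos: [0.4193, 0.3522, 0.0936]
tool_rot: [-2.33, -2.106, 0.01]
contact_force: [-0.4, -0.6, -1.1]
opening: 0.0402
```

```bash
python3 -c "
from h import *
plan(.4205,.354,.028,-5.7)
"
```

```text
t 45.02 pos [419.3 352.2  93.6] jaw -5.8 open 0.040 F [-0.4 -0.6 -1.1] q6 0.66 tilt 0.35
SHIFT cm [0.22 0.13 6.56] twist -0.1 | per-row 62.5mm rows: 2.0
```

Request:
move_arm --pt "0.1 0.1 2.5 0 3.8" --pt "0.1 0.1 5 0 3.8" --pt "0.1 0.1 6 0 3.8" --pt "0.1 0.1 6.5 0 3.8" --pt "0.1 0.1 6.8 0 3.8"

```text
t: 45.65
tool_pos: [0.4224, 0.3554, 0.0296]
tool_rot: [2.329, 2.108, 0.002]
contact_force: [-0.1, 0.2, -1.5]
opening: 0.0402
```

Request:
move_arm --pt "0 0 0.15 0 3.8" --pt "0 0 0.3 0 3.8"

```text
t: 45.9
tool_pos: [0.4219, 0.3556, 0.0265]
tool_rot: [2.328, 2.109, 0.002]
contact_force: [-0.4, -1.1, -1.2]
opening: 0.0397
```

Request:
move_arm --pt "0 0 0.15 0 3.8" --pt "0 0 0.3 0 3.8"

```text
t: 46.15
tool_pos: [0.4219, 0.3555, 0.0248]
tool_rot: [2.328, 2.109, -0.001]
contact_force: [-7.1, -5.0, 17.8]
opening: 0.04
```

Request:
move_arm --pt "0 0 -0.2 0 5" --pt "0 0 -0.2 0 5.8" --pt "0 0 -3 0 5.8" --pt "0 0 -7 0 5.8" --pt "0 0 -9 0 5.8"

```text
t: 46.78
tool_pos: [0.4225, 0.356, 0.1152]
tool_rot: [2.328, 2.109, 0.005]
contact_force: [-0.6, -0.0, -0.5]
opening: 0.0577
```

```bash
python3 -c "
from h import *
c=get_image('scene')
save('s24',c['image'][110:260,120:460],2.3)
for r in rings(c): print(r[:4],ray(c,r[0],r[1],.0075)[:2].round(4))
plan(.641,-.1927,.12,0)
"
```

```text
(201.2, 314.9, 12.4, 24.2) [ 0.9037 -0.1212]
(202.7, 311.9, 8.7, 10.6) [ 0.8965 -0.1194]
(313.7, 272.0, 8.2, 13.2) [0.7635 0.1158]
(275.9, 267.5, 8.0, 12.9) [0.7641 0.0273]
(392.5, 217.5, 17.1, 18.8) [0.5789 0.3049]
(195.4, 214.7, 14.7, 16.2) [ 0.6413 -0.1926]
(161.7, 214.5, 14.6, 16.5) [ 0.6528 -0.2775]
(409.4, 173.0, 12.4, 15.0) [0.4196 0.3577]
(382.5, 168.1, 12.4, 15.0) [0.412 0.285]
(434.9, 69.1, 14.4, 26.0) [-0.0673  0.4747]
(505.8, 3.4, 8.2, 15.1) [-0.5427  0.7966]
(159.4, 9.6, 15.5, 27.4) [-0.2948 -0.5427]
t 46.83 pos [423.5 356.7 117.4] jaw -5.7 open 0.058 F [1.8 0.7 1.7] q6 0.66 tilt 0.38
SHIFT cm [-52.52  27.06  -0.33] twist -5.7 | per-row 62.5mm rows: 10.0
```

View pics/s24.png

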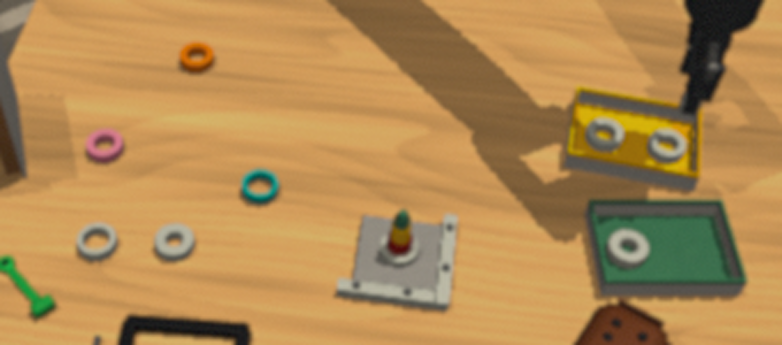

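Request:
move_arm --pt "-5.4 2.8 -1 -1 6.5" --pt "-10.8 5.6 -2 -2 6.5" --pt "-16.2 8.4 -2 -3 6.5" --pt "-21.6 11.2 -2 -4 6.5" --pt "-27 14 -2 -5 6.5"

```text
t: 47.45
tool_pos: [0.534, 0.071, 0.1317]
tool_rot: [-2.233, -2.208, 0.001]
contact_force: [1.3, -0.1, 0.2]
opening: 0.0654
```

```bash
python3 -c "
from h import *
plan(.641,-.1927,.06,0)
"
```

```text
t 47.45 pos [534.   71.  131.7] jaw -0.6 open 0.065 F [ 1.3 -0.1  0.2] q6 0.00 tilt 0.06
SHIFT cm [-26.25  10.99   7.15] twist -0.6 | per-row 62.5mm rows: 5.0
```

Request:
move_arm --pt "-5.5 2.3 0 0 6.5" --pt "-11 4.6 0 0 6.5" --pt "-16.5 6.9 1 -0.6 6.5" --pt "-22 9.2 3 -0.6 6.5" --pt "-26.2 11 5 -0.6 6.5"

```text
t: 48.08
tool_pos: [0.6412, -0.1927, 0.081]
tool_rot: [-2.224, -2.218, 0.001]
contact_force: [0.2, 0.2, -0.4]
opening: 0.0649
```

Request:
move_arm --pt "0 0 1.5 0 6.5" --pt "0 0 3 0 6.5" --pt "0 0 4 0 6.5"

```text
t: 48.45
tool_pos: [0.6401, -0.1888, 0.0412]
tool_rot: [-2.22, -2.22, 0.001]
contact_force: [-0.7, -0.4, 0.6]
opening: 0.0649
```

```bash
python3 -c "
from h import *
plan(.641,-.1927,.018,0)
c=get_image('scene'); save('s25',c['image'][170:250,140:240],7)
"
```

```text
t 48.45 pos [ 640.1 -188.8   41.2] jaw 0.0 open 0.065 F [-0.7 -0.4  0.6] q6 -0.40 tilt 0.13
SHIFT cm [-0.39  0.09  2.32] twist 0.0 | per-row 62.5mm rows: 1.0
```

View pics/s25.png

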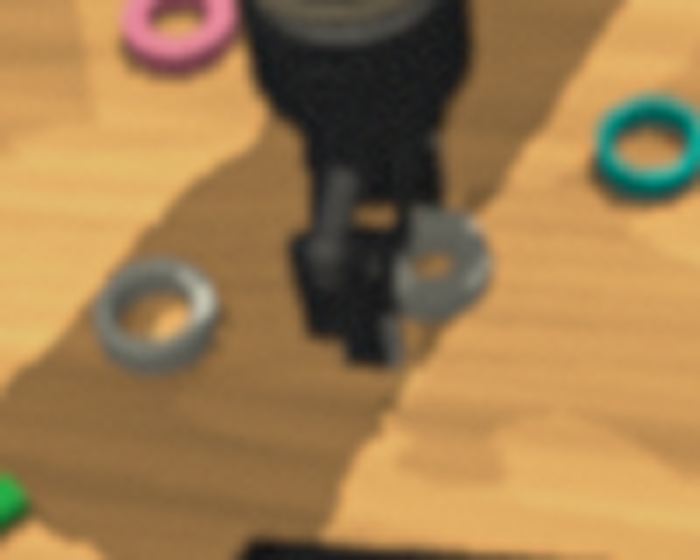

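The ring has been knocked aside: it is now near (202.6,207.9), not (195.4,214.8). Rise and measure again.

Request:
move_arm --pt "0 0 -3 0 6.5" --pt "-3 0 -5 0 6.5" --pt "-7 0 -5 0 6.5" --pt "-7 0 -5 0 6.5"

```text
t: 49.0
tool_pos: [0.6414, -0.2621, 0.0944]
tool_rot: [2.223, 2.216, 0.001]
contact_force: [0.6, 0.8, -0.1]
opening: 0.065
```

```bash
python3 -c "
from h import *
c=get_image('scene'); save('s26',c['image'][150:250,130:330],4)
for n in('scene','top'):
  c=get_image(n)
  print(n)
  for r in rings(c): print(r[:4],ray(c,r[0],r[1],.0075)[:2].round(4))
plan(.62,-.175,.018,0)
"
```

```text
scene
(313.7, 272.1, 8.1, 13.4) [0.7638 0.1158]
(275.9, 267.5, 8.1, 12.6) [0.7641 0.0273]
(392.5, 217.5, 17.1, 18.7) [0.5789 0.3049]
(201.3, 207.2, 14.6, 15.7) [ 0.6158 -0.1827]
(162.0, 212.7, 15.2, 22.3) [ 0.6472 -0.2782]
(409.3, 172.9, 12.4, 15.2) [0.4193 0.3575]
(382.3, 168.0, 12.4, 14.9) [0.4117 0.2845]
(505.6, 3.7, 9.1, 15.3) [-0.5402  0.7954]
top
(128.2, 251.6, 16.5, 17.6) [0.4137 0.2843]
(98.4, 248.9, 16.4, 17.6) [0.4213 0.3577]
(122.1, 184.1, 17.2, 18.2) [0.5814 0.3059]
(316.2, 167.8, 15.9, 16.2) [ 0.6152 -0.1829]
(142.1, 58.1, 24.7, 26.9) [0.9198 0.2662]
t 49.15 pos [ 640.9 -259.2   92.8] jaw -0.0 open 0.065 F [ 0.4 -0.3  0.2] q6 -0.49 tilt 0.04
SHIFT cm [ 8.42 -2.09  7.48] twist -0.0 | per-row 62.5mm rows: 2.0
```

View pics/s26.png

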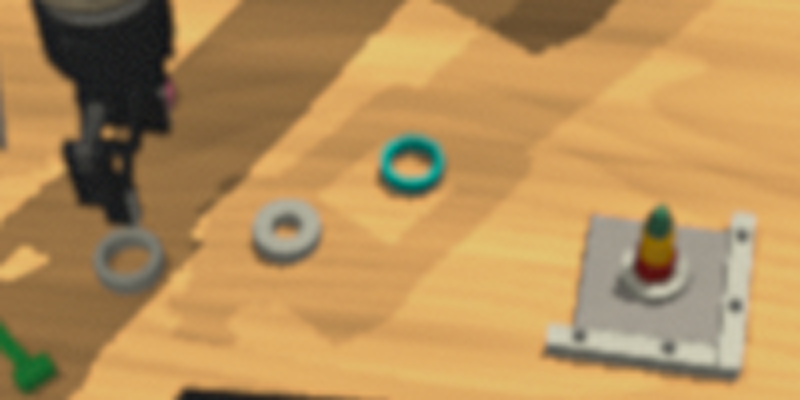

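Request:
move_arm --pt "3.8 -1.2 0 0 6.5" --pt "7.6 -2.5 2 0 6.5" --pt "7.6 -2.5 4 0 6.5" --pt "7.6 -2.5 5 0 6.5"

```text
t: 49.65
tool_pos: [0.6155, -0.1834, 0.0412]
tool_rot: [-2.22, -2.221, 0.001]
contact_force: [0.1, 0.7, 0.1]
opening: 0.0652
```

```bash
python3 -c "
from h import *
plan(.6155,-.1828,.018,0)
"
```

```text
t 49.65 pos [ 615.5 -183.4   41.2] jaw 0.0 open 0.065 F [0.1 0.7 0.1] q6 -0.41 tilt 0.11
SHIFT cm [0.06 0.01 2.32] twist 0.0 | per-row 62.5mm rows: 1.0
```

Request:
move_arm --pt "0 0 1 0 6.5" --pt "0 0 1.8 0 6.5" --pt "0 0 2.2 0 6.5" --pt "0 0 2.2 0 6.5"

```text
t: 50.15
tool_pos: [0.6161, -0.1847, 0.0207]
tool_rot: [-2.223, -2.22, 0.0]
contact_force: [-0.2, 0.9, 0.1]
opening: 0.0651
```

```bash
python3 -c "
from h import *
plan(.6155,-.1828,.018,0)
"
```

```text
t 50.15 pos [ 616.1 -184.7   20.7] jaw -0.1 open 0.065 F [-0.2  0.9  0.1] q6 -0.41 tilt 0.02
SHIFT cm [ 0.19 -0.06  0.27] twist -0.1 | per-row 62.5mm rows: 1.0
```

Request:
move_arm --pt "0.2 0 0.2 0 6.5" --pt "0.2 0 0.2 0 4.3" --pt "0.2 0 0.2 0 3.8" --pt "0.2 0 0.2 0 3.8" --pt "0.2 0 0.2 0 3.8"

```text
t: 50.78
tool_pos: [0.6167, -0.1826, 0.0199]
tool_rot: [2.222, 2.219, 0.001]
contact_force: [-1.0, 0.6, 5.4]
opening: 0.0406
```

Request:
move_arm --pt "0 0 0 0 3.8" --pt "0 0 -3 0 3.8" --pt "0 0 -7 0 3.8" --pt "0 0 -11 0 3.8"

```text
t: 51.28
tool_pos: [0.6154, -0.1821, 0.1286]
tool_rot: [-2.222, -2.219, 0.001]
contact_force: [0.5, -0.4, -0.8]
opening: 0.0406
```

```bash
python3 -c "
from h import *
plan(.6235,.0539,.13,0)
"
```

```text
t 51.27 pos [ 615.4 -182.1  128.6] jaw -0.1 open 0.041 F [ 0.5 -0.4 -0.8] q6 -0.40 tilt 0.11
SHIFT cm [23.6   0.79 -0.12] twist -0.1 | per-row 62.5mm rows: 4.0
```

Request:
move_arm --pt "5.5 0.2 0 0 3.8" --pt "11 0.4 0 0 3.8" --pt "16.5 0.6 0 0 3.8" --pt "21 0.7 0 0 3.8" --pt "23.5 0.8 0 0 3.8"

```text
t: 51.9
tool_pos: [0.6235, 0.0549, 0.1278]
tool_rot: [-2.22, -2.222, 0.001]
contact_force: [0.1, -1.1, -1.2]
opening: 0.0403
```

Request:
move_arm --pt "0 0 0 0 3.8" --pt "0 0 0.5 0 3.8"

```text
t: 52.15
tool_pos: [0.6244, 0.052, 0.1236]
tool_rot: [2.223, 2.22, -0.0]
contact_force: [-0.0, -0.3, -0.0]
opening: 0.0404
```

```bash
python3 -c "
from h import *
c=get_image('scene')
plan(.6235,.0539,.1,0)
save('s27',c['image'][150:240,240:340],7)
p=sensors.get_obs()['tool_pos']
print([ (proj(c,p+[dx,dy,-.0115])-[240,150])*7 for dx,dy in ((0,0),(0,.022),(0,-.022))])
"
```

```text
t 52.20 pos [623.9  51.7 122.5] jaw -0.1 open 0.040 F [-0.1  0.5 -2.3] q6 -0.03 tilt 0.09
SHIFT cm [ 0.22 -0.03  2.25] twist -0.1 | per-row 62.5mm rows: 1.0
[array([381.35544179, 313.58244925]), array([446.57196415, 320.87232785]), array([316.34927906, 306.31608457])]
```

View pics/s27.png

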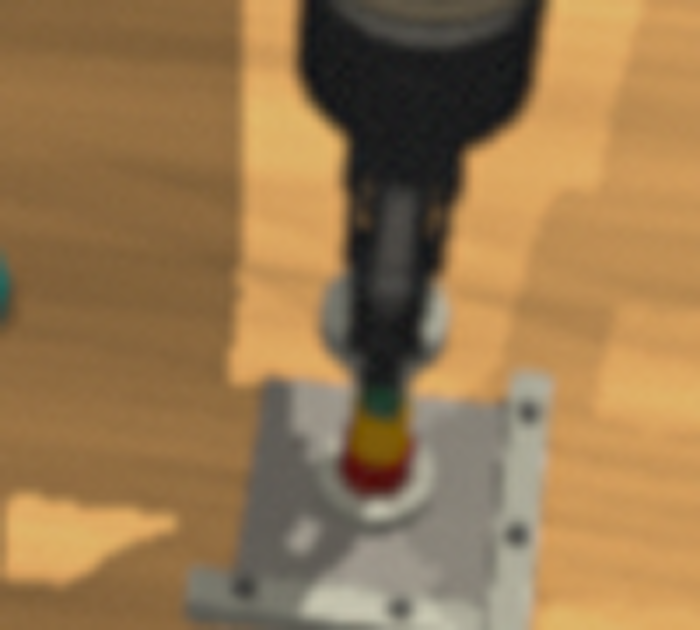

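Request:
move_arm --pt "0.25 -0.05 0.8 0 3.8" --pt "0.25 -0.05 1.6 0 3.8" --pt "0.25 -0.05 2.3 0 3.8" --pt "0.25 -0.05 2.6 0 3.8" --pt "0.25 -0.05 2.6 0 3.8"

```text
t: 52.82
tool_pos: [0.6238, 0.0551, 0.0975]
tool_rot: [-2.223, -2.22, 0.001]
contact_force: [-0.0, -0.6, -2.0]
opening: 0.0407
```

Request:
move_arm --pt "0 0 0.3 0 3.8" --pt "0 0 0.6 0 3.8" --pt "0 0 0.9 0 3.8"

```text
t: 53.2
tool_pos: [0.6239, 0.0551, 0.0888]
tool_rot: [2.223, 2.22, 0.0]
contact_force: [-0.5, 0.2, -1.1]
opening: 0.0406
```

Request:
move_arm --pt "-0.03 0 0.3 0 3.8" --pt "-0.03 0 0.6 0 3.8"

```text
t: 53.45
tool_pos: [0.6238, 0.0548, 0.0827]
tool_rot: [-2.223, -2.22, 0.0]
contact_force: [-2.3, -0.3, 5.0]
opening: 0.0403
```

Request:
move_arm --pt "0 0 0.2 0 3.8" --pt "0 0 0.3 0 3.8"

```text
t: 53.7
tool_pos: [0.624, 0.0548, 0.0823]
tool_rot: [-2.222, -2.22, 0.001]
contact_force: [-7.6, -0.3, 13.6]
opening: 0.0401
```

Request:
move_arm --pt "0 0 -0.25 0 3.8" --pt "0 0 -0.25 0 5.2" --pt "0 0 -0.25 0 5.8" --pt "0 0 -3 0 5.8" --pt "0 0 -6 0 5.8"

```text
t: 54.32
tool_pos: [0.6234, 0.0548, 0.1395]
tool_rot: [-2.222, -2.219, 0.002]
contact_force: [-0.1, -0.4, -0.0]
opening: 0.0578
```

Request:
move_arm --pt "0 0 0 0 5.8"

```text
t: 54.45
tool_pos: [0.6261, 0.0548, 0.1431]
tool_rot: [2.219, 2.217, 0.007]
contact_force: [0.8, -1.1, 0.3]
opening: 0.058
```

```bash
python3 -c "
from h import *
c=get_image('scene')
plan(.6237,.0545,.082,0)
save('s28',c['image'][150:240,240:340],7)
"
```

```text
t 54.50 pos [624.8  54.8 141. ] jaw -0.1 open 0.058 F [-0.9  0.2 -1.1] q6 -0.03 tilt 0.16
SHIFT cm [-0.03 -0.13  5.9 ] twist -0.1 | per-row 62.5mm rows: 1.0
```

View pics/s28.png

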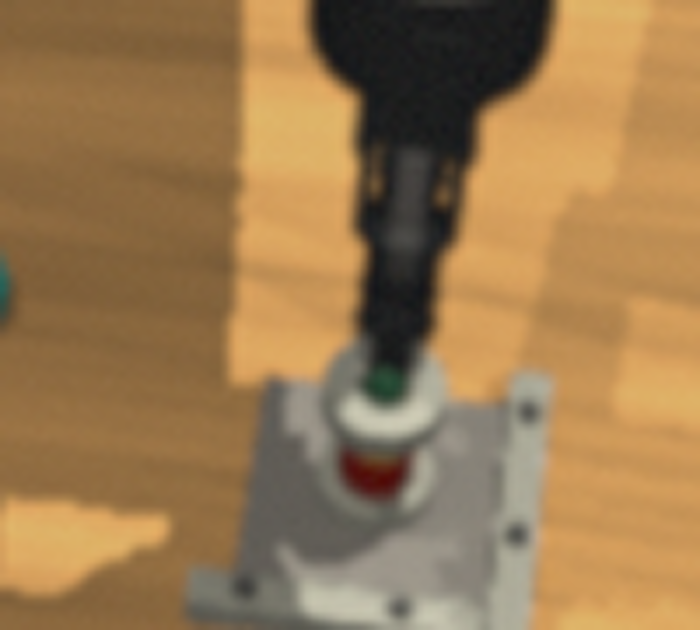

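Green: the ring is at (385,395), with red and yellow visible below it. Regrip for the far slot of the green tin.

Request:
move_arm --pt "0 -0.1 3 0 5.8" --pt "0 -0.1 5 0 5.8" --pt "0 -0.1 5.6 0 5.8" --pt "0 -0.1 5.6 0 5.8"

```text
t: 55.0
tool_pos: [0.6225, 0.0548, 0.083]
tool_rot: [-2.222, -2.219, 0.002]
contact_force: [-0.2, -0.5, 1.5]
opening: 0.058
```

```bash
python3 -c "
from h import *
plan(.6237,.0545,.081,0)
"
```

```text
t 55.00 pos [622.5  54.8  83. ] jaw -0.1 open 0.058 F [-0.2 -0.5  1.5] q6 -0.03 tilt 0.09
SHIFT cm [-0.03  0.12  0.2 ] twist -0.1 | per-row 62.5mm rows: 1.0
```

Request:
move_arm --pt "0 0.1 0.2 0 5.8" --pt "0 0.1 0.2 0 4" --pt "0 0.1 0.2 0 3.8" --pt "0 0.1 0.2 0 3.8" --pt "0 0.1 0.2 0 3.8"

```text
t: 55.62
tool_pos: [0.6242, 0.0548, 0.0835]
tool_rot: [2.222, 2.22, 0.0]
contact_force: [-3.9, 0.7, 5.7]
opening: 0.0403
```

Request:
move_arm --pt "0 0 -1.5 0 3.8" --pt "0 0 -4 0 3.8" --pt "0 0 -7 0 3.8" --pt "0 0 -7 0 3.8"

```text
t: 56.12
tool_pos: [0.6263, 0.0547, 0.156]
tool_rot: [2.219, 2.216, 0.008]
contact_force: [1.0, -0.2, -1.2]
opening: 0.04
```

```bash
python3 -c "
from h import *
plan(.570,.376,.13,8)
c=get_image('scene')
save('s29',c['image'][140:240,240:340],6)
"
```

```text
t 56.12 pos [626.3  54.7 156. ] jaw -0.1 open 0.040 F [ 1.  -0.2 -1.2] q6 -0.03 tilt 0.44
SHIFT cm [32.12 -5.68  2.55] twist -8.1 | per-row 62.5mm rows: 6.0
```

View pics/s29.png

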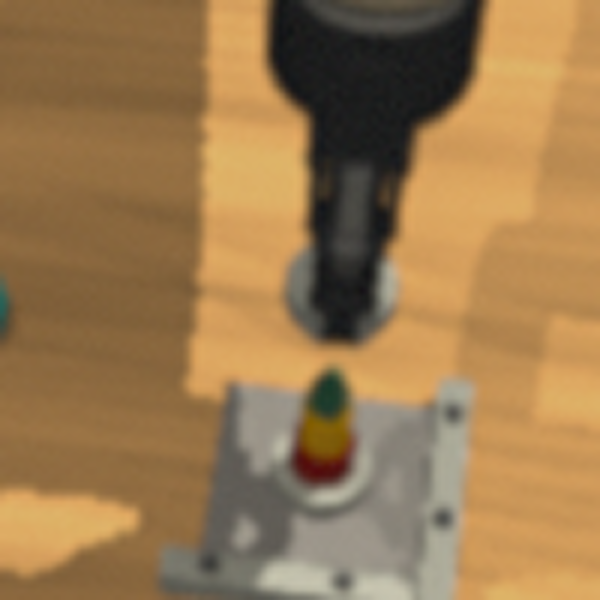

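Request:
move_arm --pt "5.5 -1 0 -2 3.8" --pt "11 -2 0 -4 3.8" --pt "16.5 -2.9 0 -6 3.8" --pt "22 -3.9 0 -8 3.8" --pt "27.5 -4.8 0.5 -8 3.8"

```text
t: 56.8
tool_pos: [0.5751, 0.3313, 0.1452]
tool_rot: [-2.062, -2.369, 0.003]
contact_force: [1.3, -0.6, -2.4]
opening: 0.0401
```

```bash
python3 -c "
from h import *
plan(.570,.376,.08,8)
"
```

```text
t 56.80 pos [575.1 331.3 145.2] jaw 7.9 open 0.040 F [ 1.3 -0.6 -2.4] q6 0.27 tilt 0.1
SHIFT cm [4.5  0.13 6.51] twist -0.1 | per-row 62.5mm rows: 2.0
```

Request:
move_arm --pt "4.4 0.1 1 0 3.8" --pt "4.4 0.1 4 0 3.8" --pt "4.4 0.1 6.5 0 3.8" --pt "4.4 0.1 6.5 0 3.8"

```text
t: 57.3
tool_pos: [0.5681, 0.3722, 0.0767]
tool_rot: [-2.06, -2.368, 0.013]
contact_force: [-0.4, 0.4, -0.9]
opening: 0.0402
```

```bash
python3 -c "
from h import *
plan(.570,.376,.029,8)
"
```

```text
t 57.30 pos [568.1 372.2  76.7] jaw 7.9 open 0.040 F [-0.4  0.4 -0.9] q6 0.33 tilt 0.51
SHIFT cm [0.36 0.28 4.76] twist -0.1 | per-row 62.5mm rows: 1.0
```

Request:
move_arm --pt "0.1 0.1 2 0 3.8" --pt "0.1 0.1 3.8 0 3.8" --pt "0.1 0.1 4.5 0 3.8" --pt "0.1 0.1 4.9 0 3.8"

```text
t: 57.8
tool_pos: [0.5719, 0.3745, 0.0322]
tool_rot: [-2.062, -2.369, 0.001]
contact_force: [0.0, -0.2, -0.5]
opening: 0.0399
```

Request:
move_arm --pt "0 0 0.15 0 3.8" --pt "0 0 0.3 0 3.8"

```text
t: 58.05
tool_pos: [0.5725, 0.3749, 0.0306]
tool_rot: [2.062, 2.369, 0.002]
contact_force: [-0.3, -0.7, -1.5]
opening: 0.0401
```

Request:
move_arm --pt "0 0 0.2 0 3.8" --pt "0 0 0.4 0 3.8"

```text
t: 58.3
tool_pos: [0.5721, 0.3748, 0.026]
tool_rot: [2.062, 2.37, 0.001]
contact_force: [0.0, 0.6, -0.5]
opening: 0.0402
```

Request:
move_arm --pt "0 0 0.15 0 3.8" --pt "0 0 0.3 0 3.8"

```text
t: 58.55
tool_pos: [0.5723, 0.3749, 0.0256]
tool_rot: [-2.062, -2.37, 0.001]
contact_force: [-8.4, -4.0, 15.6]
opening: 0.0401
```

Request:
move_arm --pt "0 0 -0.2 0 5" --pt "0 0 -0.2 0 5.8" --pt "0 0 -3 0 5.8" --pt "0 0 -7 0 5.8" --pt "0 0 -11 0 5.8"

```text
t: 59.18
tool_pos: [0.5717, 0.3745, 0.1333]
tool_rot: [-2.062, -2.369, 0.001]
contact_force: [0.6, 0.4, -0.3]
opening: 0.0583
```

```bash
python3 -c "
from h import *
c=get_image('scene')
save('s30',c['image'][110:260,120:460],2.3)
for r in rings(c): print(r[:4],ray(c,r[0],r[1],.0075)[:2].round(4))
plan(.6526,-.2776,.13,0)
"
```

```text
(195.5, 339.8, 8.2, 9.6) [ 0.9598 -0.1214]
(241.0, 330.4, 8.0, 9.5) [ 0.9262 -0.0297]
(205.8, 317.8, 15.7, 21.9) [ 0.9089 -0.1099]
(313.7, 272.1, 8.1, 13.4) [0.7638 0.1158]
(275.9, 267.5, 8.0, 12.9) [0.7641 0.0273]
(420.7, 217.9, 17.0, 19.2) [0.57  0.376]
(392.4, 217.8, 16.7, 19.0) [0.5799 0.3046]
(161.7, 214.5, 14.7, 16.5) [ 0.6528 -0.2775]
(409.3, 173.0, 12.4, 15.2) [0.4197 0.3575]
(382.3, 168.0, 12.4, 14.9) [0.4117 0.2845]
(135.9, 50.9, 8.2, 12.5) [-0.0203 -0.5519]
(127.4, 49.9, 8.7, 10.4) [-0.0217 -0.583 ]
(505.7, 3.4, 8.4, 15.0) [-0.5426  0.7962]
(159.0, 8.8, 14.0, 28.5) [-0.3002 -0.5458]
t 59.23 pos [574.9 376.2 140.9] jaw 7.9 open 0.058 F [2.1 1.8 4.3] q6 0.33 tilt 0.55
SHIFT cm [-65.83  -1.34   0.87] twist 7.9 | per-row 62.5mm rows: 11.0
```

View pics/s30.png

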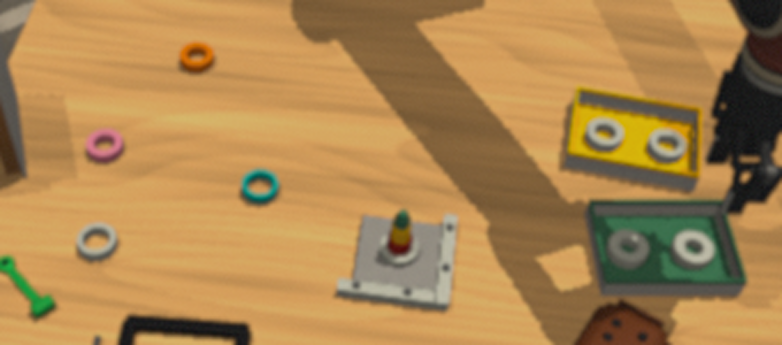

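Request:
move_arm --pt "-6 -0.1 -1 1 6" --pt "-12 -0.2 -1 2 6" --pt "-18 -0.4 -1 4 6" --pt "-24 -0.5 -1 6 6" --pt "-30 -0.6 -1 7.9 6"

```text
t: 59.85
tool_pos: [0.6074, 0.0749, 0.1427]
tool_rot: [2.222, 2.221, 0.0]
contact_force: [0.1, 0.1, -0.6]
opening: 0.0604
```

```bash
python3 -c "
from h import *
plan(.6526,-.2776,.13,0)
"
```

```text
t 59.85 pos [607.4  74.9 142.7] jaw -0.0 open 0.060 F [ 0.1  0.1 -0.6] q6 0.00 tilt 0.02
SHIFT cm [-35.24   4.53   1.27] twist -0.0 | per-row 62.5mm rows: 6.0
```

Request:
move_arm --pt "-6 0.8 0 0 6" --pt "-12 1.5 0 0 6" --pt "-18 2.3 0 0 6" --pt "-24 3.1 1.3 0 6" --pt "-30 3.9 3 0 6"

```text
t: 60.48
tool_pos: [0.6471, -0.2251, 0.1131]
tool_rot: [2.22, 2.221, 0.001]
contact_force: [1.2, 0.3, -0.1]
opening: 0.0599
```

Request:
move_arm --pt "-5.2 0.6 1.5 0 6" --pt "-5.2 0.6 4 0 6" --pt "-5.2 0.6 5 0 6" --pt "-5.2 0.6 5 0 6"

```text
t: 60.98
tool_pos: [0.6519, -0.2739, 0.0616]
tool_rot: [-2.218, -2.221, 0.001]
contact_force: [0.7, 0.3, 0.7]
opening: 0.0597
```

```bash
python3 -c "
from h import *
plan(.6526,-.2777,.018,0)
c=get_image('scene'); save('s31',c['image'][170:250,110:210],7)
"
```

```text
t 60.98 pos [ 651.9 -273.9   61.6] jaw 0.1 open 0.060 F [0.7 0.3 0.7] q6 -0.50 tilt 0.14
SHIFT cm [-0.39  0.08  4.36] twist 0.1 | per-row 62.5mm rows: 1.0
```

View pics/s31.png

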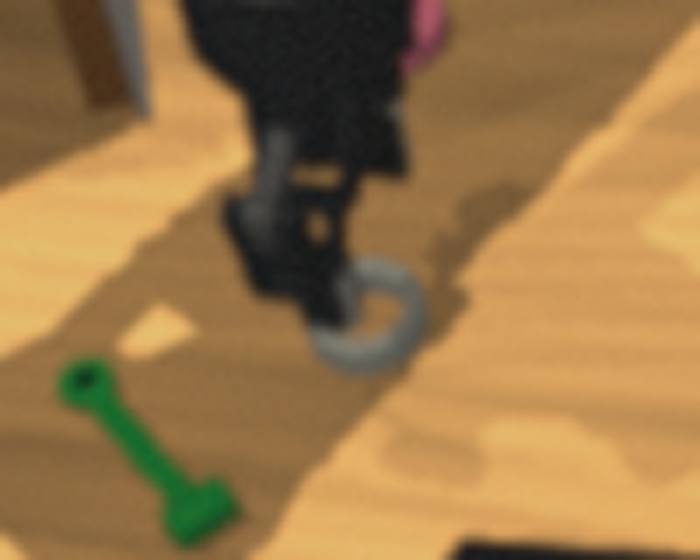

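Request:
move_arm --pt "-0.25 0.1 1.5 0 6" --pt "-0.25 0.1 3 0 6" --pt "-0.25 0.1 3.8 0 6" --pt "-0.25 0.1 4.2 0 6" --pt "-0.25 0.1 4.2 0 6"

```text
t: 61.65
tool_pos: [0.6535, -0.2773, 0.0206]
tool_rot: [-2.22, -2.222, 0.0]
contact_force: [-0.2, 0.4, -0.7]
opening: 0.0604
```

```bash
python3 -c "
from h import *
plan(.6526,-.2777,.018,0)
"
```

```text
t 61.65 pos [ 653.5 -277.3   20.6] jaw 0.0 open 0.060 F [-0.2  0.4 -0.7] q6 -0.51 tilt 0.03
SHIFT cm [-0.04 -0.09  0.26] twist 0.0 | per-row 62.5mm rows: 1.0
```

Request:
move_arm --pt "0 -0.1 0.2 0 6" --pt "0 -0.1 0.2 0 4.3" --pt "0 -0.1 0.2 0 3.8" --pt "0 -0.1 0.2 0 3.8" --pt "0 -0.1 0.2 0 3.8"

```text
t: 62.28
tool_pos: [0.6531, -0.2777, 0.0201]
tool_rot: [2.22, 2.221, 0.0]
contact_force: [-1.9, 0.6, 5.2]
opening: 0.0405
```

Request:
move_arm --pt "0 0 0 0 3.8" --pt "0 0 -3 0 3.8" --pt "0 0 -7 0 3.8" --pt "0 0 -11 0 3.8"

```text
t: 62.78
tool_pos: [0.6519, -0.277, 0.1286]
tool_rot: [-2.22, -2.221, 0.001]
contact_force: [-0.1, -0.4, -0.9]
opening: 0.0406
```

```bash
python3 -c "
from h import *
plan(.6235,.0542,.13,0)
"
```

```text
t 62.77 pos [ 651.9 -277.   128.6] jaw 0.0 open 0.041 F [-0.1 -0.4 -0.9] q6 -0.51 tilt 0.11
SHIFT cm [33.12 -2.83 -0.1 ] twist 0.0 | per-row 62.5mm rows: 6.0
```

Request:
move_arm --pt "6 -0.5 0 0 3.8" --pt "12 -1 0 0 3.8" --pt "18 -1.5 0 0 3.8" --pt "24 -2 0 0 3.8" --pt "29.5 -2.5 0 0 3.8"

```text
t: 63.4
tool_pos: [0.6265, 0.0197, 0.1281]
tool_rot: [-2.22, -2.222, 0.001]
contact_force: [0.8, 0.5, -0.8]
opening: 0.0409
```

Request:
move_arm --pt "3.6 -0.3 0 0 3.8" --pt "3.6 -0.3 0 0 3.8" --pt "3.6 -0.3 0 0 3.8"

```text
t: 63.78
tool_pos: [0.6242, 0.0532, 0.1284]
tool_rot: [-2.221, -2.222, 0.001]
contact_force: [0.1, -0.6, -1.8]
opening: 0.0403
```

```bash
python3 -c "
from h import *
c=get_image('scene')
plan(.6235,.0542,.1,0)
save('s32',c['image'][150:240,240:340],7)
p=sensors.get_obs()['tool_pos']
print([ (proj(c,p+[dx,dy,-.0115])-[240,150])*7 for dx,dy in ((0,0),(0,.022),(0,-.022))])
"
```

```text
t 63.83 pos [624.3  52.7 128.5] jaw -0.0 open 0.040 F [ 0.  -1.4 -1.8] q6 -0.03 tilt 0.03
SHIFT cm [ 0.15 -0.08  2.85] twist -0.0 | per-row 62.5mm rows: 1.0
[array([385.44984124, 303.81419233]), array([450.96966807, 311.12135341]), array([320.14231056, 296.53070779])]
```

View pics/s32.png

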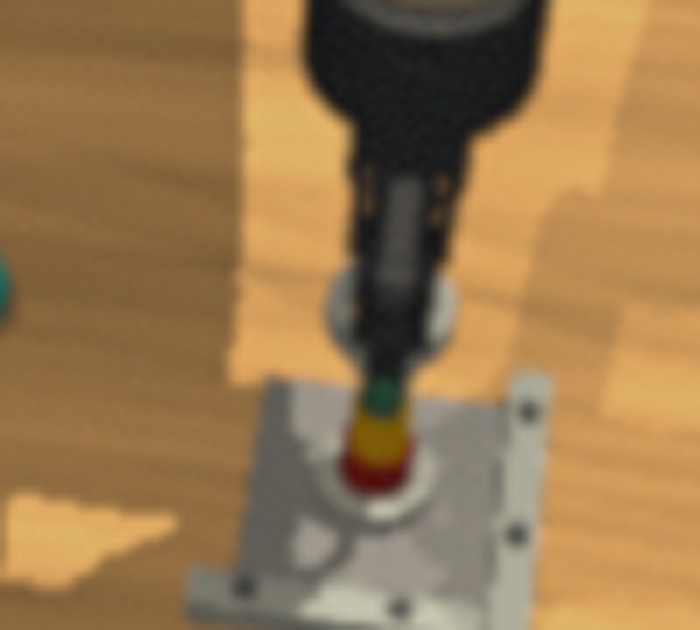

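Request:
move_arm --pt "0.1 -0.08 1 0 3.8" --pt "0.1 -0.08 2 0 3.8" --pt "0.1 -0.08 2.8 0 3.8" --pt "0.1 -0.08 3.1 0 3.8" --pt "0.1 -0.08 3.4 0 3.8"

```text
t: 64.45
tool_pos: [0.6237, 0.0546, 0.0948]
tool_rot: [2.221, 2.222, 0.0]
contact_force: [0.6, -0.2, -1.5]
opening: 0.0405
```

Request:
move_arm --pt "0 0 0.4 0 3.8" --pt "0 0 0.8 0 3.8" --pt "0 0 1.2 0 3.8"

```text
t: 64.82
tool_pos: [0.6237, 0.0546, 0.0828]
tool_rot: [2.221, 2.222, 0.0]
contact_force: [1.2, 0.1, -2.2]
opening: 0.0402
```

Request:
move_arm --pt "0 0 0.4 0 3.8" --pt "0 0 0.8 0 3.8" --pt "0 0 1.2 0 3.8"

```text
t: 65.2
tool_pos: [0.6236, 0.0546, 0.0707]
tool_rot: [-2.221, -2.222, 0.0]
contact_force: [-0.5, 0.8, -0.3]
opening: 0.0406
```

Request:
move_arm --pt "0 0 0.35 0 3.8" --pt "0 0 0.7 0 3.8" --pt "0 0 1 0 3.8"

```text
t: 65.58
tool_pos: [0.6236, 0.0546, 0.0608]
tool_rot: [-2.221, -2.222, 0.0]
contact_force: [0.9, 0.2, -1.6]
opening: 0.0406
```

Request:
move_arm --pt "0 0 0.35 0 3.8" --pt "0 0 0.7 0 3.8" --pt "0 0 1 0 3.8"

```text
t: 65.95
tool_pos: [0.6236, 0.0546, 0.0507]
tool_rot: [-2.221, -2.222, 0.0]
contact_force: [0.0, -0.9, -0.6]
opening: 0.0405
```

Request:
move_arm --pt "0 0 0.3 0 3.8" --pt "0 0 0.5 0 3.8" --pt "0 0 0.65 0 3.8"

```text
t: 66.32
tool_pos: [0.6236, 0.0546, 0.0444]
tool_rot: [-2.221, -2.222, 0.0]
contact_force: [0.2, -0.5, -1.0]
opening: 0.0406
```

Request:
move_arm --pt "0 0 0.15 0 3.8" --pt "0 0 0.25 0 3.8"

```text
t: 66.58
tool_pos: [0.6238, 0.0546, 0.044]
tool_rot: [-2.22, -2.222, 0.001]
contact_force: [-8.1, 0.3, 13.5]
opening: 0.0405
```

On the foot. Let go, rise and read.

Request:
move_arm --pt "0 0 -0.2 0 3.8" --pt "0 0 -0.2 0 5.2" --pt "0 0 -0.2 0 5.8" --pt "0 0 -3 0 5.8" --pt "0 0 -9 0 5.8"

```text
t: 67.2
tool_pos: [0.621, 0.0546, 0.1289]
tool_rot: [-2.217, -2.218, 0.008]
contact_force: [1.3, -0.0, 0.1]
opening: 0.0582
```

Request:
move_arm --pt "0 0 -1 0 5.8" --pt "0 0 -1 0 5.8"

```text
t: 67.45
tool_pos: [0.6243, 0.0546, 0.143]
tool_rot: [2.22, 2.221, 0.002]
contact_force: [0.8, 0.2, -0.4]
opening: 0.0582
```

```bash
python3 -c "
from h import *
c=get_image('scene')
plan(.6237,.0545,.043,0)
save('s33',c['image'][150:240,240:340],7)
t=np.load('pics/top0.npz'); save('chute',t['image'][120:260,380:512],5); s=np.load('pics/scene0.npz'); save('chute_s',s['image'][70:260,0:180],4)
"
```

```text
t 67.50 pos [623.2  54.6 141.1] jaw 0.0 open 0.058 F [-1.   0.3 -0.5] q6 -0.03 tilt 0.06
SHIFT cm [-0.01  0.06  9.81] twist 0.0 | per-row 62.5mm rows: 2.0
```

View pics/s33.png

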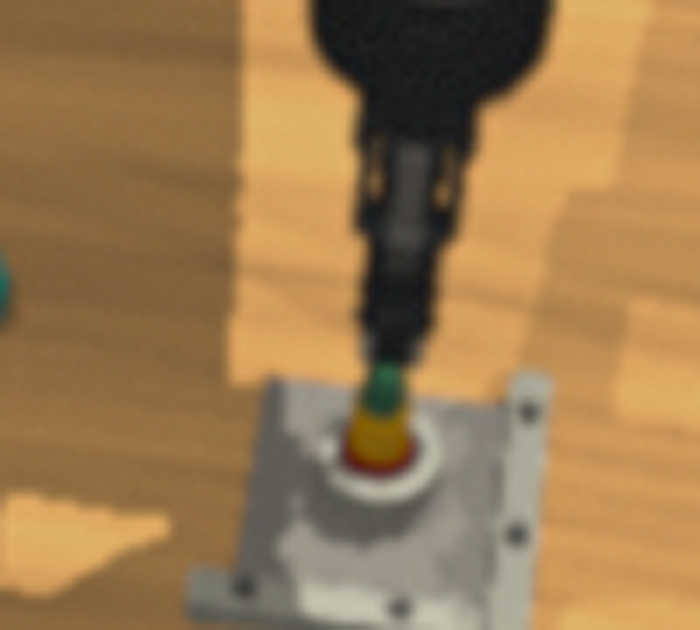

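View pics/chute.png

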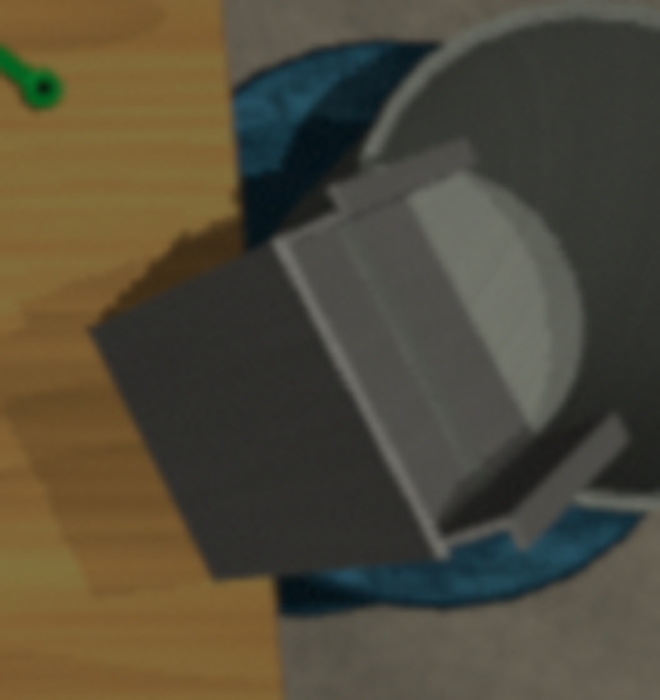

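View pics/chute_s.png

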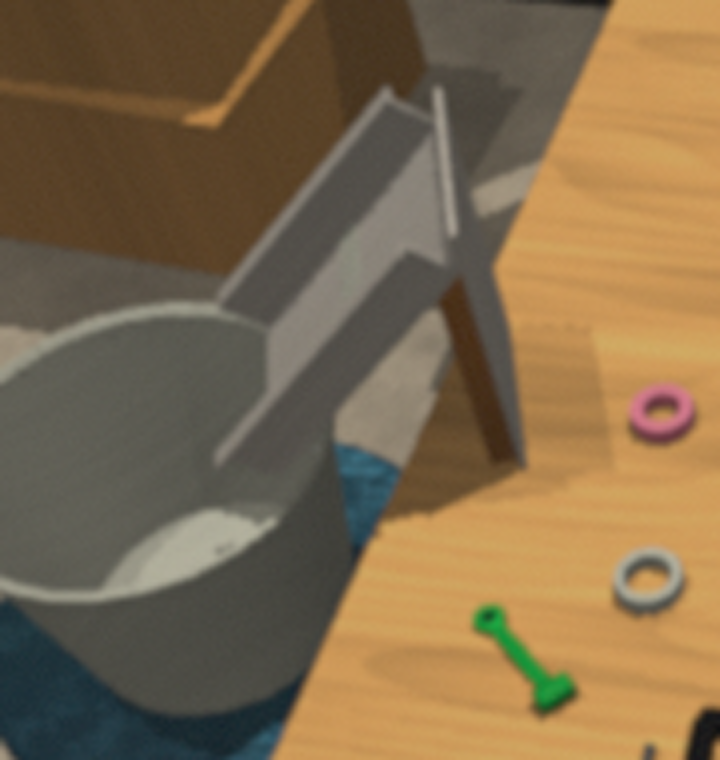

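```bash
python3 -c "
from h import *
t=np.load('pics/top0.npz'); s=np.load('pics/scene0.npz')
a=ray(t,398.6,185.6,0);b=ray(t,422.6,236,0);c=ray(t,435,168,.215);d=ray(t,468.6,231.4,.215)
print(a,b,c,d)
print(ray(s,131.3,186.3,0),ray(s,109.5,92,.215),ray(s,114,128.8,.215))
for p,q in((a,b),(c,d)):
    v=(q-p)[:2]; print('yaw of plate normal', np.degrees(np.arctan2(v[1],v[0]))-90+180, np.linalg.norm(v), (p+q)[:2]/2)
"
```

```text
[ 0.56766949 -0.3894026   0.        ] [ 4.40858677e-01 -4.39104846e-01  1.11022302e-16] [ 0.56693006 -0.3865377   0.215     ] [ 0.44082221 -0.44017082  0.215     ]
[ 5.68193873e-01 -3.85390475e-01 -1.11022302e-16] [ 0.44423199 -0.43738658  0.215     ] [ 0.5709339  -0.38277432  0.215     ]
yaw of plate normal -68.59779358195749 0.1362031364880066 [ 0.50426408 -0.41425372]
yaw of plate normal -66.96016122095727 0.1370390524700692 [ 0.50387613 -0.41335426]
```

Request:
move_arm --pt "0 0.05 4 0 5.8" --pt "0 0.05 7.5 0 5.8" --pt "0 0.05 9 0 5.8" --pt "0 0.05 9.2 0 5.8" --pt "0 0.05 9.2 0 5.8"

```text
t: 68.12
tool_pos: [0.6249, 0.0546, 0.0509]
tool_rot: [2.22, 2.221, 0.001]
contact_force: [-0.1, -0.1, 0.6]
opening: 0.0578
```

```bash
python3 -c "
from h import *
plan(.6237,.0545,.043,0)
"
```

```text
t 68.12 pos [624.9  54.6  50.9] jaw 0.0 open 0.058 F [-0.1 -0.1  0.6] q6 -0.03 tilt 0.08
SHIFT cm [-0.01 -0.12  0.79] twist 0.0 | per-row 62.5mm rows: 1.0
```

Request:
move_arm --pt "0 -0.12 0.5 0 5.8" --pt "0 -0.12 0.75 0 5.8" --pt "0 -0.12 0.75 0 4" --pt "0 -0.12 0.75 0 3.8" --pt "0 -0.12 0.75 0 3.8"

```text
t: 68.75
tool_pos: [0.6233, 0.0546, 0.0434]
tool_rot: [2.22, 2.222, 0.001]
contact_force: [-1.7, 0.4, 5.5]
opening: 0.0403
```

Request:
move_arm --pt "0 0 0 0 3.8" --pt "0 0 -3 0 3.8" --pt "0 0 -7 0 3.8" --pt "0 0 -12 0 3.8" --pt "0 0 -17 0 3.8"

```text
t: 69.38
tool_pos: [0.6223, 0.0546, 0.2127]
tool_rot: [-2.22, -2.221, 0.002]
contact_force: [0.2, 0.1, -1.5]
opening: 0.0406
```

```bash
python3 -c "
from h import *
plan(.526,-.465,.27,22.5)
c=get_image('scene')
save('s34',c['image'][110:240,230:350],5)
"
```

```text
t 69.38 pos [622.3  54.6 212.7] jaw 0.0 open 0.041 F [ 0.2  0.1 -1.5] q6 -0.03 tilt 0.09
SHIFT cm [-51.96  -9.67  -5.72] twist -22.5 | per-row 62.5mm rows: 9.0
```

View pics/s34.png

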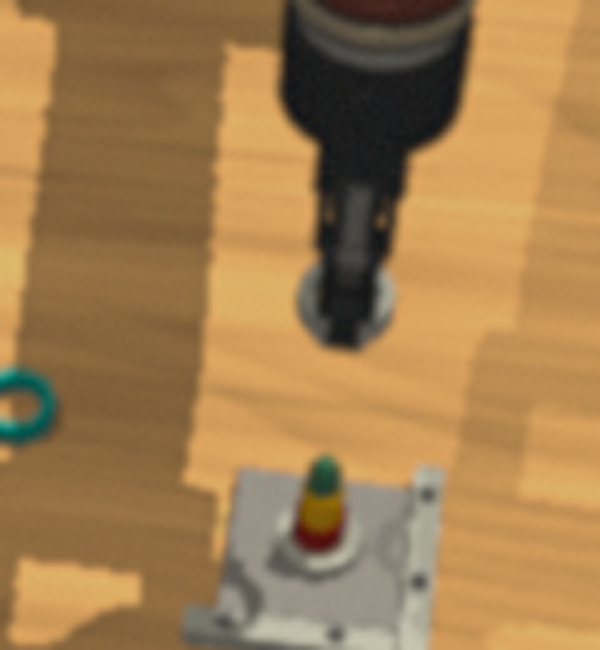

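Request:
move_arm --pt "-5.5 -1 -3 -4 3.8" --pt "-11 -2 -5.7 -8 3.8" --pt "-16.5 -3.1 -5.7 -12 3.8" --pt "-22 -4.1 -5.7 -16 3.8" --pt "-27.5 -5.1 -5.7 -20 3.8"

```text
t: 70.05
tool_pos: [0.5714, -0.222, 0.2685]
tool_rot: [-1.798, -2.576, -0.0]
contact_force: [1.1, -0.4, -1.7]
opening: 0.0406
```

```bash
python3 -c "
from h import *
plan(.526,-.465,.27,22.5)
"
```

```text
t 70.05 pos [ 571.4 -222.   268.5] jaw 20.2 open 0.041 F [ 1.1 -0.4 -1.7] q6 -0.84 tilt 0.03
SHIFT cm [-21.24 -12.63  -0.16] twist -2.3 | per-row 62.5mm rows: 4.0
```

Request:
move_arm --pt "-5 -3 -0.3 -2.3 3.8" --pt "-10 -6 -0.3 -2.3 3.8" --pt "-15 -9 -0.3 -2.3 3.8" --pt "-19 -11.3 -0.3 -2.3 3.8" --pt "-21.2 -12.6 0 -2.3 3.8"

```text
t: 70.68
tool_pos: [0.5254, -0.4648, 0.2682]
tool_rot: [-1.751, -2.607, -0.0]
contact_force: [-0.1, 0.5, -1.2]
opening: 0.0406
```

Request:
move_arm --pt "0 0 0 0 3.8" --pt "0 0 0 0 3.8"

```text
t: 70.92
tool_pos: [0.5268, -0.4615, 0.2689]
tool_rot: [-1.747, -2.61, -0.001]
contact_force: [-0.4, -0.3, -1.1]
opening: 0.0402
```

```bash
python3 -c "
from h import *
plan(.526,-.465,.2,22.5)
c=get_image('scene')
save('s35',c['image'][30:200,0:180],4)
c=get_image('top')
save('t35',c['image'][100:270,350:512],4)
"
```

```text
t 70.92 pos [ 526.8 -461.5  268.9] jaw 22.4 open 0.040 F [-0.4 -0.3 -1.1] q6 -1.22 tilt 0.08
SHIFT cm [-0.3  -0.21  6.89] twist -0.1 | per-row 62.5mm rows: 2.0
```

View pics/s35.png

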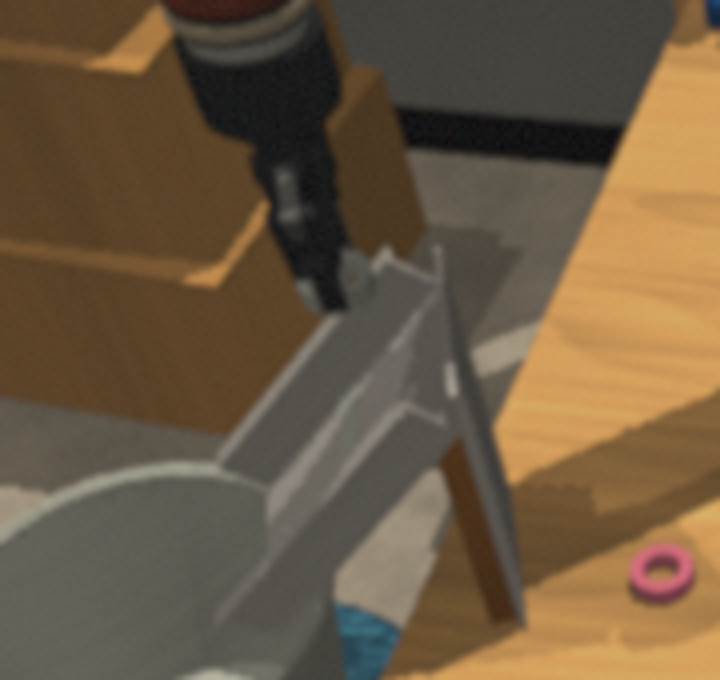

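View pics/t35.png

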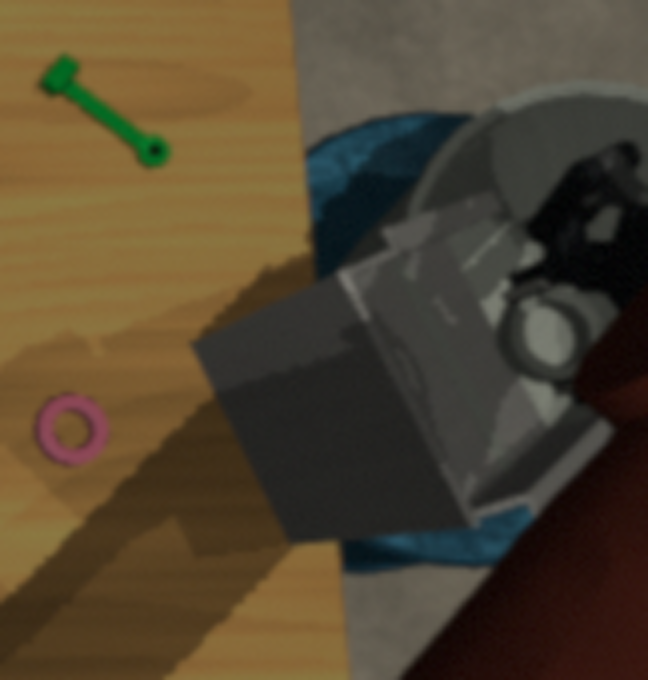

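```bash
python3 -c "
from h import *
t=np.load('pics/top0.npz'); print(ray(t,486.2,183.8,.257), ray(t,486.2,183.8,.27))
# far-end wall tips / floor end in top crop chute.png: floor upper-left ~ plate; check axis: floor end corners at x=150,z=.04
O=np.array([.507,-.4185]);ex=np.array([.383,-.924]);ey=np.array([.924,.383])
for x,y in ((0,.065),(0,-.065),(.15,.065),(.15,-.065)):
    p=O+x*ex+y*ey; print(x,y,(proj(t,[*p,.19-x])-[380,120])*5)
"
```

```text
[ 0.52663521 -0.45982312  0.257     ] [ 0.52450593 -0.45224878  0.27      ]
0 0.065 [265.44076604 252.21483716]
0 -0.065 [416.82035028 544.79614934]
0.15 0.065 [405.95416855 194.94720889]
0.15 -0.065 [535.36961541 438.2111571 ]
```

Request:
move_arm --pt "-0.2 -0.1 3 0 3.8" --pt "-0.2 -0.1 6 0 3.8" --pt "-0.2 -0.1 7.2 0 3.8" --pt "-0.2 -0.1 7.2 0 3.8"

```text
t: 71.53
tool_pos: [0.5262, -0.464, 0.1968]
tool_rot: [-1.747, -2.609, -0.001]
contact_force: [0.1, 0.2, 0.3]
opening: 0.0404
```

Request:
move_arm --pt "0 0 0 0 5" --pt "0 0 0 0 5.6" --pt "0 0 0 0 5.6" --pt "0 0 -3 0 5.6" --pt "0 0 -8 0 5.6"

```text
t: 72.15
tool_pos: [0.5253, -0.4642, 0.2757]
tool_rot: [-1.747, -2.605, -0.002]
contact_force: [0.4, -1.7, 0.1]
opening: 0.0562
```

```bash
python3 -c "
from h import *
plan(.45,-.25,.3,22.5)
c=get_image('scene')
save('s36',c['image'][30:230,0:180],4)
"
```

```text
t 72.15 pos [ 525.3 -464.2  275.7] jaw 22.3 open 0.056 F [ 0.4 -1.7  0.1] q6 -1.22 tilt 0.29
SHIFT cm [22.69  1.17 -2.32] twist -0.2 | per-row 62.5mm rows: 4.0
```

View pics/s36.png

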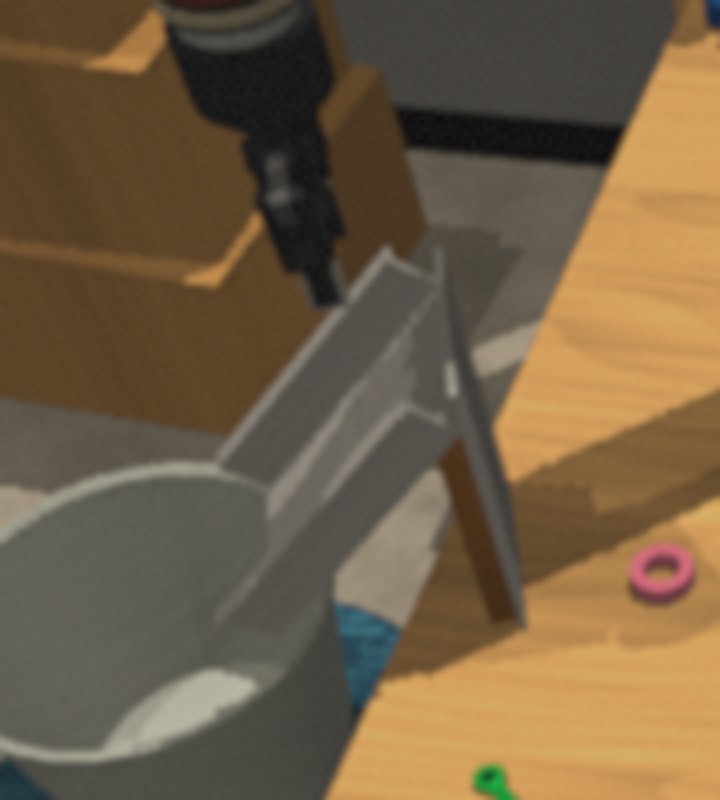

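Request:
move_arm --pt "5 0.3 -1 0 5.6" --pt "10 0.6 -2 0 5.6" --pt "15 0.9 -2 0 5.6" --pt "20 1.1 -2 0 5.6" --pt "24 1.2 -2 0 5.6"

```text
t: 72.82
tool_pos: [0.4455, -0.237, 0.2982]
tool_rot: [1.748, 2.608, 0.0]
contact_force: [0.4, 0.3, -0.7]
opening: 0.0557
```

Request:
move_arm --pt "0 -5 0 0 5.6" --pt "0 -9 0 0 5.6" --pt "0 -9 0 0 5.6"

```text
t: 73.2
tool_pos: [0.3615, -0.2733, 0.2983]
tool_rot: [1.752, 2.605, -0.001]
contact_force: [-0.1, 0.1, -0.4]
opening: 0.0565
```

```bash
python3 -c "
from h import *
c=get_image('scene'); save('s37',c['image'])
gaugecheck('z')
c=get_image('top'); save('t37',c['image'])
g=c['image'].astype(float)
for r0,r1 in ((152,158),(174,182)):
  print(r0, g[r0:r1,200:212].mean(0).sum(1).round().astype(int).tolist())
for k in (208,230): print(g[143:154,[k,k+2,k+4]].mean(1).sum(1).round().astype(int).tolist())
for r in rings(c): print(r[:4],ray(c,r[0],r[1],.0075)[:2].round(4))
"
```

```text
top yel 17 (np.float64(221.8), np.float64(164.6)) axis at [0.6168 0.0511]
top red 3 (np.float64(222.3), np.float64(168.7)) axis at [0.6108 0.0514]
top grn 23 (np.float64(220.0), np.float64(161.0)) axis at [0.6217 0.0538]
scene yel 33 (np.float64(293.9), np.float64(211.1)) axis at [0.6291 0.0546]
scene red 22 (np.float64(293.0), np.float64(217.5)) axis at [0.6356 0.0541]
scene grn 17 (np.float64(294.4), np.float64(205.1)) axis at [0.6244 0.0543]
152 [369, 368, 368, 353, 296, 279, 281, 281, 280, 280, 280, 281]
174 [336, 334, 348, 342, 279, 270, 284, 285, 284, 285, 285, 286]
[332, 354, 364, 371, 367, 337, 252, 258, 277, 279, 279]
[341, 358, 364, 367, 363, 331, 247, 263, 285, 287, 287]
(128.3, 251.5, 16.4, 17.6) [0.4139 0.2841]
(98.2, 249.0, 16.4, 17.1) [0.421  0.3581]
(93.4, 187.8, 16.9, 17.8) [0.5731 0.3777]
(121.8, 184.0, 16.9, 17.5) [0.5817 0.3067]
(142.1, 58.2, 22.4, 24.6) [0.9195 0.2662]
```

View pics/s37.png

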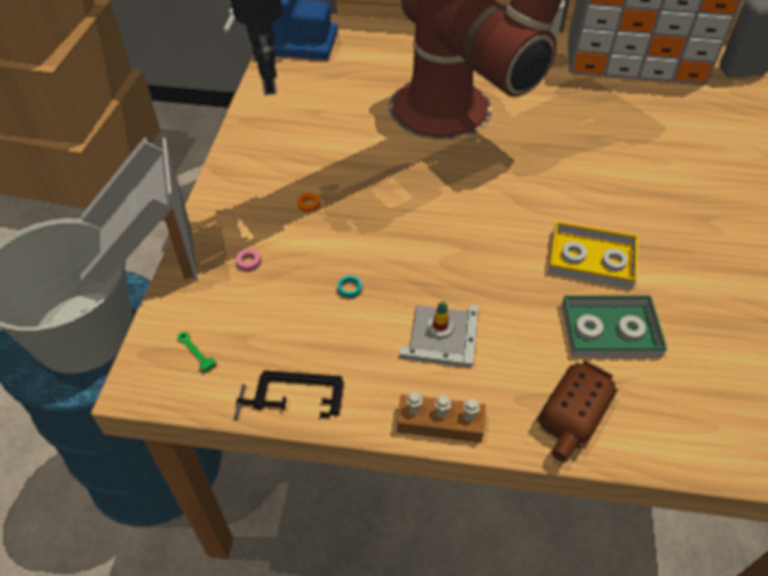

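View pics/t37.png

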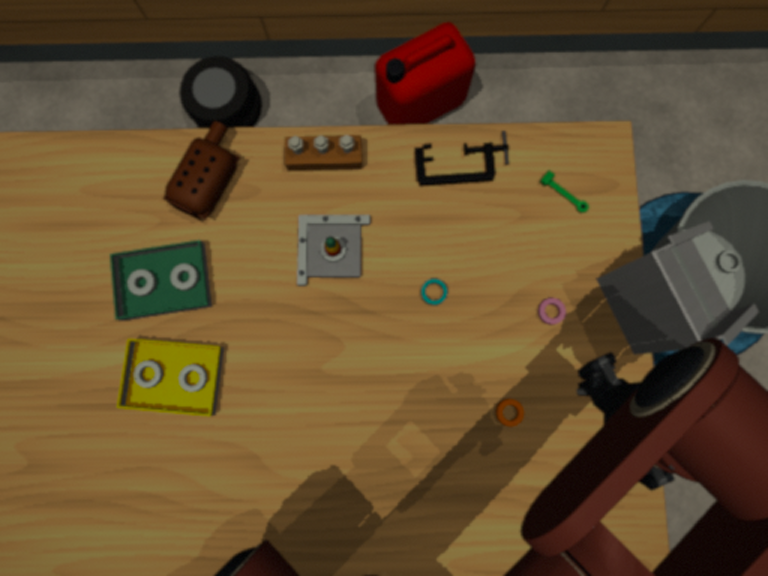

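View pics/gt_z.png

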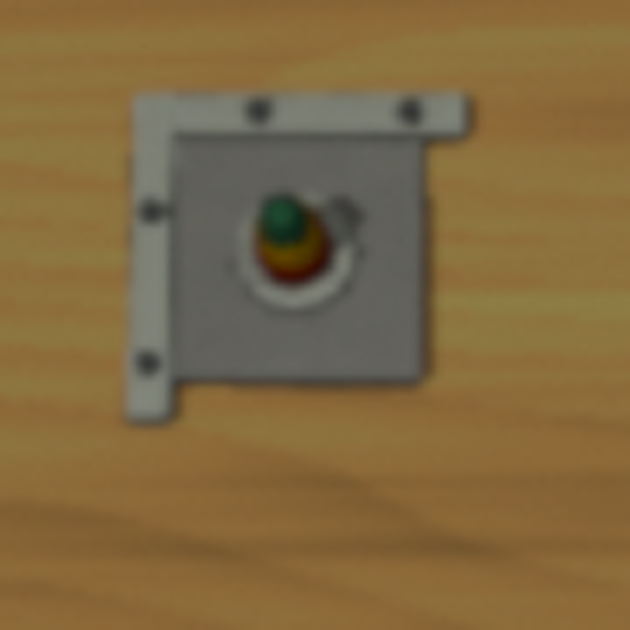

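Everything is put away and the scrap ring is visible in the bucket at top (728,262). The joint with the +x bar looks a fraction of a millimetre more open than before, so I'll press the gauge home once more. There is plenty of time.

```bash
python3 -c "
from h import *
plan(.535,.0542,.12,89)
"
```

```text
t 73.40 pos [ 363.4 -272.5  297.8] jaw 22.4 open 0.056 F [0.9 0.1 0.1] q6 -1.20 tilt 0.03
SHIFT cm [23.69 28.3  17.78] twist -66.6 | per-row 62.5mm rows: 7.0
```

Request:
move_arm --pt "3.2 3.8 1 -9 4" --pt "6.4 7.6 2 -18 2" --pt "9.6 11.4 4 -27 0" --pt "12.8 15.2 7 -36 0" --pt "16 19 10 -45 0"

```text
t: 74.03
tool_pos: [0.4791, -0.0502, 0.197]
tool_rot: [0.607, 3.081, -0.0]
contact_force: [0.4, -0.8, -0.1]
opening: 0.0002
```

```bash
python3 -c "
from h import *
plan(.535,.0542,.12,89)
"
```

```text
t 74.03 pos [479.1 -50.2 197. ] jaw 67.7 open 0.000 F [ 0.4 -0.8 -0.1] q6 -1.44 tilt 0.07
SHIFT cm [-1.21 11.78  7.7 ] twist -21.3 | per-row 62.5mm rows: 3.0
```

Request:
move_arm --pt "-0.4 4 2 -9 0" --pt "-0.8 8 5 -18 0" --pt "-1.2 11.7 7.7 -21.3 0" --pt "-1.2 11.7 7.7 -21.3 0"

```text
t: 74.53
tool_pos: [0.5329, 0.0535, 0.1172]
tool_rot: [-0.031, -3.135, -0.001]
contact_force: [-0.5, -0.1, -0.7]
opening: -0.0
```

```bash
python3 -c "
from h import *
plan(.54,.0542,.023,89)
"
```

```text
t 74.53 pos [532.9  53.5 117.2] jaw 88.9 open -0.000 F [-0.5 -0.1 -0.7] q6 -1.59 tilt 0.35
SHIFT cm [-0.77  0.08  9.42] twist -0.1 | per-row 62.5mm rows: 2.0
```

Request:
move_arm --pt "0 0 4 0 0" --pt "0 0 8 0 0" --pt "0 0 9.4 0 0" --pt "-1 0 9.4 0 0" --pt "-2 0 9.4 0 0"

```text
t: 75.15
tool_pos: [0.5565, 0.0502, 0.0288]
tool_rot: [0.038, 3.137, -0.0]
contact_force: [-0.6, 0.1, -0.1]
opening: -0.0
```

Request:
move_arm --pt "-0.4 0 0 0 0" --pt "-0.8 0 0 0 0"

```text
t: 75.4
tool_pos: [0.5631, 0.0502, 0.0276]
tool_rot: [0.038, 3.14, -0.0]
contact_force: [0.0, -0.0, 0.6]
opening: 0.0
```

Request:
move_arm --pt "-0.15 0 0 0 0" --pt "-0.3 0 0 0 0"

```text
t: 75.65
tool_pos: [0.5648, 0.0502, 0.0264]
tool_rot: [-0.037, -3.141, 0.0]
contact_force: [0.6, 0.8, 0.6]
opening: 0.0002
```

Request:
move_arm --pt "-0.1 0.3 0.3 0 0" --pt "-0.3 0.3 0.3 0 0"

```text
t: 75.9
tool_pos: [0.5661, 0.0535, 0.0228]
tool_rot: [-0.037, -3.136, -0.0]
contact_force: [-8.7, 0.6, 6.1]
opening: -0.0
```

Request:
move_arm --pt "-0.2 0 0 0 0" --pt "-0.4 0 0 0 0"

```text
t: 76.15
tool_pos: [0.5673, 0.0534, 0.0227]
tool_rot: [-0.036, -3.128, -0.0]
contact_force: [-19.5, 1.0, 16.1]
opening: 0.0
```

Request:
move_arm --pt "-0.15 0 0 0 0" --pt "-0.3 0 0 0 0"

```text
t: 76.4
tool_pos: [0.5675, 0.0534, 0.0226]
tool_rot: [-0.036, -3.12, 0.0]
contact_force: [-29.7, -0.0, 24.9]
opening: 0.0003
```

Request:
move_arm --pt "0.5 0 -0.1 0 0" --pt "1.5 0 -0.2 0 0" --pt "4 0 -2 0 0" --pt "8 0 -8 0 0" --pt "12 0 -14 0 0"

```text
t: 77.03
tool_pos: [0.4645, 0.0555, 0.1485]
tool_rot: [-0.038, -3.141, -0.0]
contact_force: [0.5, -0.3, 1.1]
opening: -0.0001
```

```bash
python3 -c "
from h import *
plan(.4,-.3,.3,89)
"
```

```text
t 77.03 pos [464.5  55.5 148.5] jaw 88.6 open -0.000 F [ 0.5 -0.3  1.1] q6 -1.59 tilt 0.0
SHIFT cm [  5.6  -35.7  -15.15] twist -0.4 | per-row 62.5mm rows: 7.0
```

Request:
move_arm --pt "1 -6 -2 0 0" --pt "2 -12 -4 0 0" --pt "3 -18 -6 0 0" --pt "4 -24 -8 0 0" --pt "5 -29 -10 0 0"

```text
t: 77.65
tool_pos: [0.4081, -0.235, 0.2484]
tool_rot: [0.038, 3.14, -0.002]
contact_force: [0.8, 0.3, 0.1]
opening: 0.0001
```

```bash
python3 -c "
from h import *
gaugecheck('zz')
c=get_image('top'); g=c['image'].astype(float)
for r0,r1 in ((152,158),(174,182)):
  print(r0, g[r0:r1,200:212].mean(0).sum(1).round().astype(int).tolist())
for k in (208,230): print(g[143:154,[k,k+2,k+4]].mean(1).sum(1).round().astype(int).tolist())
"
```

```text
top yel 21 (np.float64(221.0), np.float64(164.3)) axis at [0.6178 0.0532]
top red 7 (np.float64(223.0), np.float64(168.1)) axis at [0.6121 0.0498]
top grn 24 (np.float64(219.9), np.float64(160.7)) axis at [0.6225 0.0541]
scene yel 32 (np.float64(293.5), np.float64(211.3)) axis at [0.6299 0.0538]
scene red 24 (np.float64(292.9), np.float64(217.6)) axis at [0.6358 0.0539]
scene grn 13 (np.float64(294.2), np.float64(205.2)) axis at [0.6249 0.0537]
152 [377, 375, 376, 360, 304, 287, 287, 286, 287, 287, 287, 288]
174 [343, 341, 355, 350, 283, 275, 289, 291, 291, 291, 292, 293]
[339, 362, 373, 379, 376, 349, 282, 274, 283, 286, 286]
[347, 365, 372, 374, 371, 344, 282, 281, 292, 294, 295]
```

View pics/gt_zz.png

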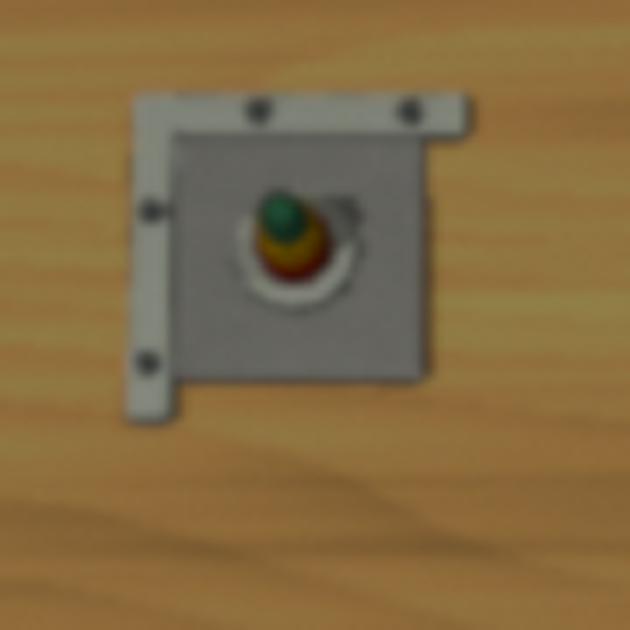

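Request:
move_arm --pt "0 0 0 0 0" --pt "0 0 0 0 0" --pt "0 0 0 0 0"

```text
t: 78.18
tool_pos: [0.4089, -0.232, 0.2468]
tool_rot: [-0.034, -3.141, -0.001]
contact_force: [-0.0, 0.4, 0.0]
opening: 0.0001
```

View pics/s40.png

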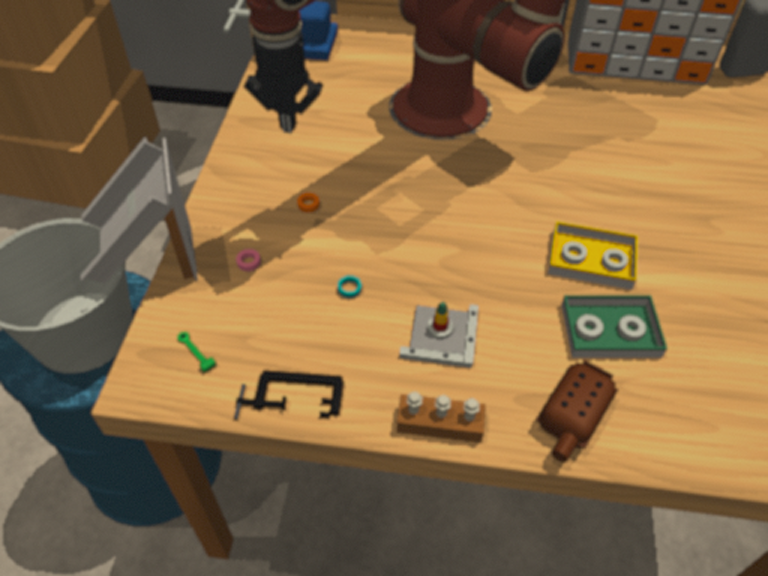

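The gauge sits in the corner at (440,330). Two rings lie flat in the yellow tin at (573,252) and (614,259), and two in the green tin at (590,325) and (632,326). The bystanders and decoys are where they started and the arm is clear, so I'm handing in.

```bash
python3 -c "
from h import *
print(order.finish_job())"
```

```text
the job is handed in; nothing more can be done
None
```

The job is done and handed in at about t = 78 s of the 210 s allowed; the hand-in reports no verdict. The gauge is square in the corner and all five spacers present are gauged and put away.

**Gauge:** I gripped it by the foot, turned it square and pushed it into the corner. The first push left about 2 mm open at the y bar, so I pressed the base edge home with closed fingers at about 30 N before gauging anything.

**Spacers, one at a time, in this order:**

| Order | Reading | Put away |
|---|---|---|
| 1 | green | green tin |
| 2 | yellow | yellow tin |
| 3 | yellow | yellow tin |
| 4 | green | green tin |
| 5 | red | scrap chute, into the bucket |

- **Spacer 2:** it caught on a shoulder at first and slid on down once I recentred it.
- **Spacer 4:** it was knocked a few centimetres aside before I reached it, so I measured it again before gripping it.

**Last checks:**
- **Tins:** two spacers lie flat in each.
- **Bucket:** the worn spacer is visible inside.
- **Gauge:** after the last spacer, the joint at the x bar looked about 0.3–0.6 mm more open than before. I pressed the gauge home again at about 30 N. The final pictures show both edges flush and the gauge upright.
- **Everything else:** the muffler, spring compressor, choke lever, head bolts and coloured look-alike rings are where they started, and the arm is touching nothing.

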